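# Hang the rod yokes from the tip-out bin on the rail

### The job

Set up the hanging rail at the tackle bench: tip the green bin forward on its pivot, take out every rod yoke standing at its back and hang each one astride the rail's bar, and hang the yokes on the wooden saddle block there too, all side by side and hanging freely. Once all the yokes from the bin hang on the rail, tip the bin fully shut again; leave the line spool, the paint tin and the small flat tin where they stand.

Things in the scene. Friction and masses are not known exactly. Their poses are not given: they have to be found in the camera images.
- housing: Fixed green housing of the tip-out bin: an open-fronted case 276 wide (y) with sides, back and a hood. Origin on the table, in the middle of the width, under the pivot line; its x axis points horizontally from the bin's front to its back, z up. The hood covers x = +58 to +160 at 167 to 177 above the table, so the yokes in the shut bin cannot be reached. The bin inside is 252 wide.
- bin (a joint): Tilt of the bin (rad): 0 shut (as at the start), grows as its top comes forward (towards the housing's -x), stop at 0.70. A stiff friction hinge of about 0.8 N m; it stays where it is left. Pulling or pushing the tab takes about 8 to 15 N.
- bin_hinge (a point): Centre of the bin's pivot line, 12 above the table at the foot of its front. Its axes turn with the bin: y along the pivot line (the housing's y), z up along the front panel, x to the back. In these bin axes (mm): floor top at z = 6; front panel x = -6 to 0, 100 high; back wall (x = 130 to 136) and side walls 50 high.
- bin_rib (a point): Middle of the top of the middle rib at the bin's back, at x = 98, y = 0, z = 46 in the bin axes. There are three grey ribs, at y = -70, 0, +70, each 14 wide (y) and 30 long (x = 83 to 113); at each rib's front end (x = 78 to 83) a stop, 14 wide, rises to z = 78, and a cross strip joins them there, 26 high.
- bin_tab (a point): Centre of the top face of the bin's pull tab, a black upright tab in the middle of the front panel: 14 thick (y) x 26 (x) x 50 high, at x = -19, z = 120 in the bin axes of bin_hinge. Its axes turn with the bin, z pointing up out of its top.
- yoke1: Rod yoke, a bent plain metal strip in the form of an upside-down U with dark-dipped feet, about 0.12 kg: span 40 outside and 28 inside (its y), strip 26 wide (its x) and 6 thick, 66 high (its z, out through the crown). Origin midway between the feet at their ends; the underside of the crown is 60 above it. It starts in the shut bin, astride one of the ribs, standing on the bin's floor, span along the pivot line. May be absent.
- yoke2: Another yoke like yoke1, at another place in the bin; may be absent.
- yoke3: Another yoke like yoke1, at another place in the bin; may be absent.
- yoke4: A yoke like yoke1, astride the rib of the wooden saddle block on the bench, span along the block's y, at about x = -31 of the block.
- yoke5: A yoke like yoke1, astride the saddle block's rib at about x = +31 of the block.
- block: Loose wooden saddle block on the bench between the bin and the rail, 0.4 kg: base 130 (x) x 64 (y) x 12, on it a rib along x, 14 wide, top at 52, with stops of the rib's width up to 84 at both ends (x = +-58) and in the middle. Origin under its centre. Two yokes stand on its base astride the rib. It may stay anywhere on the bench.
- rail: Fixed hanging rail: dark wooden foot 300 x 90 x 16, two posts at x = +-137, and a round bar 12 in diameter along its own x, 288 long, its centre 130 above the table (top at 136). Origin under the middle of the bar, on the table. A yoke hung on it has its feet 76 above the table and its crown top at 142; there is room for all of them side by side between the posts.
- line_spool: White line spool, 64 across, 32 high, origin under its centre. Leave it alone.
- paint_tin: Tin, 84 across, 110 high, origin under its centre. Leave it alone.
- shot_tin: Flat round tin, 54 across, 28 high, origin under its centre, left of the bin's front. Leave it alone.
Things that resemble listed ones, but are neither listed nor needed, are in the scene too. Leave any purple or yellow look-alike of the yoke5 alone.

How it is judged:
By the outcome, as a careful person would: the job done as asked, in the order asked, and still so for the second after the job is handed in, with the robot touching nothing.
Of yoke1, yoke2, yoke3 only 2 to 3 are there at a start; the rules pass over those that are not, and their reading is None.
At some moment in a run one of block may be knocked a few centimetres aside while the robot is not near it.
It also fails if it takes over 200 s, if anything falls off the work surface, if the arm or the gripper's body presses on something with over 40 N, if the wrist force passes 120 N, or if a joint passes its speed limit or range.

### The arm

A 6-joint arm with a two-finger parallel gripper is mounted at the origin on the work surface. World frame = base frame: x ahead of the robot, y to its left, z up, the work surface at z = 0. Lengths are in m, angles in degrees, forces in N, time in s.
With the tool pointing down it reaches from about 0.35 to 0.875 m from the base axis. Payload 4.2 kg.
Tool frame: the origin (TCP) lies on the centre line of the jaws, within the pads' length; the fingertips stand 8 mm ahead of it and the grasp point (between the pads) lies 11 mm behind it; z points along the fingers, y is the direction in which the jaws open and shut (so a half turn about z gives the same grasp; the last joint's range is limited). The gripper opens to 87 mm and grips with 3 to 60 N. Pads are 19 mm wide; open, the fingers measure 117 mm over their backs; the gripper's body (75 mm by 190 mm) begins 51 mm behind the grasp point.
Start: joints at [80.993, 22.042, 0.453, 0, -68.411, -14.817], TCP at [0.252, 0.572, 0.231] pointing down, gripper open.
Joint ranges: [-179.83, 179.83], [-69.29, 118.12], [-61.27, 80.66], [-181.25, 117.63], [-171.15, -9.14], [-177.46, 177.46]. Speed limits (degrees/s): [159.86, 159.86, 180, 180, 180, 180].

### API

Orientations are given as a 3x3 rotation matrix whose columns are the frame's x, y, z axes.
In Python, from station import sense, capture, finish_job, recognise gives the robot as it stands.
- The arm moves only by the tool apply_moves, never from a script. Its argument "plan" is a list that holds one entry, the list of rows, each a list of 7 numbers: the opening in per cent of the stroke, from 0 (shut) to 100 (fully open), then the shift along the world's x, y, z in units of 25 mm (1.0 is 25 mm), then the turn, a rotation vector about the world's x, y, z in rad. A call has 1 to 12 rows; each row shifts and turns the pose as measured when the row begins; what a row does not reach is not made up. A row lasts 1/12 s, in which the tool goes at most 41.7 mm and 7.16 degrees, less where a joint would pass 70% of its speed; a pose out of reach is approached as far as the arm can. A call is refused whole if a number of a shift passes 1 or a number of a turn 0.125, either way. A call with a gripper value outside its range is refused whole. The fingers move at their own pace and stop on an object; the grip force is fixed at half the most. Time passes only in rows, so rows that do not move let the fingers close. It gives the time, the measured TCP pose, the force and the opening at its end, in the units of the state.
- sense(): the state, without advancing time (a new reading comes with each control period).
- capture(name): name is "side" or "top"; returns a dict with "pixels" (480x640x3 uint8, red, green, blue), "depth" (480x640 float32, m along the optical axis (not along the pixel's ray), 0 where there is no reading), "mtx" (3x3 intrinsics, pixels), "distortion" ([k1, k2, p1, p2, k3] as OpenCV has them; the pictures are not rectified), "R" (3x3) and "t" (3): a world point X has camera coordinates R X + t. Camera axes: x right, y down, z forward; pixel columns grow to the right and rows downward; lengths in m; the calibration is good to about 2 mm. A picture is of the moment at which its call begins.
- finish_job(): hands the job in, once; it reports no verdict.
Trained networks look in a picture, given as the dict that the camera call returned (one of the last four; its "shot" number tells which), for a name from the list of things; names that differ only in an ending like _2 or _b are one class to them, and where a whole thing is asked for, a point or a joint stands for the part that bears it (a point fixed in the world has none). Each returns a list of dicts, best first, with "score" (0 to 1); they miss things now and then, are a little off and sometimes report something else, mostly with a low value. They report only what shows in the picture. A call takes as long as a camera call. They do not tell look-alikes from the thing itself.
- recognise(label, picture): "at" ([x, y, z] in m, in the coordinates of the camera as it stood for that picture, good to about 4 mm: the middle of the surface that is visible of it).
The state is a dict: "time_s": time; "joints": joint angles; "joint_velocities": joint speeds; "effort": joint torques, N m; "tcp_pos": TCP position; "ee_rot": TCP orientation; "wrist_force": force on the tool from outside, world axes, zero at the start; "moment": the same for the moment, N m; "gripper_width": opening from 0.0 (shut) to 1.0 (fully open).
Only numpy, scipy, OpenCV 4.12 (cv2) and the standard library are available. Lean on these libraries where they do the work, as an engineer would, in place of code of your own. Each camera call takes 0.05 s, during which the arm holds its last target.

## Working session

There is one attempt and no reset: what is moved stays moved. The work goes in short steps, Python scripts to look and compute and a tool call to move; the robot and the scene stay as the last step left them, time stands still between calls to the robot, and variables do not carry over. Pictures are saved under pics/ and viewed, and the job is handed in when it is done.

Besides the shell and the picture viewer there is one more tool, called by a JSON object that holds its "op" and its "data". apply_moves: Moves the arm, as the interface text tells. Its arguments: {"type":"object","properties":{"plan":{"type":"array","items":{"type":"array","items":{"type":"array","items":{"type":"number"}}}}},"required":["plan"]}

```bash
ls -la; mkdir -p pics
cat > h.py <<'E'
import numpy as np, cv2
from station import sense, capture, finish_job, recognise
def save(p,n,crop=None,scale=1):
    im=p["pixels"][:,:,::-1].copy()
    if crop: 
        a,b,c,d=crop; im=im[b:d,a:c]
    if scale!=1: im=cv2.resize(im,None,fx=scale,fy=scale,interpolation=cv2.INTER_CUBIC)
    cv2.imwrite("pics/"+n,im)
def c2w(p,x): return np.array(p["R"]).T@(np.array(x)-np.array(p["t"]))
def px2w(p,u,v):
    # world points for pixels using depth
    uv=np.array([[u,v]],float)
    n=cv2.undistortPoints(uv[None],np.array(p["mtx"]),np.array(p["distortion"]))[0,0]
    d=p["depth"][int(round(v)),int(round(u))]
    return c2w(p,[n[0]*d,n[1]*d,d])
def cloud(p):
    h,w=p["depth"].shape
    uu,vv=np.meshgrid(np.arange(w),np.arange(h))
    uv=np.stack([uu,vv],-1).reshape(-1,1,2).astype(np.float64)
    n=cv2.undistortPoints(uv,np.array(p["mtx"]),np.array(p["distortion"]))[:,0].reshape(h,w,2)
    d=p["depth"][...,None]
    X=np.concatenate([n*d,d],-1)
    W=(X-np.array(p["t"]))@np.array(p["R"])
    W[p["depth"]==0]=np.nan
    return W
def w2px(p,X):
    r,_=cv2.Rodrigues(np.array(p["R"]))
    return cv2.projectPoints(np.array(X,float).reshape(-1,1,3),r,np.array(p["t"],float),np.array(p["mtx"]),np.array(p["distortion"]))[0][:,0]
E
python3 - <<'E'
from h import *
print(sense())
for n in ["side","top"]:
    p=capture(n); save(p,n+"0.png")
    print(n,p["R"],p["t"],p["mtx"])
    for l in ["housing","bin","bin_hinge","bin_rib","bin_tab","yoke1","block","rail","line_spool","paint_tin","shot_tin"]:
        try:
            for r in recognise(l,p)[:8]: print(l,round(r["score"],2),c2w(p,r["at"]).round(3),w2px(p,c2w(p,r["at"])).round(0))
        except Exception as e: print(l,e)
print(sense()["time_s"])
E
```

```text
total 12
drwxr-xr-x  3 agent agent 4096 Dec  7 16:13 .
drwxr-xr-x 23 root  root  4096 Dec  7 16:13 ..
drwxr-xr-x  2 agent agent 4096 Dec  7 16:13 pics
{'time_s': 0.0, 'joints': array([ 8.09930072e+01,  2.20899572e+01,  3.78976081e-01, -3.01668215e-02,
       -6.84132093e+01, -1.48164547e+01]), 'joint_velocities': array([-0.06235028,  0.00818444, -0.11302239, -0.03893202,  0.00712264,
        0.13050496]), 'effort': array([ 8.20652986e-04, -3.90671396e+01,  1.87408501e+01,  4.21990290e+00,
        1.09557054e-02, -1.94300701e-04]), 'tcp_pos': array([0.25218768, 0.57119961, 0.22945955]), 'ee_rot': array([[ 9.14716005e-01, -4.04096464e-01, -8.22874679e-04],
       [-4.04097294e-01, -9.14713680e-01, -2.06410776e-03],
       [ 8.14039217e-05,  2.22059384e-03, -9.99997531e-01]]), 'wrist_force': array([-0.41952222,  0.16763788,  0.59741623]), 'moment': array([ 0.00258852,  0.05360019, -0.04094894]), 'gripper_width': 1.0046951975257348}
side [[ 0.95907889 -0.28214989 -0.02364575]
 [-0.17964286 -0.54182883 -0.82106636]
 [ 0.21885184  0.7917152  -0.57034281]] [-0.51435912  0.19302092  1.318186
[... 1905 characters left out ...]
55 0.031] [[166. 305.]]
yoke1 0.91 [0.497 0.023 0.07 ] [[337. 275.]]
yoke1 0.9 [0.585 0.024 0.068] [[339. 230.]]
yoke1 0.8 [ 0.493 -0.082  0.08 ] [[392. 280.]]
yoke1 0.65 [ 0.555 -0.089  0.078] [[396. 248.]]
yoke1 0.55 [ 0.399 -0.013  0.069] [[353. 328.]]
yoke1 0.52 [0.366 0.096 0.066] [[294. 342.]]
block 0.91 [ 0.516 -0.08   0.017] [[387. 272.]]
block 0.31 [ 0.489 -0.079  0.078] [[390. 282.]]
rail 0.85 [ 0.458 -0.26   0.015] [[475. 306.]]
line_spool 0.69 [ 0.653 -0.06   0.034] [[381. 204.]]
paint_tin 0.72 [0.615 0.321 0.058] [[189. 208.]]
paint_tin 0.66 [ 0.703 -0.167  0.112] [[442. 171.]]
shot_tin 0.59 [0.422 0.357 0.026] [[165. 306.]]
shot_tin 0.52 [ 0.487 -0.082  0.076] [[392. 283.]]
1.2
```

View pics/side0.png

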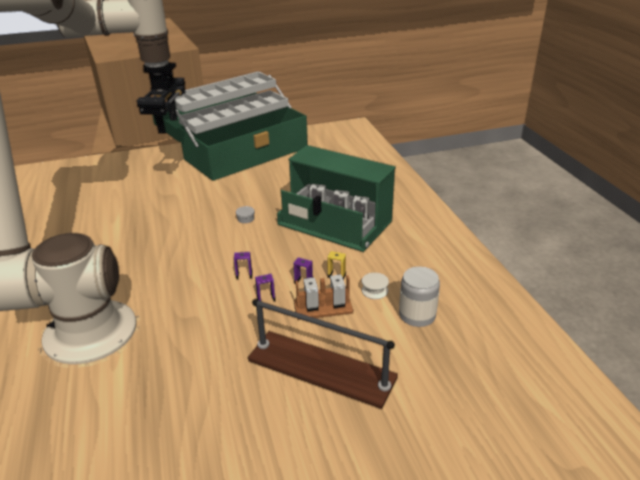

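View pics/top0.png

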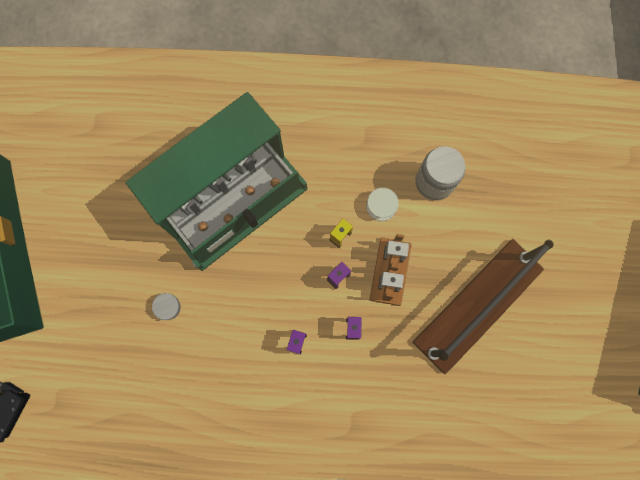

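```bash
cat > meas.py <<'E'
from h import *
p=capture("top"); W=cloud(p); im=p["pixels"].astype(int)
np.set_printoptions(precision=4,suppress=True)
def rect(mask,name):
    P=W[mask][:,:2]
    # keep largest cluster through image components
    m=mask.astype(np.uint8); n,l,s,c=cv2.connectedComponentsWithStats(m)
    k=1+np.argmax(s[1:,4]); P=W[l==k]
    r=cv2.minAreaRect((P[:,:2]*1000).astype(np.float32))
    print(name,len(P),"c",np.array(r[0]).round(1),"size",np.array(r[1]).round(1),"ang",round(r[2],2),"z",np.median(P[:,2]).round(4), P[:,:2].mean(0)*1000)
    return r
z=W[...,2];x=W[...,0];y=W[...,1]
green=(im[...,1]>im[...,0]+10)
rect((abs(z-.177)<.008)&(y>0)&(y<.45)&(x>.4),"hood")
rect((abs(z-.13)<.02)&(y<-.1)&(x<.75)&(x>.3)&(im.max(-1)<120),"bar")
rect((abs(z-.016)<.006)&(y<-.14)&(x<.7),"foot")
rect((abs(z-.012)<.006)&(y>-.14)&(y<-.03)&(x>.44)&(x<.6),"blockbase")
for i,(a,b) in enumerate([(392,280),(397,248)]):
    u,v=a,b
    mm=np.zeros(z.shape,bool); mm[v-14:v+14,u-16:u+16]=1
    rect(mm&(z>.06)&(im.min(-1)>110),"yk")
save(p,"topbin.png",(110,80,330,290),3)
save(p,"topblk.png",(270,170,570,390),2.6)
p=capture("side"); save(p,"sidebin.png",(230,130,430,270),4); save(p,"sideblk.png",(220,220,420,410),4)
E
python3 meas.py
```

```text
hood 8230 c [683.  277.4] size [104.5 280.1] ang 41.89 z 0.1783 [680.5108 278.1213]
bar 1119 c [ 461.4 -268. ] size [ 15.7 300.6] ang 47.72 z 0.1362 [ 458.8532 -264.8495]
foot 5361 c [ 461.8 -268.1] size [ 92.4 301.5] ang 47.48 z 0.0172 [ 460.7102 -263.2596]
blockbase 992 c [521.2 -86. ] size [ 67.  131.1] ang 82.46 z 0.0132 [512.4327 -80.7047]
yk 258 c [493.8 -83.3] size [39.5 25.3] ang 85.13 z 0.0794 [493.7244 -83.3212]
yk 252 c [554.8 -91.2] size [39.7 25.4] ang 84.93 z 0.0794 [554.4975 -91.1039]
```

View pics/topbin.png

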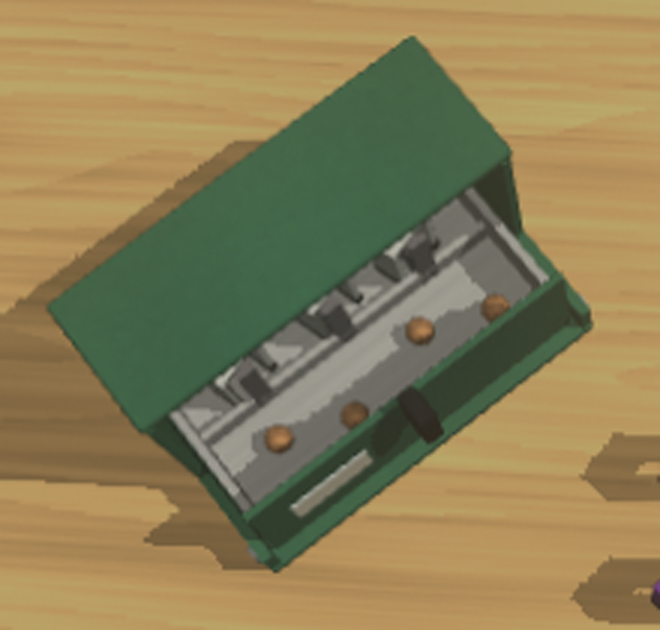

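View pics/topblk.png

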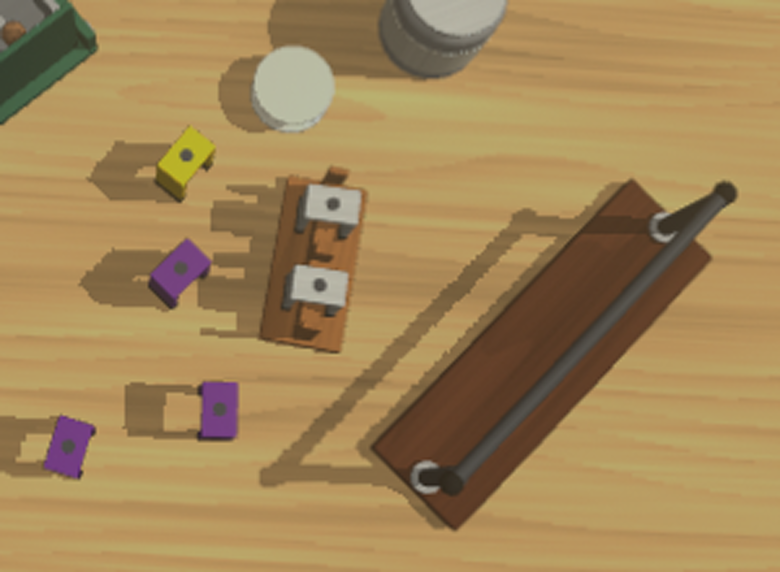

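View pics/sidebin.png

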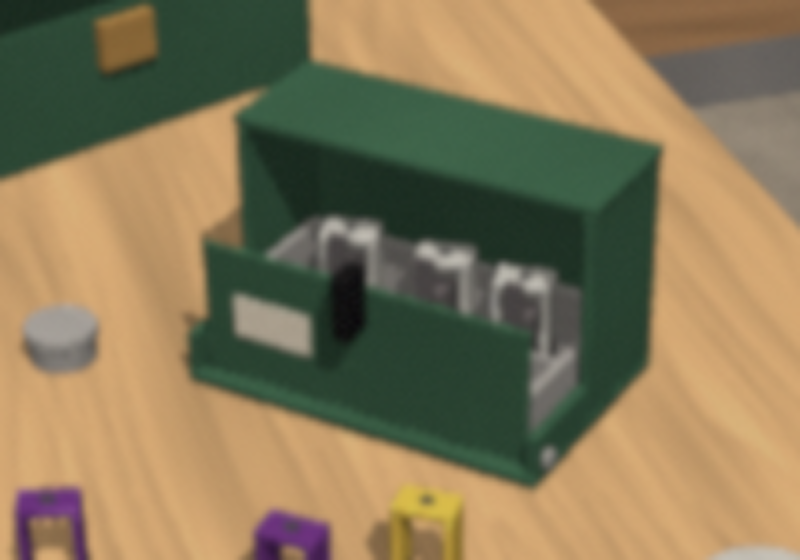

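View pics/sideblk.png

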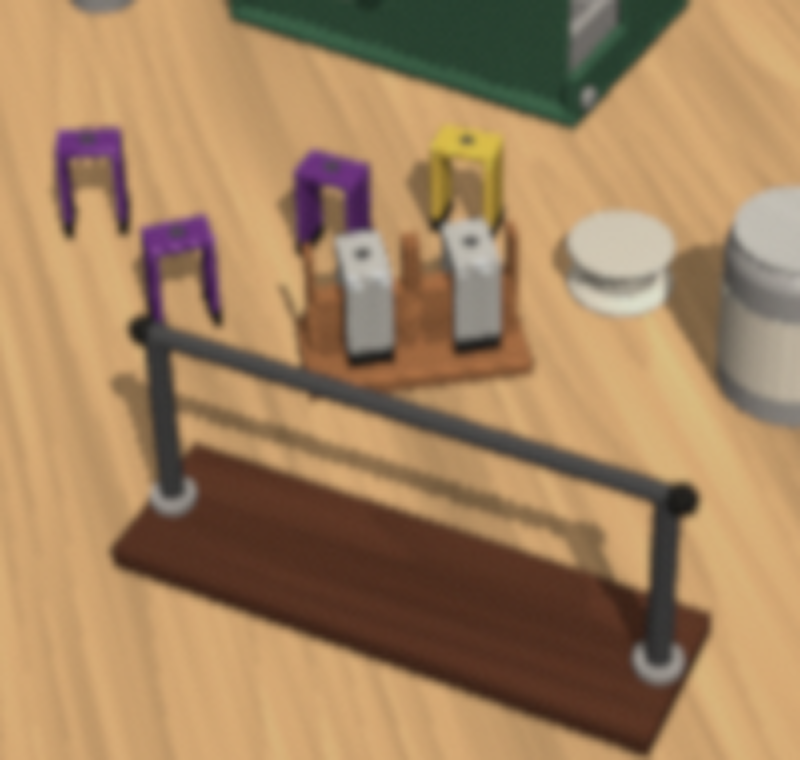

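```bash
cat > geo.py <<'E'
from h import *
from scipy.spatial.transform import Rotation as Rn
np.set_printoptions(precision=3,suppress=True)
HY=np.radians(41.89); XH=np.array([np.cos(HY),np.sin(HY),0]); YH=np.array([-XH[1],XH[0],0]); Z=np.array([0,0,1.])
HO=np.array([.683,.2774,0])-0.109*XH
def bp(x,y,z,th=0.): # bin axes mm -> world m
    x,y,z=x/1000,y/1000,z/1000
    return HO+[0,0,.012]+XH*(x*np.cos(th)-z*np.sin(th))+YH*y+Z*(x*np.sin(th)+z*np.cos(th))
def rot(zt,yt):
    zt=zt/np.linalg.norm(zt); yt=yt/np.linalg.norm(yt); return np.column_stack([np.cross(yt,zt),yt,zt])
def brot(th): return rot(XH*np.sin(th)-Z*np.cos(th),YH)
RY=np.radians(-42.4); XR=np.array([np.cos(RY),np.sin(RY),0]); YR=np.array([-XR[1],XR[0],0]); RO=np.array([.4615,-.268,0])
def rp(s,z): return RO+XR*s/1000+Z*z/1000
RR=rot(-Z,YR)
def go(P,R=None):
    s=sense(); d=(P-s["tcp_pos"])/.025
    w=np.zeros(3) if R is None else Rn.from_matrix(R@s["ee_rot"].T).as_rotvec()
    n=int(max(np.ceil(abs(d).max()),np.ceil(abs(w).max()/.125)))
    print("t",s["time_s"],"tcp",s["tcp_pos"],"w",round(s["gripper_width"],3),"F",s["wrist_force"],"j",s["joints"].round(0))
    print("target",P,"total units",d,"rotvec",w,"rows>=",n)
E
python3 - <<'E'
from geo import *
p=capture("top")
for n,X in [("tab",bp(-19,0,120)),("rib",bp(98,0,46)),("hoodfrontL",HO+XH*.058+YH*.138+Z*.177),("pan",bp(0,126,100)),("pan2",bp(0,-126,100))]: print(n,X,w2px(p,X))
im=p["pixels"]; W=cloud(p)
m=np.zeros(im.shape[:2],bool); m[200:240,235:270]=1
m&=(im.max(-1)<50)&(W[...,2]>.10); print(m.sum(),np.median(W[m],0),W[m].min(0),W[m].max(0))
go(bp(-19,0,180),brot(0))
E
```

```text
tab [0.588 0.192 0.132] [[248.09  215.881]]
rib [0.675 0.27  0.058] [[217.667 180.725]]
hoodfrontL [0.553 0.346 0.177] [[156.717 223.9  ]]
pan [0.518 0.298 0.112] [[189.334 251.898]]
pan2 [0.686 0.111 0.112] [[296.243 170.926]]
71 [0.582 0.189 0.125] [0.577 0.18  0.1  ] [0.599 0.204 0.135]
t 1.35 tcp [0.252 0.572 0.231] w 0.998 F [ 0.624  0.102 -0.187] j [ 81.  22.   0.   0. -68. -15.]
target [0.588 0.192 0.192] total units [ 13.411 -15.192  -1.542] rotvec [ 0.    -0.    -1.995] rows>= 16
```

{"op": "apply_moves", "data": {"plan": [[[100, 0.8, -0.9, 0.1, 0, 0, -0.12], [100, 0.8, -0.9, 0.1, 0, 0, -0.12], [100, 0.8, -0.9, 0.1, 0, 0, -0.12], [100, 0.8, -0.9, 0.1, 0, 0, -0.12], [100, 0.8, -0.9, 0.1, 0, 0, -0.12], [100, 0.8, -0.9, 0.1, 0, 0, -0.12], [100, 0.8, -0.9, 0.1, 0, 0, -0.12], [100, 0.8, -0.9, 0.1, 0, 0, -0.12], [100, 0.8, -0.9, 0, 0, 0, -0.12], [100, 0.8, -0.9, 0, 0, 0, -0.12], [60, 0.8, -0.9, 0, 0, 0, -0.12], [60, 0.8, -0.9, 0, 0, 0, -0.12]]]}}

```text
time_s: 2.35
tcp_pos: [0.4974, 0.2936, 0.2519]
ee_rot: [[-0.33, -0.944, 0.003], [-0.944, 0.33, 0.002], [-0.003, -0.002, -1.0]]
wrist_force: [0.0, 0.2, 1.2]
gripper_width: 0.92
```

```bash
python3 -c "
from geo import *
go(bp(-19,0,180),brot(0))"
```

```text
t 2.35 tcp [0.497 0.294 0.252] w 0.92 F [0.007 0.168 1.194] j [ 47.  16.  -5.   0. -69. -66.]
target [0.588 0.192 0.192] total units [ 3.614 -4.067 -2.397] rotvec [-0.001  0.004 -0.503] rows>= 5
```

{"op": "apply_moves", "data": {"plan": [[[50, 0.7, -0.8, -0.4, 0, 0, -0.1], [50, 0.7, -0.8, -0.4, 0, 0, -0.1], [50, 0.7, -0.8, -0.4, 0, 0, -0.1], [50, 0.7, -0.8, -0.4, 0, 0, -0.1], [50, 0.6, -0.7, -0.4, 0, 0, -0.1], [50, 0.2, -0.3, -0.3, 0, 0, -0.05], [50, 0, 0, 0, 0, 0, 0]]]}}

```text
time_s: 2.93
tcp_pos: [0.5951, 0.1783, 0.1936]
ee_rot: [[-0.799, -0.601, 0.009], [-0.601, 0.799, -0.001], [-0.007, -0.006, -1.0]]
wrist_force: [0.1, 0.1, -0.9]
gripper_width: 0.513
```

```bash
python3 -c "
from geo import *
go(bp(-19,0,100),brot(0))
for n in ['side','top']:
  p=capture(n); save(p,n+'1.png',(180,100,420,280),3)
"
```

```text
t 2.9333 tcp [0.595 0.178 0.194] w 0.513 F [ 0.111  0.145 -0.917] j [ 32.  23.  -4.   0. -63. -85.]
target [0.588 0.192 0.112] total units [-0.296  0.546 -3.265] rotvec [0.    0.009 0.086] rows>= 4
```

View pics/top1.png

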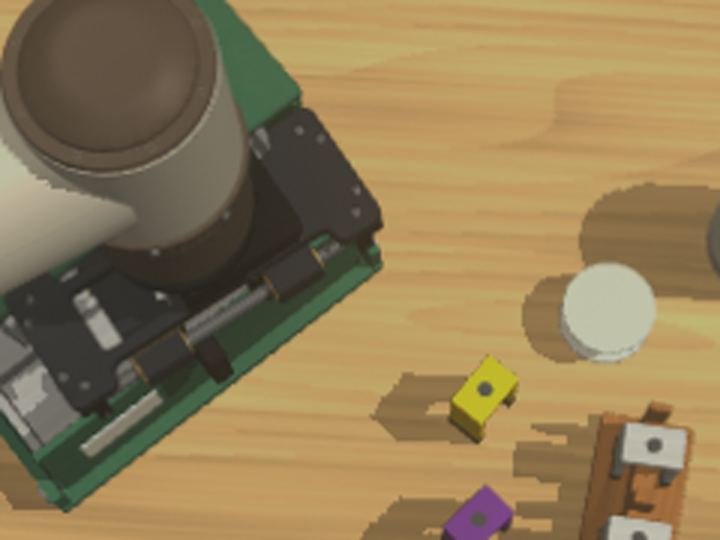

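View pics/side1.png

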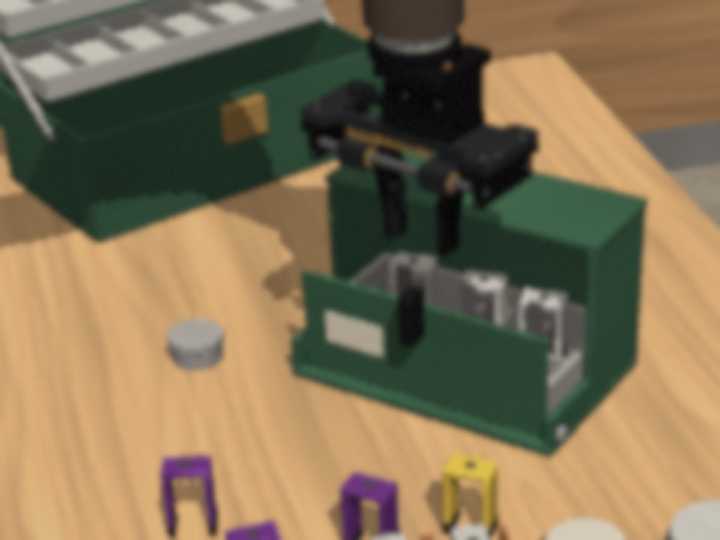

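{"op": "apply_moves", "data": {"plan": [[[50, -0.2, 0.4, 0, 0, 0, 0.06], [50, -0.1, 0.15, -0.5, 0, 0, 0.02], [50, 0, 0, -0.8, 0, 0, 0], [50, 0, 0, -0.8, 0, 0, 0], [50, 0, 0, -0.7, 0, 0, 0], [50, 0, 0, -0.3, 0, 0, 0], [50, 0, 0, 0, 0, 0, 0]]]}}

```text
time_s: 3.62
tcp_pos: [0.5874, 0.2034, 0.1248]
ee_rot: [[-0.728, -0.685, 0.027], [-0.685, 0.729, 0.01], [-0.027, -0.011, -1.0]]
wrist_force: [-0.5, -0.0, 1.0]
gripper_width: 0.502
```

```bash
python3 -c "
from geo import *
go(bp(-19,0,100),brot(0))
for n in ['side','top']:
  p=capture(n); save(p,n+'2.png',(180,100,420,280),3)
"
```

```text
t 3.6167 tcp [0.587 0.203 0.125] w 0.502 F [-0.51  -0.009  0.964] j [ 34.  26. -10.   0. -53. -81.]
target [0.588 0.192 0.112] total units [ 0.014 -0.458 -0.513] rotvec [-0.01   0.027 -0.023] rows>= 1
```

View pics/side2.png

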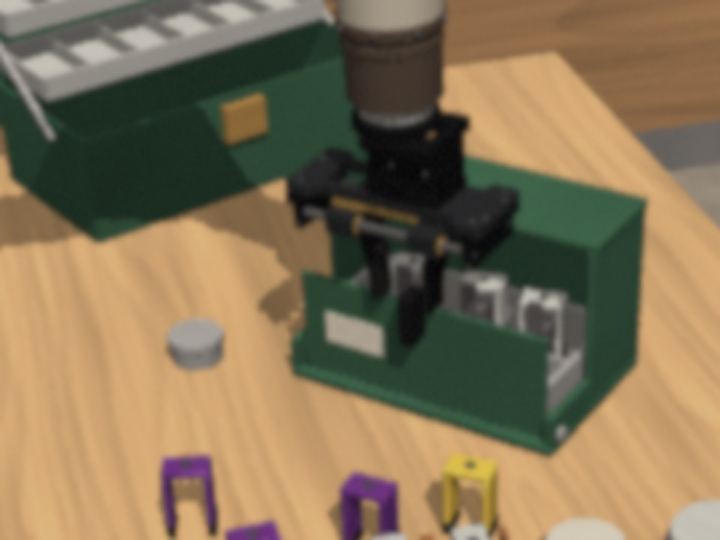

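{"op": "apply_moves", "data": {"plan": [[[50, 0, -0.25, 0, -0.005, 0.015, -0.01], [50, 0, -0.15, 0, 0, 0, 0], [50, 0, 0, 0, 0, 0, 0], [50, 0, 0, 0, 0, 0, 0]]]}}

```text
time_s: 4.05
tcp_pos: [0.5907, 0.1941, 0.1314]
ee_rot: [[-0.735, -0.678, 0.021], [-0.678, 0.735, 0.009], [-0.022, -0.007, -1.0]]
wrist_force: [-0.4, -0.1, 0.3]
gripper_width: 0.497
```

```bash
python3 -c "
from geo import *
go(bp(-19,0,100),brot(0))
"
```

```text
t 4.05 tcp [0.591 0.194 0.131] w 0.497 F [-0.417 -0.06   0.284] j [ 33.  26.  -9.   0. -54. -81.]
target [0.588 0.192 0.112] total units [-0.118 -0.088 -0.776] rotvec [-0.009  0.021 -0.014] rows>= 1
```

{"op": "apply_moves", "data": {"plan": [[[50, -0.1, -0.1, -0.4, 0, 0.02, -0.01], [50, 0, 0, -0.4, 0, 0, 0], [50, 0, 0, -0.1, 0, 0, 0], [50, 0, 0, 0, 0, 0, 0]]]}}

```text
time_s: 4.38
tcp_pos: [0.5884, 0.1909, 0.1078]
ee_rot: [[-0.744, -0.669, 0.001], [-0.669, 0.744, 0.011], [-0.008, 0.008, -1.0]]
wrist_force: [-0.4, 0.7, 0.3]
gripper_width: 0.499
```

```bash
python3 -c "
from geo import *
go(bp(-19,0,100),brot(0))
for n in ['side','top']:
  p=capture(n); save(p,n+'3.png',(180,100,420,280),3)
go(bp(-19,0,100),brot(0))
"
```

```text
t 4.3833 tcp [0.588 0.191 0.108] w 0.499 F [-0.358  0.686  0.268] j [ 33.  27. -10.  -1. -53. -80.]
target [0.588 0.192 0.112] total units [-0.029  0.043  0.169] rotvec [-0.011  0.001 -0.001] rows>= 1
t 4.4833 tcp [0.589 0.191 0.108] w 0.5 F [ 0.474 -0.273  0.779] j [ 33.  27. -10.  -1. -53. -80.]
target [0.588 0.192 0.112] total units [-0.033  0.035  0.149] rotvec [-0.011  0.001 -0.002] rows>= 1
```

View pics/side3.png

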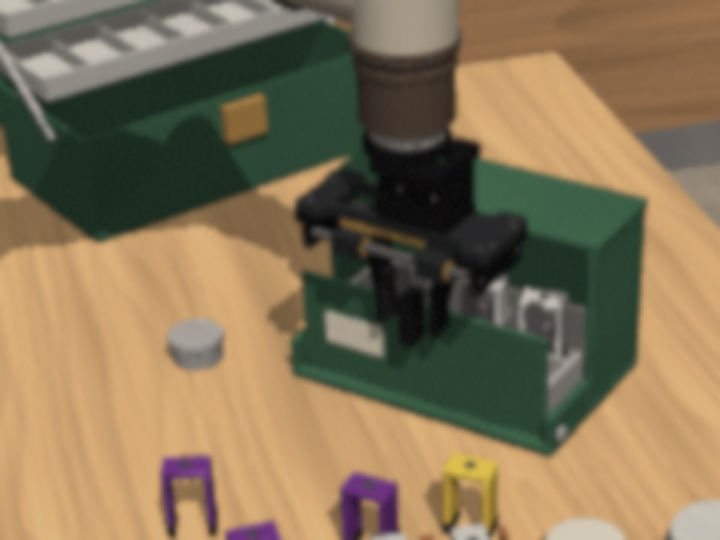

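{"op": "apply_moves", "data": {"plan": [[[0, -0.07, -0.07, 0, 0, 0, 0], [0, 0, 0, 0, 0, 0, 0], [0, 0, 0, 0, 0, 0, 0], [0, 0, 0, 0, 0, 0, 0], [0, 0, 0, 0, 0, 0, 0], [0, 0, 0, 0, 0, 0, 0]]]}}

```text
time_s: 4.98
tcp_pos: [0.5861, 0.1905, 0.1089]
ee_rot: [[-0.743, -0.669, 0.001], [-0.669, 0.743, 0.013], [-0.009, 0.009, -1.0]]
wrist_force: [-3.6, 2.1, -1.1]
gripper_width: 0.161
```

```bash
python3 -c "
from geo import *
s=sense(); Rb=np.column_stack([XH,YH,Z]); q=Rb.T@(s['tcp_pos']-HO-[0,0,.012])*1000; print('bin coords',q, s['gripper_width'],s['wrist_force'])
# increments
th=0
for i in range(0,8):
  th=i*.1; print(th,(bp(q[0],q[1],q[2],th)-s['tcp_pos'])/.025)
print('axis',-YH)
"
```

```text
bin coords [-21.198  -0.01   96.888] 0.16086761250266857 [-3.581  2.113 -1.122]
0.0 [0. 0. 0.]
0.1 [-0.285 -0.256 -0.104]
0.2 [-0.561 -0.503 -0.246]
0.30000000000000004 [-0.824 -0.739 -0.424]
0.4 [-1.074 -0.963 -0.636]
0.5 [-1.306 -1.171 -0.881]
0.6000000000000001 [-1.519 -1.362 -1.156]
0.7000000000000001 [-1.71  -1.534 -1.458]
axis [ 0.668 -0.744 -0.   ]
```

{"op": "apply_moves", "data": {"plan": [[[0, -0.3, -0.27, -0.1, 0.067, -0.074, 0], [0, -0.29, -0.25, -0.14, 0.067, -0.074, 0], [0, -0.27, -0.24, -0.18, 0.067, -0.074, 0], [0, 0, 0, 0, 0, 0, 0]]]}}

```text
time_s: 5.32
tcp_pos: [0.5809, 0.1858, 0.107]
ee_rot: [[-0.688, -0.674, 0.27], [-0.63, 0.739, 0.24], [-0.361, -0.005, -0.933]]
wrist_force: [4.5, -3.5, -12.9]
gripper_width: 0.157
```

```bash
cat > arc.py <<'E'
from geo import *
s=sense(); q0=np.array([-21.2,0,96.9]); q=np.column_stack([XH,YH,Z]).T@(s['tcp_pos']-HO-[0,0,.012])*1000
r=np.hypot(q[0],q[2]); th=np.arctan2(-q[0],q[2])-np.arctan2(21.2,96.9)
zt=s['ee_rot'][:,2]; print('r',r,'r0',np.hypot(21.2,96.9),'th',th,'tooltilt',np.arctan2(zt@XH,-zt@Z),'y',q[1],'F',s['wrist_force'],'M',s['moment'],s['gripper_width'],s['time_s'])
E
python3 arc.py
```

```text
r 99.09100737070122 r0 99.19198556335084 th 0.07234199253435952 tooltilt 0.36949265146462396 y -0.0011963907097216262 F [  4.548  -3.488 -12.9  ] M [-2.113  0.33  -0.623] 0.1571122876302634 5.3167
```

{"op": "apply_moves", "data": {"plan": [[[0, -0.5, -0.45, -0.2, 0, 0, 0], [0, -0.5, -0.45, -0.25, 0, 0, 0], [0, -0.3, -0.27, -0.2, 0, 0, 0]]]}}

```text
time_s: 5.57
tcp_pos: [0.5667, 0.1724, 0.1004]
ee_rot: [[-0.668, -0.674, 0.314], [-0.62, 0.738, 0.265], [-0.411, -0.017, -0.912]]
wrist_force: [5.1, 17.7, 0.1]
gripper_width: 0.159
```

```bash
python3 arc.py
```

```text
r 100.42492251014133 r0 99.19198556335084 th 0.279262681459265 tooltilt 0.42337422974957806 y -0.4619341517904579 F [ 5.111 17.663  0.069] M [ 4.649 -0.654  1.295] 0.1589186951424817 5.5667
```

{"op": "apply_moves", "data": {"plan": [[[0, -0.5, -0.45, -0.3, 0.02, -0.02, 0], [0, -0.45, -0.4, -0.35, 0.04, -0.045, 0], [0, -0.4, -0.36, -0.4, 0.04, -0.045, 0]]]}}

```text
time_s: 5.82
tcp_pos: [0.5546, 0.1614, 0.0897]
ee_rot: [[-0.6, -0.677, 0.427], [-0.575, 0.735, 0.358], [-0.556, -0.031, -0.83]]
wrist_force: [2.6, 12.4, 8.5]
gripper_width: 0.16
```

```bash
python3 arc.py
```

```text
r 100.68931806397963 r0 99.19198556335084 th 0.47377915847480373 tooltilt 0.5906413229608893 y -0.6112860303603896 F [ 2.598 12.414  8.502] M [ 4.07  -0.935  1.36 ] 0.1599901899250415 5.8167
```

{"op": "apply_moves", "data": {"plan": [[[0, -0.45, -0.4, -0.4, 0.02, -0.02, 0], [0, -0.45, -0.4, -0.45, 0.03, -0.035, 0], [0, -0.4, -0.36, -0.45, 0.03, -0.03, 0], [0, -0.3, -0.27, -0.35, 0, 0, 0]]]}}

```text
time_s: 6.15
tcp_pos: [0.5426, 0.1506, 0.0739]
ee_rot: [[-0.543, -0.68, 0.493], [-0.532, 0.733, 0.425], [-0.65, -0.031, -0.759]]
wrist_force: [-4.0, 6.7, 16.4]
gripper_width: 0.161
```

```bash
python3 arc.py
```

```text
r 101.30774811788518 r0 99.19198556335084 th 0.6978764427329986 tooltilt 0.7090457372917565 y -0.7002244866805337 F [-3.977  6.722 16.417] M [ 3.07  -0.674  1.452] 0.1606667165981561 6.15
```

{"op": "apply_moves", "data": {"plan": [[[50, 0, 0, 0, 0, 0, 0], [50, 0, 0, 0, 0, 0, 0], [50, 0, 0, 0, 0, 0, 0], [50, 0, 0, 0, 0, 0, 0], [50, -0.3, -0.25, 0.4, 0, 0, 0], [50, -0.4, -0.35, 0.6, 0, 0, 0], [50, -0.4, -0.35, 0.6, 0, 0, 0], [50, -0.4, -0.35, 0.6, 0, 0, 0], [50, -0.2, -0.2, 0.6, 0, 0, 0], [50, 0, 0, 0.8, 0, 0, 0], [50, 0, 0, 0.8, 0, 0, 0], [50, 0, 0, 0.5, 0, 0, 0]]]}}

```text
time_s: 7.15
tcp_pos: [0.4936, 0.1092, 0.1947]
ee_rot: [[-0.551, -0.682, 0.48], [-0.537, 0.731, 0.421], [-0.638, -0.026, -0.77]]
wrist_force: [0.4, -0.3, 0.8]
gripper_width: 0.498
```

```bash
cat > binlook.py <<'E'
from geo import *
import sys
tag=sys.argv[1]
th=.70
for n in ['side','top']:
  p=capture(n)
  for y in (-70,0,70):
    c=[bp(x,y+s,72,th) for x,s in ((85,-20),(85,20),(111,20),(111,-20))]
    q=w2px(p,c)
    im=p["pixels"]
    cv2.polylines(im,[np.int32(q)],True,(255,0,0),1)
    W=cloud(p); c0=w2px(p,bp(98,y,72,th))[0]
    print(n,y,"model",bp(98,y,72,th),"depth there",px2w(p,*c0))
  if n=='top':
    for y in (-70,0,70): pass
  save(p,n+tag+'.png',(150,80,390,280) if n=='top' else (220,110,420,270),3.3)
s=sense(); print(s['tcp_pos'],s['ee_rot'][:,2],s['gripper_width'],s['time_s'])
E
python3 binlook.py 4
```

```text
side -70 model [0.67  0.172 0.13 ] depth there [0.672 0.176 0.127]
side 0 model [0.623 0.224 0.13 ] depth there [0.624 0.226 0.129]
side 70 model [0.576 0.276 0.13 ] depth there [0.51  0.006 0.283]
top -70 model [0.67  0.172 0.13 ] depth there [0.672 0.172 0.123]
top 0 model [0.623 0.224 0.13 ] depth there [0.625 0.225 0.123]
top 70 model [0.576 0.276 0.13 ] depth there [0.578 0.277 0.125]
[0.494 0.11  0.195] [ 0.482  0.422 -0.768] 0.4988802556925953 7.25
```

View pics/top4.png

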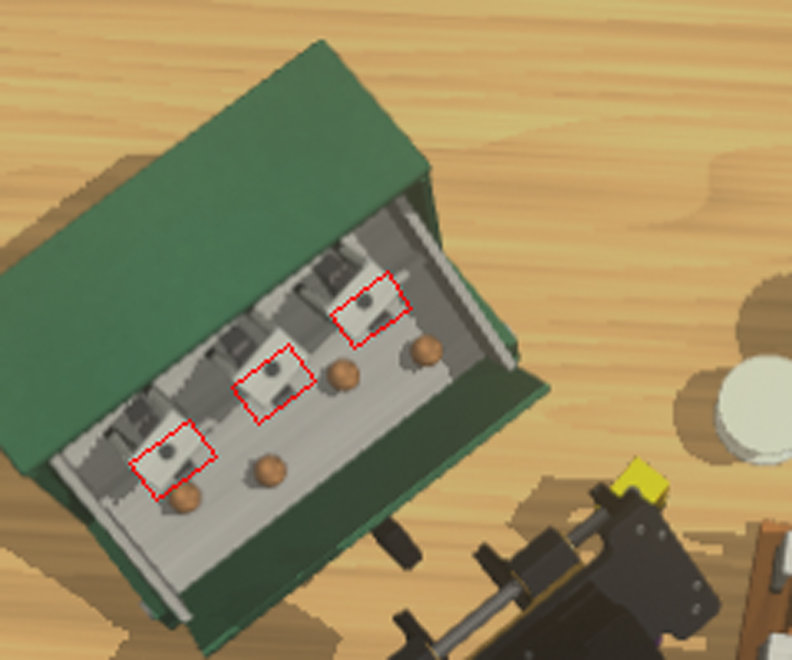

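View pics/side4.png

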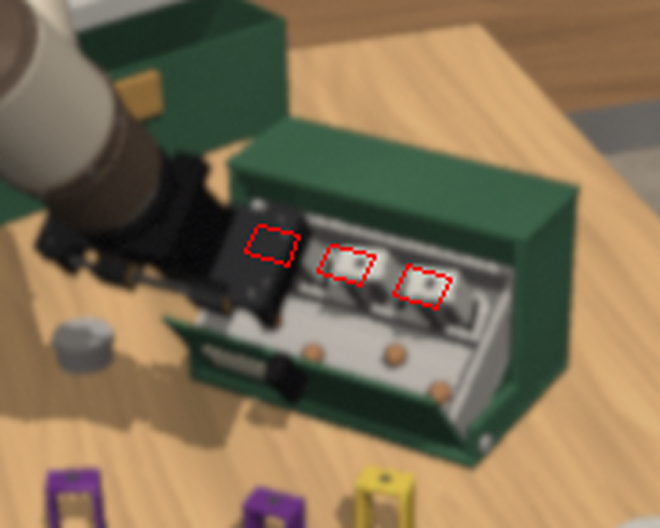

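```bash
cat > yk.py <<'E'
from geo import *
def binlocal(X): return (np.array(X)-HO-[0,0,.012])@np.column_stack([XH,YH,Z])*1000
if __name__=="__main__":
  p=capture("top"); W=cloud(p); im=p["pixels"].astype(int)
  for u,v in ((271,369),(366,300),(168,452)):
    u=150+u/3.3; v=80+v/3.3
    cu,cv_=int(round(u)),int(round(v))
    P=W[cv_-4:cv_+5,cu-4:cu+5].reshape(-1,3)
    P=P[np.isfinite(P[:,0])]
    c=np.median(P,0); k=abs(P[:,2]-c[2])<.012; P=P[k]; c=P.mean(0)
    n=np.linalg.svd(P-c)[2][2]; n*=np.sign(n[2])
    print(c,binlocal(c),"normal",n,"tilt",np.arctan2(-n@XH,n[2]), "lat",n@YH, k.sum())
  # front panel upper edge / inside face
  p=capture("side")
E
python3 yk.py
```

```text
[0.633 0.227 0.128] [ 37.537  -4.23  116.496] normal [-0.474 -0.48   0.738] tilt 0.739280258283618 lat -0.04084425118532677 80
[0.677 0.176 0.128] [ 36.714 -71.344 116.393] normal [-0.487 -0.477  0.732] tilt 0.7495428775200585 lat -0.030171918281717714 77
[0.582 0.28  0.128] [ 35.277  69.439 115.576] normal [-0.433 -0.444  0.784] tilt 0.6682830028308028 lat -0.0410924369470998 80
```

Run:
```python
from geo import *
p=capture("top"); p2=capture("side")
for th,col in ((.62,(255,0,0)),(.70,(0,0,255))):
  for q in (p,p2):
    im=q["pixels"]
    def line(L,cl=False): cv2.polylines(im,[np.int32(np.round(w2px(q,[bp(*a,th) for a in L])*8))],cl,col,1,cv2.LINE_AA,3)
    line([(-6,-126,100),(-6,126,100),(0,126,100),(0,-126,100)],True)
    line([(-32,-7,120),(-32,7,120),(-6,7,120),(-6,-7,120)],True)
    line([(136,-126,50),(0,-126,50)])
    line([(136,126,50),(0,126,50)])
    for y in (-70,0,70): line([(83,y-20,72),(109,y-20,72),(109,y+20,72),(83,y+20,72)],True)
save(p,"top5.png",(150,80,330,280),3.9); save(p2,"side5.png",(260,140,420,260),4.9)
```

```text
(no output)
```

View pics/top5.png

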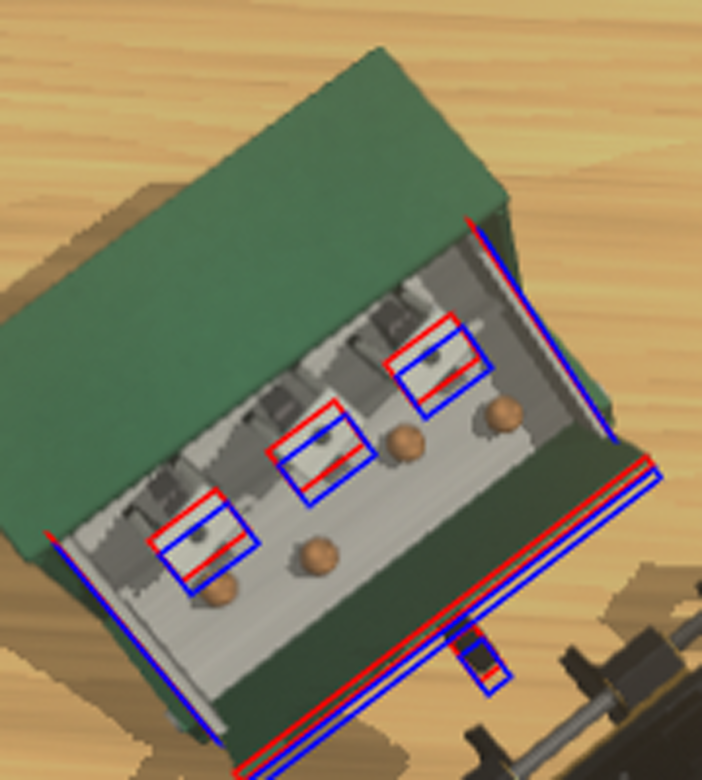

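View pics/side5.png

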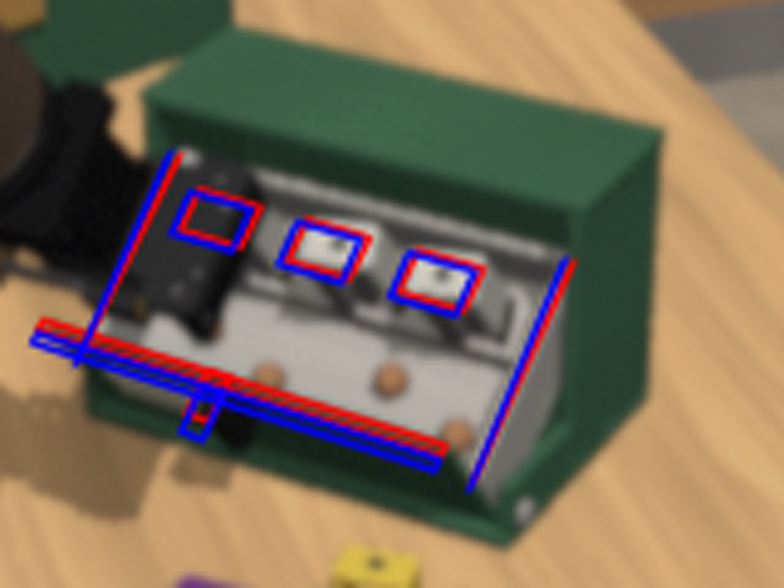

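Run:
```python
from geo import *
p=capture("top"); p2=capture("side")
th=.64; col=(255,0,0)
def hp(x,y,z): return HO+XH*x/1000+YH*y/1000+Z*z/1000
for q in (p,p2):
    im=q["pixels"]
    def line(L,cl=False): cv2.polylines(im,[np.int32(np.round(w2px(q,L)*8))],cl,col,1,cv2.LINE_AA,3)
    line([hp(58,-138,177),hp(58,138,177),hp(160,138,177),hp(160,-138,177)],True)
    line([hp(58,-138,177),hp(58,-138,0)]); line([hp(160,-138,177),hp(160,-138,0)])
    line([rp(-137,130),rp(137,130)])
    line([bp(*a,th) for a in [(-32,-7,120),(-32,7,120),(-6,7,120),(-6,-7,120)]],True)
    line([bp(*a,th) for a in [(-32,-7,120),(-32,-7,70)]])
    line([bp(*a,th) for a in [(-6,-7,120),(-6,-7,70)]])
    line([bp(*a,th) for a in [(-6,-126,100),(-6,126,100),(-6,126,0),(-6,-126,0)]],True)
save(p2,"side6.png",(230,120,430,270),4); save(p2,"side6b.png",(220,250,420,400),4)
```

```text
(no output)
```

View pics/side6.png

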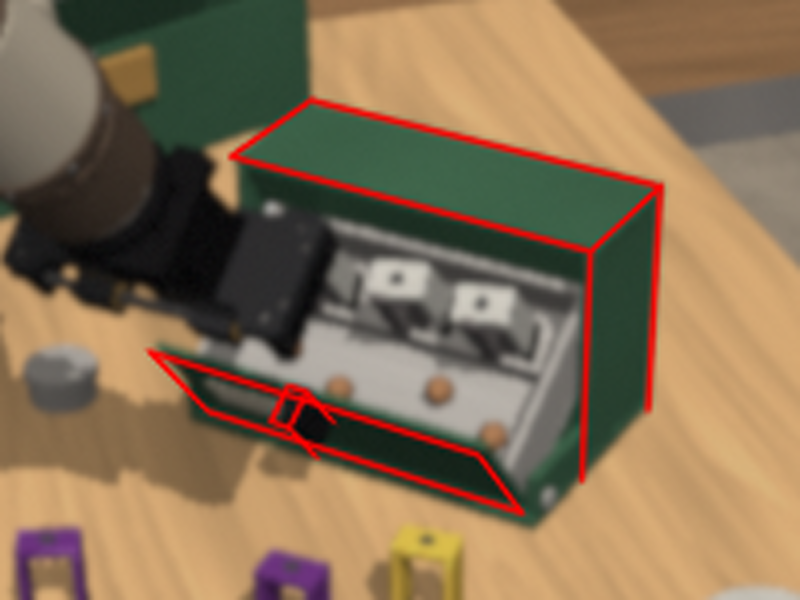

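View pics/side6b.png

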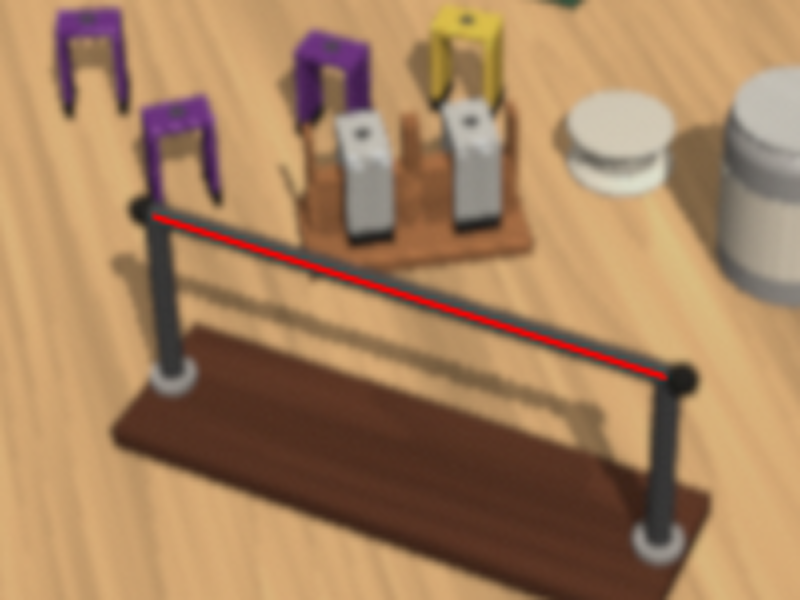

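```bash
cat > tri.py <<'E'
from geo import *
def tri(p,a,q,b):
    def P(c): return np.hstack([np.array(c["R"]),np.array(c["t"]).reshape(3,1)])
    def n(c,u): return cv2.undistortPoints(np.array([[u]],float),np.array(c["mtx"]),np.array(c["distortion"]))[0,0].reshape(2,1)
    X=cv2.triangulatePoints(P(p),P(q),n(p,a),n(q,b))[:,0]; X=X[:3]/X[3]
    return X,w2px(p,X)[0]-a,w2px(q,X)[0]-b
E
python3 - <<'E'
from tri import *
from yk import binlocal
p=capture("top");q=capture("side")
for n,a,b in (("mid",(232.6,192.1),(329.25,190)),("right",(261,171.3),(350.25,196)),("tab",(273.1,246.7),(308,225))):
    X,e,f=tri(p,a,q,b); print(n,X,"bl",binlocal(X),"resid",e,f)
for th in(.6,.65,.7): 
  for y in (0,-70): print(th,y,binlocal(bp(96,y,72,th)))
E
```

```text
mid [0.634 0.225 0.128] bl [ 37.785  -6.157 115.832] resid [ 0.156 -0.765] [-0.52   0.166]
right [0.677 0.176 0.129] bl [ 36.291 -71.573 116.89 ] resid [ 0.094 -0.444] [-0.308  0.109]
tab [0.548 0.146 0.082] bl [-79.525  -7.723  70.269] resid [ 0.517 -2.707] [-1.973  0.504]
0.6 0 [ 38.578  -0.    113.63 ]
0.6 -70 [ 38.578 -70.    113.63 ]
0.65 0 [ 32.851  -0.    115.416]
0.65 -70 [ 32.851 -70.    115.416]
0.7 0 [ 27.041  -0.    116.914]
0.7 -70 [ 27.041 -70.    116.914]
```

```bash
cat >> geo.py <<'E'
TH=.635
ZT=XH*np.sin(TH)-Z*np.cos(TH)
YK={'R':np.array([.677,.176,.127]),'M':np.array([.6335,.226,.127]),'L':np.array([.582,.280,.127])}
def yk(n,back=0): return YK[n]+ZT*(.023-back)
E
python3 -c "
from geo import *
go(yk('R',.085),brot(TH)); print(yk('R'),ZT/.025*.01)"
```

```text
t 7.65 tcp [0.494 0.109 0.192] w 0.505 F [-1.037 -0.904 -0.056] j [ 19.   2. -30. -35. -25. -37.]
target [0.65  0.151 0.177] total units [ 6.223  1.692 -0.61 ] rotvec [-0.02   0.057 -0.019] rows>= 7
[0.687 0.185 0.108] [ 0.177  0.158 -0.322]
```

{"op": "apply_moves", "data": {"plan": [[[54, 0.7, 0.1, 0.1, 0, 0.01, 0], [54, 0.8, 0.15, 0, 0, 0.01, 0], [54, 0.8, 0.15, 0, 0, 0.01, 0], [54, 0.8, 0.2, 0, 0, 0.01, 0], [54, 0.8, 0.25, 0, -0.005, 0.01, -0.005], [54, 0.8, 0.25, -0.1, -0.005, 0, -0.005], [54, 0.7, 0.25, -0.1, 0, 0, 0], [54, 0.5, 0.2, -0.1, 0, 0, 0], [54, 0.2, 0.1, 0, 0, 0, 0], [54, 0, 0, 0, 0, 0, 0]]]}}

```text
time_s: 8.48
tcp_pos: [0.6527, 0.1497, 0.1786]
ee_rot: [[-0.602, -0.67, 0.434], [-0.535, 0.742, 0.404], [-0.593, 0.01, -0.805]]
wrist_force: [-0.7, -0.0, 0.1]
gripper_width: 0.538
```

```bash
python3 -c "
from geo import *
go(yk('R',.085),brot(TH))"
```

```text
t 8.4833 tcp [0.653 0.15  0.179] w 0.538 F [-0.662 -0.031  0.098] j [ 19.  18. -11. -30. -30. -45.]
target [0.65  0.151 0.177] total units [-0.125  0.07  -0.068] rotvec [-0.007 -0.007 -0.004] rows>= 1
```

{"op": "apply_moves", "data": {"plan": [[[54, 0.1, 0.23, -0.4, 0, 0, 0], [54, 0.25, 0.22, -0.45, 0, 0, 0], [54, 0.25, 0.22, -0.45, 0, 0, 0], [54, 0.25, 0.22, -0.45, 0, 0, 0], [54, 0.1, 0.1, -0.2, 0, 0, 0], [54, 0, 0, 0, 0, 0, 0]]]}}

```text
time_s: 8.98
tcp_pos: [0.679, 0.1771, 0.1277]
ee_rot: [[-0.599, -0.669, 0.439], [-0.533, 0.743, 0.405], [-0.598, 0.009, -0.802]]
wrist_force: [-1.4, -0.6, 5.4]
gripper_width: 0.543
```

```bash
python3 -c "
from geo import *
go(yk('R'),brot(TH))
for n in ['side','top']:
  p=capture(n); save(p,n+'7.png',(210,90,370,210) if n=='top' else (260,130,420,250),5)
"
```

```text
t 8.9833 tcp [0.679 0.177 0.128] w 0.543 F [-1.432 -0.624  5.367] j [ 20.  24. -10. -33. -25. -42.]
target [0.687 0.185 0.108] total units [ 0.326  0.322 -0.77 ] rotvec [-0.01  -0.002 -0.002] rows>= 1
```

View pics/side7.png

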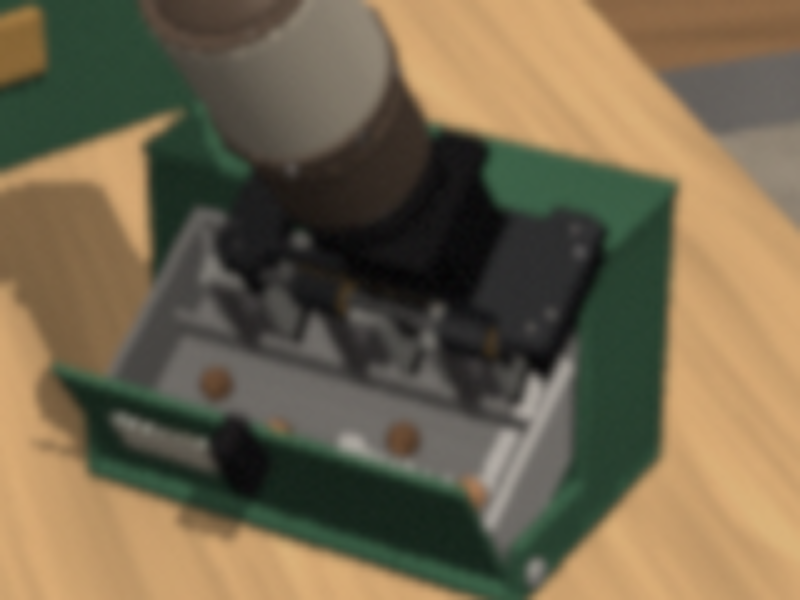

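View pics/top7.png

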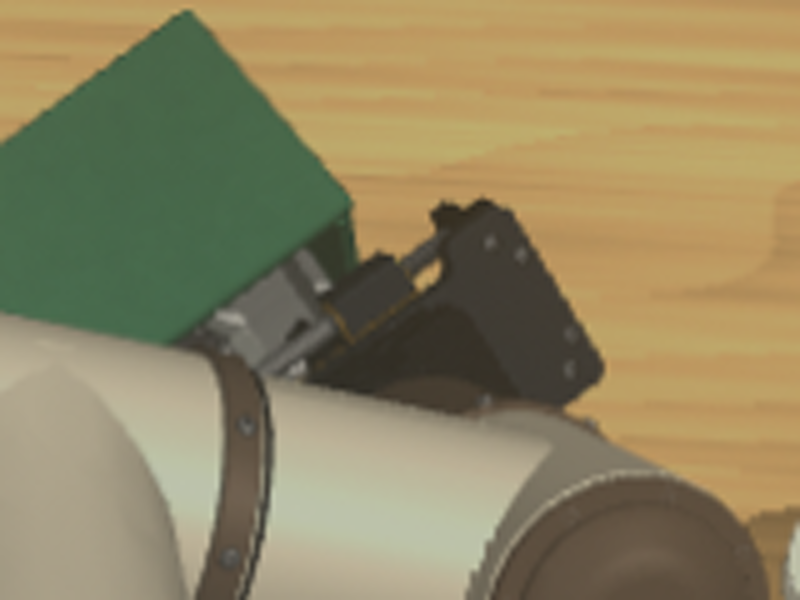

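```bash
python3 -c "
from geo import *
s=sense();print(s['wrist_force'],s['moment'],s['tcp_pos'])
for n in ['side']:
  p=capture(n)
  for l in ['yoke1']:
    for r in recognise(l,p)[:10]: print(l,round(r['score'],2),c2w(p,r['at']).round(3))
s=sense();print(s['wrist_force'],s['moment'],s['tcp_pos'])
"
```

```text
[ 0.093 -0.209  1.396] [-0.627  0.757 -0.02 ] [0.678 0.177 0.128]
yoke1 0.86 [0.584 0.019 0.058]
yoke1 0.73 [0.499 0.021 0.054]
yoke1 0.71 [ 0.404 -0.026  0.065]
yoke1 0.7 [ 0.554 -0.107  0.059]
yoke1 0.62 [0.704 0.189 0.092]
yoke1 0.58 [ 0.494 -0.101  0.065]
yoke1 0.58 [0.371 0.088 0.058]
yoke1 0.47 [0.658 0.225 0.099]
[-1.092  0.492  0.287] [-0.772  0.812 -0.027] [0.677 0.176 0.127]
```

{"op": "apply_moves", "data": {"plan": [[[54, 0.15, 0.15, -0.3, 0, 0, 0], [54, 0.15, 0.15, -0.3, 0, 0, 0], [54, 0.05, 0.05, -0.15, 0, 0, 0], [54, 0, 0, 0, 0, 0, 0]]]}}

```text
time_s: 9.52
tcp_pos: [0.6853, 0.1851, 0.1046]
ee_rot: [[-0.603, -0.669, 0.434], [-0.534, 0.743, 0.403], [-0.593, 0.012, -0.805]]
wrist_force: [1.0, -0.4, -0.3]
gripper_width: 0.541
```

```bash
python3 -c "
from geo import *
go(yk('R'),brot(TH)); print(sense()['moment'])"
```

```text
t 9.5167 tcp [0.685 0.185 0.105] w 0.541 F [ 0.962 -0.384 -0.336] j [ 20.  27.  -9. -34. -24. -41.]
target [0.687 0.185 0.108] total units [ 0.075 -0.001  0.156] rotvec [-0.008 -0.008 -0.002] rows>= 1
[-0.797  0.83  -0.019]
```

Moment unchanged and force about zero, so it is gravity of the tilted hand and not contact. Close.

{"op": "apply_moves", "data": {"plan": [[[20, 0, 0, 0, 0, 0, 0], [20, 0, 0, 0, 0, 0, 0], [20, 0, 0, 0, 0, 0, 0], [20, 0, 0, 0, 0, 0, 0], [20, 0, 0, 0, 0, 0, 0]]]}}

```text
time_s: 9.93
tcp_pos: [0.6848, 0.185, 0.1029]
ee_rot: [[-0.605, -0.669, 0.432], [-0.534, 0.743, 0.403], [-0.591, 0.013, -0.807]]
wrist_force: [0.2, 0.2, -0.8]
gripper_width: 0.464
```

```bash
python3 -c "
from geo import *
go(yk('R',.1),brot(TH)); print(sense()['moment'])"
```

```text
t 9.9333 tcp [0.685 0.185 0.103] w 0.464 F [ 0.17   0.158 -0.776] j [ 20.  27.  -9. -34. -24. -40.]
target [0.643 0.146 0.189] total units [-1.671 -1.58   3.444] rotvec [-0.007 -0.011 -0.002] rows>= 4
[-0.788  0.774  0.016]
```

{"op": "apply_moves", "data": {"plan": [[[20, -0.18, -0.16, 0.32, 0, 0, 0], [20, -0.25, -0.22, 0.45, 0, 0, 0], [20, -0.25, -0.22, 0.45, 0, 0, 0], [20, -0.25, -0.22, 0.45, 0, 0, 0], [20, -0.25, -0.22, 0.45, 0, 0, 0], [20, -0.25, -0.22, 0.45, 0, 0, 0], [20, -0.25, -0.22, 0.45, 0, 0, 0], [20, -0.25, -0.22, 0.5, 0, 0, 0], [20, -0.25, -0.3, 0.6, 0, 0, 0], [20, 0, 0, 0.6, 0, 0, 0]]]}}

```text
time_s: 10.77
tcp_pos: [0.6199, 0.1286, 0.2255]
ee_rot: [[-0.611, -0.668, 0.425], [-0.535, 0.744, 0.4], [-0.583, 0.017, -0.812]]
wrist_force: [0.7, 0.0, 0.3]
gripper_width: 0.466
```

```bash
python3 -c "
from geo import *
go(rp(90,220),RR)
for n in ['side']:
  p=capture(n); save(p,n+'8.png',(200,100,440,280),3.3)
"
```

```text
t 10.7667 tcp [0.62  0.129 0.226] w 0.466 F [0.677 0.028 0.317] j [ 18.  12. -13. -26. -34. -49.]
target [ 0.528 -0.329  0.22 ] total units [ -3.678 -18.292  -0.22 ] rotvec [-0.015  0.681 -1.415] rows>= 19
```

View pics/side8.png

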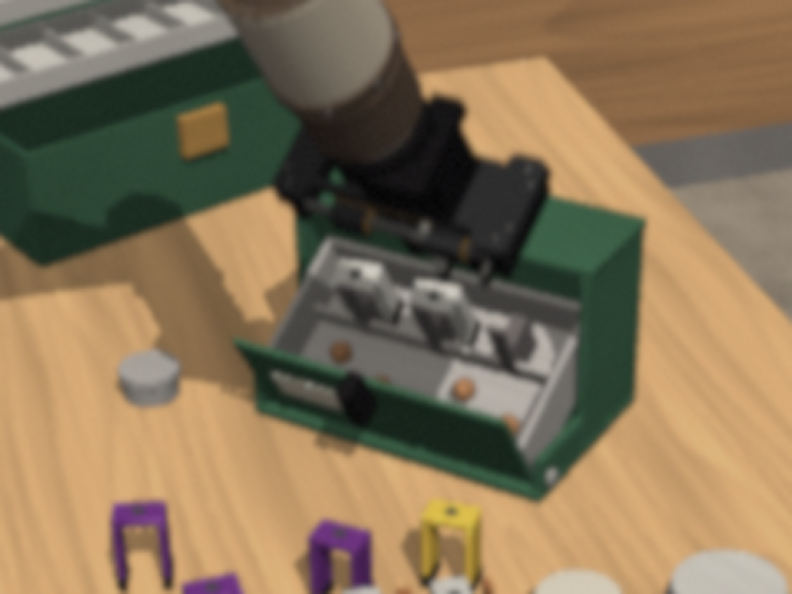

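{"op": "apply_moves", "data": {"plan": [[[20, -0.2, -0.9, 0.15, 0, 0.04, -0.08], [20, -0.2, -1, 0.1, 0, 0.04, -0.08], [20, -0.2, -1, 0, 0, 0.04, -0.08], [20, -0.2, -1, 0, 0, 0.04, -0.08], [20, -0.2, -1, 0, 0, 0.04, -0.08], [20, -0.2, -1, 0, 0, 0.04, -0.08], [20, -0.2, -1, 0, 0, 0.04, -0.08], [20, -0.2, -1, 0, 0, 0.04, -0.08], [20, -0.2, -1, 0, 0, 0.04, -0.08], [20, -0.2, -1, 0, 0, 0.04, -0.08], [20, -0.2, -1, 0, 0, 0.04, -0.08], [20, -0.2, -1, 0, 0, 0.04, -0.08]]]}}

```text
time_s: 11.82
tcp_pos: [0.5473, -0.1809, 0.2405]
ee_rot: [[-0.931, 0.313, 0.186], [0.329, 0.943, 0.056], [-0.158, 0.113, -0.981]]
wrist_force: [0.9, -0.8, -1.3]
gripper_width: 0.465
```

```bash
python3 -c "
from geo import *
go(rp(90,220),RR)"
```

```text
t 11.8167 tcp [ 0.547 -0.181  0.241] w 0.465 F [ 0.923 -0.796 -1.28 ] j [  -4.   13.  -11.   -5.  -56. -102.]
target [ 0.528 -0.329  0.22 ] total units [-0.775 -5.913 -0.822] rotvec [-0.017  0.196 -0.409] rows>= 6
```

{"op": "apply_moves", "data": {"plan": [[[20, -0.1, -0.9, -0.1, 0, 0.03, -0.06], [20, -0.1, -0.9, -0.1, 0, 0.03, -0.06], [20, -0.1, -0.9, -0.1, 0, 0.03, -0.06], [20, -0.1, -0.9, -0.1, 0, 0.03, -0.06], [20, -0.1, -0.9, -0.1, 0, 0.03, -0.06], [20, -0.1, -0.6, -0.1, 0, 0.03, -0.06], [20, -0.05, -0.2, 0, 0, 0, -0.02], [20, 0, 0, 0, 0, 0, 0]]]}}

```text
time_s: 12.48
tcp_pos: [0.5238, -0.3234, 0.224]
ee_rot: [[-0.738, 0.675, 0.009], [0.675, 0.738, 0.019], [0.006, 0.02, -1.0]]
wrist_force: [0.3, 0.8, -1.1]
gripper_width: 0.471
```

```bash
python3 -c "
from geo import *
go(rp(90,200),RR)"
```

```text
t 12.4833 tcp [ 0.524 -0.323  0.224] w 0.471 F [ 0.311  0.82  -1.057] j [ -17.   21.   -1.   -1.  -67. -115.]
target [ 0.528 -0.329  0.2  ] total units [ 0.166 -0.211 -0.96 ] rotvec [-0.019  0.009  0.   ] rows>= 1
```

{"op": "apply_moves", "data": {"plan": [[[20, 0.12, -0.15, -0.4, -0.015, 0.005, 0], [20, 0.03, -0.05, -0.5, 0, 0, 0], [20, 0, 0, -0.2, 0, 0, 0], [20, 0, 0, 0, 0, 0, 0]]]}}

```text
time_s: 12.82
tcp_pos: [0.5265, -0.3264, 0.197]
ee_rot: [[-0.741, 0.671, 0.008], [0.671, 0.741, 0.004], [-0.003, 0.009, -1.0]]
wrist_force: [-0.1, 0.4, -1.4]
gripper_width: 0.47
```

```bash
cat > rl.py <<'E'
from geo import *
import sys
s,z,tag=float(sys.argv[1]),float(sys.argv[2]),sys.argv[3]
go(rp(s,z),RR)
p=capture('side'); save(p,'side'+tag+'.png',(220,230,420,380),4)
p=capture('top'); save(p,'top'+tag+'.png',(400,200,600,380),4)
E
python3 rl.py 90 114 9
```

```text
t 12.8167 tcp [ 0.527 -0.326  0.197] w 0.47 F [-0.083  0.395 -1.35 ] j [ -17.   23.   -3.   -0.  -64. -115.]
target [ 0.528 -0.329  0.114] total units [ 0.058 -0.092 -3.319] rotvec [-0.004  0.008 -0.004] rows>= 4
```

View pics/side9.png

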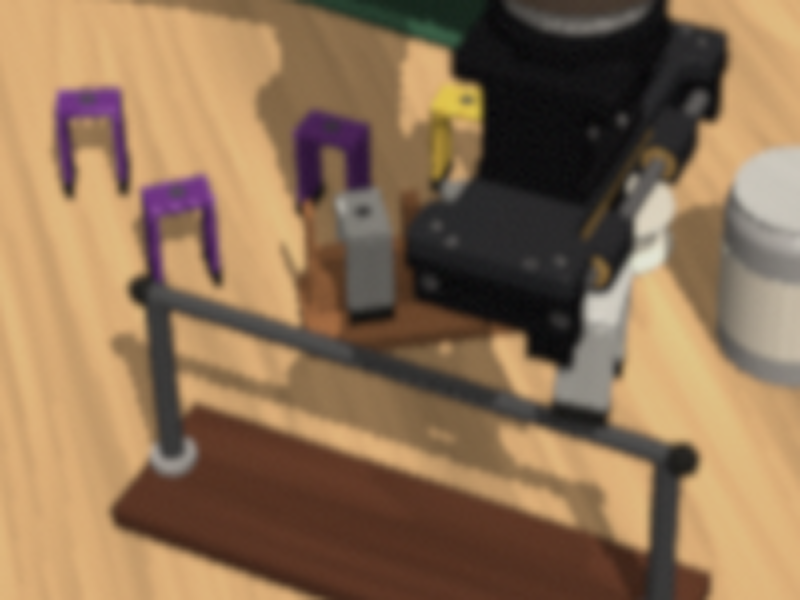

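View pics/top9.png

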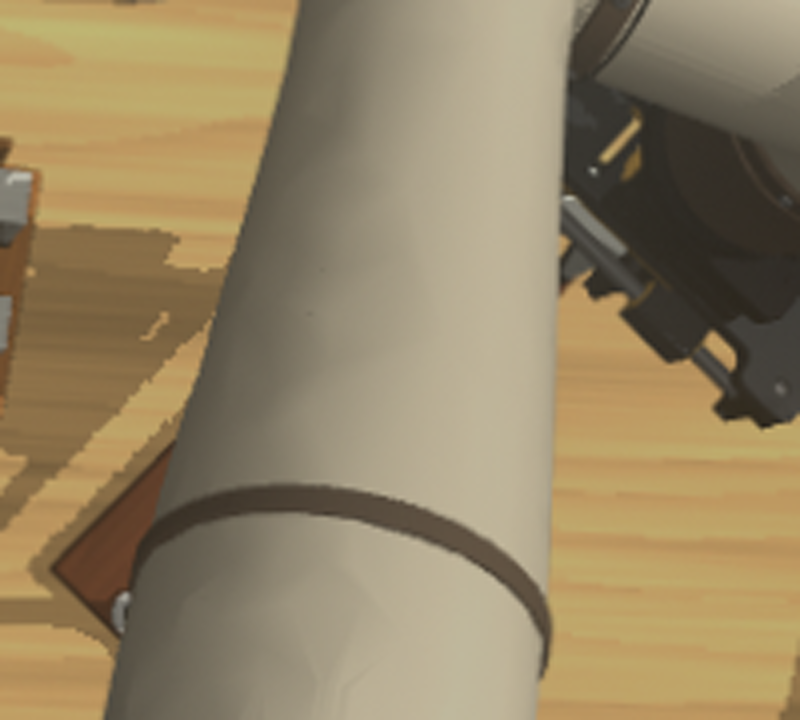

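{"op": "apply_moves", "data": {"plan": [[[20, 0.04, -0.08, -0.5, 0, 0, 0], [20, 0.02, -0.02, -0.5, 0, 0, 0], [20, 0, 0, -0.5, 0, 0, 0], [20, 0, 0, -0.5, 0, 0, 0], [20, 0, 0, -0.4, 0, 0, 0], [20, 0, 0, 0, 0, 0, 0]]]}}

```text
time_s: 13.42
tcp_pos: [0.5319, -0.3283, 0.1439]
ee_rot: [[-0.745, 0.667, 0.024], [0.667, 0.745, -0.002], [-0.019, 0.014, -1.0]]
wrist_force: [-0.4, -0.2, -1.7]
gripper_width: 0.466
```

```bash
python3 rl.py 90 114 10
```

```text
t 13.4167 tcp [ 0.532 -0.328  0.144] w 0.466 F [-0.431 -0.186 -1.709] j [ -17.   25.   -7.   -0.  -56. -115.]
target [ 0.528 -0.329  0.114] total units [-0.159 -0.014 -1.197] rotvec [ 0.002  0.024 -0.01 ] rows>= 2
```

View pics/side10.png

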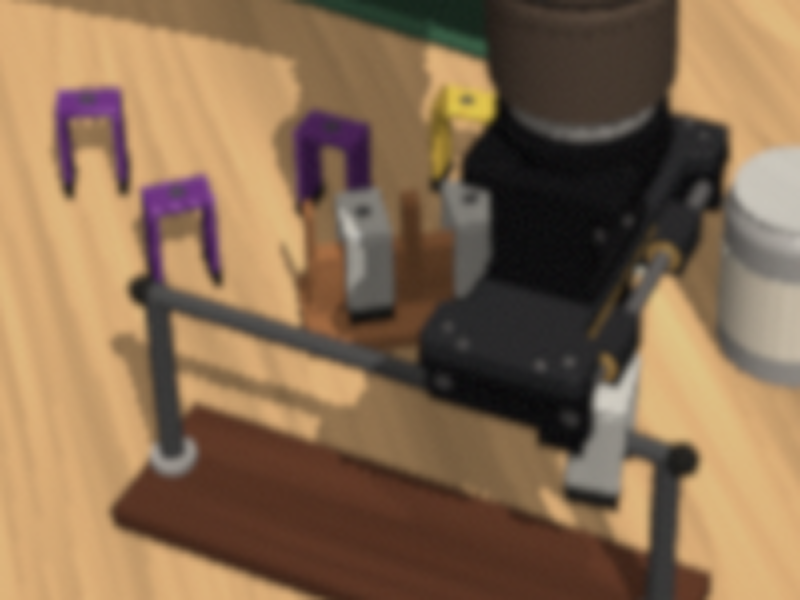

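Astride, with the leg in front of the bar and no contact force. Now lower the rest.

{"op": "apply_moves", "data": {"plan": [[[20, -0.12, -0.02, -0.3, 0, 0.02, -0.01], [20, -0.03, 0, -0.35, 0, 0, 0], [20, 0, 0, -0.3, 0, 0, 0], [20, 0, 0, -0.15, 0, 0, 0], [20, 0, 0, 0, 0, 0, 0]]]}}

```text
time_s: 13.93
tcp_pos: [0.5322, -0.331, 0.1244]
ee_rot: [[-0.74, 0.672, 0.014], [0.672, 0.74, -0.01], [-0.017, 0.002, -1.0]]
wrist_force: [1.1, 1.1, -2.0]
gripper_width: 0.466
```

```bash
python3 rl.py 90 114 11
```

```text
t 13.9333 tcp [ 0.532 -0.331  0.124] w 0.466 F [ 1.099  1.082 -2.028] j [ -17.   27.   -8.    0.  -54. -116.]
target [ 0.528 -0.329  0.114] total units [-0.169  0.093 -0.416] rotvec [ 0.01   0.014 -0.002] rows>= 1
```

{"op": "apply_moves", "data": {"plan": [[[20, -0.15, 0.08, -0.25, 0.005, 0.01, 0], [20, 0, 0, -0.25, 0, 0, 0], [20, 0, 0, -0.1, 0, 0, 0]]]}}

```text
time_s: 14.28
tcp_pos: [0.534, -0.3325, 0.1234]
ee_rot: [[-0.744, 0.668, 0.019], [0.667, 0.744, -0.018], [-0.026, -0.001, -1.0]]
wrist_force: [-0.5, -0.1, -0.3]
gripper_width: 0.465
```

```bash
python3 rl.py 90 114 12
```

```text
t 14.2833 tcp [ 0.534 -0.332  0.123] w 0.465 F [-0.534 -0.069 -0.311] j [ -17.   27.   -9.    1.  -53. -116.]
target [ 0.528 -0.329  0.114] total units [-0.242  0.152 -0.375] rotvec [ 0.018  0.019 -0.009] rows>= 1
```

View pics/side12.png

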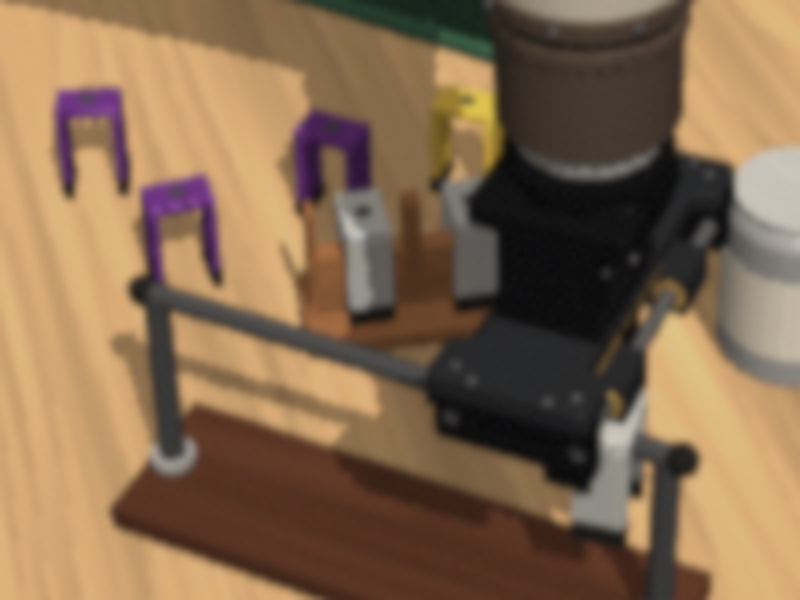

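{"op": "apply_moves", "data": {"plan": [[[20, -0.25, 0.15, -0.4, 0.015, 0.015, 0], [20, -0.1, 0.05, -0.4, 0, 0, 0]]]}}

```text
time_s: 14.55
tcp_pos: [0.5353, -0.3335, 0.1213]
ee_rot: [[-0.75, 0.661, 0.028], [0.66, 0.751, -0.022], [-0.036, 0.002, -0.999]]
wrist_force: [-10.9, 10.4, 38.2]
gripper_width: 0.458
```

```bash
python3 rl.py 90 114 13; python3 -c "
from geo import *
s=sense(); print(s)"
```

```text
t 14.55 tcp [ 0.535 -0.334  0.121] w 0.458 F [-10.91   10.42   38.163] j [ -17.   27.   -9.    1.  -52. -115.]
target [ 0.528 -0.329  0.114] total units [-0.294  0.194 -0.294] rotvec [ 0.022  0.028 -0.018] rows>= 1
{'time_s': 14.65, 'joints': array([ -16.898,   26.881,   -8.97 ,    0.94 ,  -52.081, -115.016]), 'joint_velocities': array([-0.164,  0.107,  0.25 , -0.236,  0.032,  0.067]), 'effort': array([ -0.266, -22.404,   8.94 ,   0.656,   1.477,   0.012]), 'tcp_pos': array([ 0.536, -0.334,  0.121]), 'ee_rot': array([[-0.75 ,  0.661,  0.031],
       [ 0.66 ,  0.751, -0.023],
       [-0.038,  0.003, -0.999]]), 'wrist_force': array([-5.372,  5.243, 31.248]), 'moment': array([ 0.876,  1.198, -0.071]), 'gripper_width': 0.45758215822801745}
```

{"op": "apply_moves", "data": {"plan": [[[20, 0, 0, 0.1, 0, 0, 0], [60, 0, 0, 0, 0, 0, 0], [60, 0, 0, 0, 0, 0, 0], [60, 0, 0, 0, 0, 0, 0], [60, 0, 0, 0, 0, 0, 0]]]}}

```text
time_s: 15.07
tcp_pos: [0.5368, -0.3342, 0.1259]
ee_rot: [[-0.75, 0.661, 0.036], [0.66, 0.751, -0.024], [-0.043, 0.006, -0.999]]
wrist_force: [0.1, -1.1, -0.5]
gripper_width: 0.589
```

```bash
python3 rl.py 90 114 14
```

```text
t 15.0667 tcp [ 0.537 -0.334  0.126] w 0.589 F [ 0.098 -1.129 -0.469] j [ -17.   27.   -9.    1.  -52. -115.]
target [ 0.528 -0.329  0.114] total units [-0.353  0.221 -0.475] rotvec [ 0.025  0.036 -0.018] rows>= 1
```

View pics/side14.png

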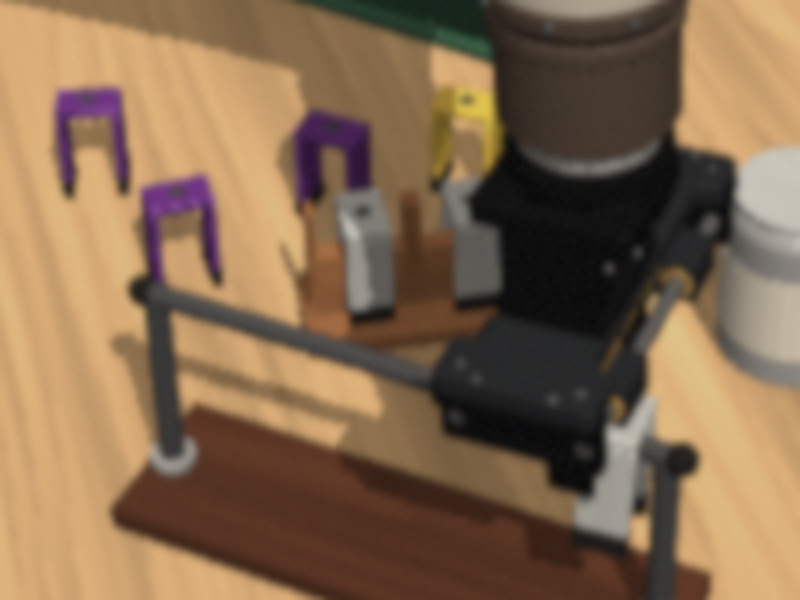

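{"op": "apply_moves", "data": {"plan": [[[62, 0, 0, 0.4, 0, 0, 0], [62, 0, 0, 0.6, 0, 0, 0], [62, 0, 0, 0.8, 0, 0, 0], [62, 0, 0, 0.9, 0, 0, 0], [62, 0, 0, 0.9, 0, 0, 0], [62, 0, 0.3, 0.5, 0, 0, 0], [62, 0, 0.9, 0, 0, 0, 0], [62, 0, 1, 0, 0, 0, 0], [62, 0, 1, 0, 0, 0, 0], [62, 0, 1, 0, 0, 0, 0]]]}}

```text
time_s: 16.0
tcp_pos: [0.5343, -0.23, 0.2323]
ee_rot: [[-0.745, 0.667, 0.028], [0.667, 0.745, -0.023], [-0.036, 0.001, -0.999]]
wrist_force: [-0.2, 0.7, 0.0]
gripper_width: 0.622
```

```bash
python3 -c "
from geo import *
go(yk('M',.085),brot(TH))
p=capture('side'); save(p,'side15.png',(220,230,420,380),4)
"
```

```text
t 16.0 tcp [ 0.534 -0.23   0.232] w 0.622 F [-0.212  0.674  0.02 ] j [  -7.   17.   -8.    1.  -64. -126.]
target [0.606 0.201 0.177] total units [ 2.873 17.257 -2.215] rotvec [-0.001 -0.654  1.414] rows>= 18
```

View pics/side15.png

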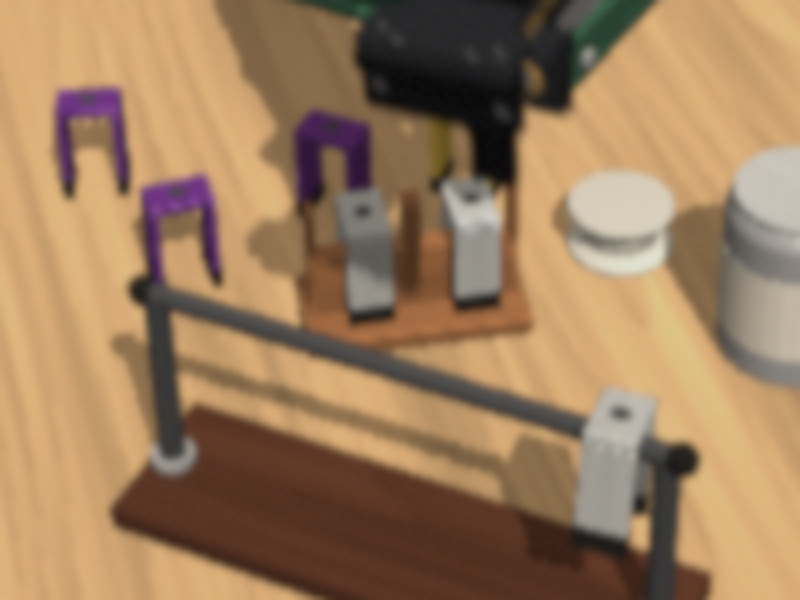

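{"op": "apply_moves", "data": {"plan": [[[54, 0.15, 0.9, 0, 0, -0.04, 0.085], [54, 0.17, 1, 0, 0, -0.04, 0.085], [54, 0.17, 1, 0, 0, -0.04, 0.085], [54, 0.17, 1, 0, 0, -0.04, 0.085], [54, 0.17, 1, 0, 0, -0.04, 0.085], [54, 0.17, 1, 0, 0, -0.04, 0.085], [54, 0.17, 1, 0, 0, -0.04, 0.085], [54, 0.17, 1, 0, 0, -0.04, 0.085], [54, 0.17, 1, 0, 0, -0.04, 0.085], [54, 0.17, 1, 0, 0, -0.04, 0.085], [54, 0.17, 1, 0, 0, -0.04, 0.085], [54, 0.17, 1, 0, 0, -0.04, 0.085]]]}}

```text
time_s: 17.05
tcp_pos: [0.586, 0.0833, 0.2382]
ee_rot: [[-0.823, -0.376, 0.426], [-0.292, 0.923, 0.251], [-0.487, 0.082, -0.869]]
wrist_force: [0.8, -0.2, -0.4]
gripper_width: 0.54
```

```bash
python3 -c "
from geo import *
go(yk('M',.085),brot(TH))
"
```

```text
t 17.05 tcp [0.586 0.083 0.238] w 0.54 F [ 0.759 -0.2   -0.364] j [ 21.   7. -21.  -9. -32. -84.]
target [0.606 0.201 0.177] total units [ 0.805  4.724 -2.453] rotvec [-0.004 -0.15   0.339] rows>= 5
```

{"op": "apply_moves", "data": {"plan": [[[54, 0.1, 0.6, -0.2, 0, -0.03, 0.06], [54, 0.12, 0.75, -0.3, 0, -0.03, 0.06], [54, 0.12, 0.75, -0.4, 0, -0.03, 0.06], [54, 0.12, 0.75, -0.4, 0, -0.03, 0.06], [54, 0.12, 0.75, -0.4, 0, -0.03, 0.06], [54, 0.12, 0.6, -0.4, 0, 0, 0.03], [54, 0.1, 0.3, -0.2, 0, 0, 0], [54, 0, 0, 0, 0, 0, 0]]]}}

```text
time_s: 17.72
tcp_pos: [0.6072, 0.2048, 0.1824]
ee_rot: [[-0.583, -0.68, 0.445], [-0.543, 0.733, 0.41], [-0.605, -0.002, -0.796]]
wrist_force: [-0.1, -0.4, -0.9]
gripper_width: 0.541
```

```bash
python3 -c "
from geo import *
go(yk('M',.085),brot(TH))
p=capture('side'); save(p,'side16.png',(200,100,440,280),3.3)
"
```

```text
t 17.7167 tcp [0.607 0.205 0.182] w 0.541 F [-0.094 -0.374 -0.918] j [ 27.  15. -19. -25. -22. -54.]
target [0.606 0.201 0.177] total units [-0.043 -0.133 -0.218] rotvec [-0.008  0.012 -0.017] rows>= 1
```

View pics/side16.png

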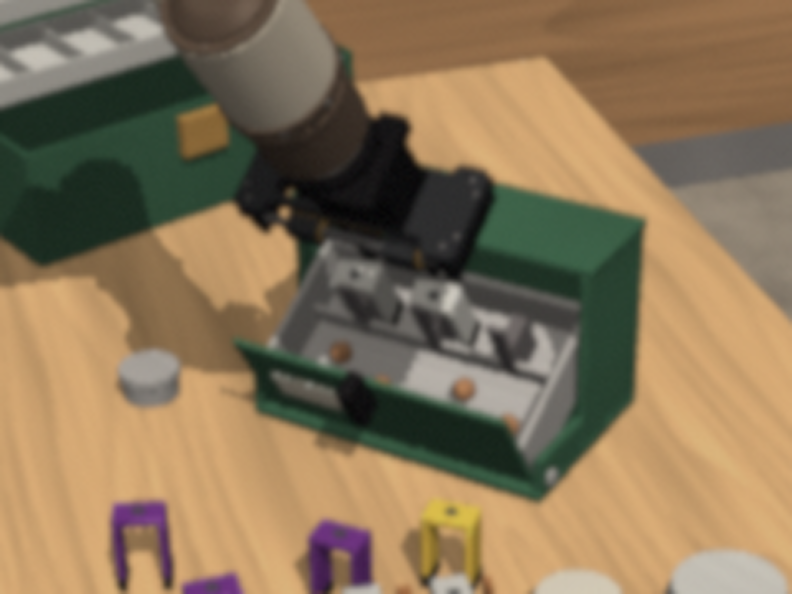

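{"op": "apply_moves", "data": {"plan": [[[54, 0.1, 0.05, -0.5, -0.005, 0.01, -0.015], [54, 0.22, 0.2, -0.45, 0, 0, 0], [54, 0.25, 0.22, -0.45, 0, 0, 0], [54, 0.25, 0.22, -0.45, 0, 0, 0], [54, 0.1, 0.1, -0.2, 0, 0, 0], [54, 0, 0, 0, 0, 0, 0]]]}}

```text
time_s: 18.27
tcp_pos: [0.633, 0.2237, 0.1324]
ee_rot: [[-0.594, -0.668, 0.448], [-0.535, 0.744, 0.399], [-0.6, -0.003, -0.8]]
wrist_force: [-0.3, -0.1, 0.1]
gripper_width: 0.541
```

```bash
python3 -c "
from geo import *
go(yk('M'),brot(TH))
"
```

```text
t 18.2667 tcp [0.633 0.224 0.132] w 0.541 F [-0.301 -0.065  0.087] j [ 28.  21. -17. -27. -18. -52.]
target [0.644 0.235 0.108] total units [ 0.424  0.458 -0.955] rotvec [-0.004  0.008  0.   ] rows>= 1
```

{"op": "apply_moves", "data": {"plan": [[[54, 0.18, 0.18, -0.35, 0, 0, 0], [54, 0.15, 0.17, -0.3, 0, 0, 0], [54, 0.08, 0.08, -0.2, 0, 0, 0], [54, 0, 0, 0, 0, 0, 0]]]}}

```text
time_s: 18.6
tcp_pos: [0.6448, 0.235, 0.1097]
ee_rot: [[-0.594, -0.667, 0.449], [-0.535, 0.745, 0.399], [-0.601, -0.003, -0.799]]
wrist_force: [0.6, -0.8, 0.2]
gripper_width: 0.543
```

```bash
python3 -c "
from geo import *
go(yk('M'),brot(TH))
"
```

```text
t 18.6 tcp [0.645 0.235 0.11 ] w 0.543 F [ 0.611 -0.774  0.172] j [ 28.  24. -16. -30. -16. -50.]
target [0.644 0.235 0.108] total units [-0.044  0.004 -0.048] rotvec [-0.004  0.009  0.   ] rows>= 1
```

{"op": "apply_moves", "data": {"plan": [[[20, 0, 0, 0, 0, 0, 0], [20, 0, 0, 0, 0, 0, 0], [20, 0, 0, 0, 0, 0, 0], [20, 0, 0, 0, 0, 0, 0], [20, 0, 0, 0, 0, 0, 0]]]}}

```text
time_s: 19.02
tcp_pos: [0.6445, 0.2352, 0.1097]
ee_rot: [[-0.594, -0.668, 0.449], [-0.535, 0.745, 0.399], [-0.601, -0.003, -0.799]]
wrist_force: [1.7, 0.7, -1.4]
gripper_width: 0.463
```

```bash
python3 -c "
from geo import *
go(yk('M',.1),brot(TH))
"
```

```text
t 19.0167 tcp [0.645 0.235 0.11 ] w 0.463 F [ 1.748  0.745 -1.423] j [ 28.  24. -16. -30. -16. -50.]
target [0.599 0.196 0.189] total units [-1.802 -1.586  3.173] rotvec [-0.004  0.009  0.   ] rows>= 4
```

Gripped (40 mm). Lift along the yoke axis, then travel.

{"op": "apply_moves", "data": {"plan": [[[20, -0.18, -0.16, 0.32, 0, 0, 0], [20, -0.25, -0.22, 0.45, 0, 0, 0], [20, -0.25, -0.22, 0.45, 0, 0, 0], [20, -0.25, -0.22, 0.45, 0, 0, 0], [20, -0.25, -0.22, 0.45, 0, 0, 0], [20, -0.25, -0.22, 0.45, 0, 0, 0], [20, -0.25, -0.22, 0.45, 0, 0, 0], [20, -0.25, -0.22, 0.5, 0, 0, 0], [20, -0.2, -0.3, 0.6, 0, 0, 0], [20, 0, -0.3, 0.7, 0, 0, 0], [20, 0, -0.5, 0.5, 0, 0, 0]]]}}

```text
time_s: 19.93
tcp_pos: [0.5795, 0.1594, 0.2443]
ee_rot: [[-0.602, -0.669, 0.436], [-0.54, 0.743, 0.396], [-0.589, 0.003, -0.808]]
wrist_force: [0.0, 0.3, -2.3]
gripper_width: 0.459
```

```bash
python3 -c "
from geo import *
go(rp(55,210),RR)
p=capture('side'); save(p,'side17.png',(200,100,440,280),3.3)
"
```

```text
t 19.9333 tcp [0.579 0.159 0.244] w 0.459 F [ 0.044  0.336 -2.322] j [ 25.   7. -19. -20. -31. -58.]
target [ 0.502 -0.305  0.21 ] total units [ -3.094 -18.578  -1.374] rotvec [-0.     0.688 -1.42 ] rows>= 19
```

View pics/side17.png

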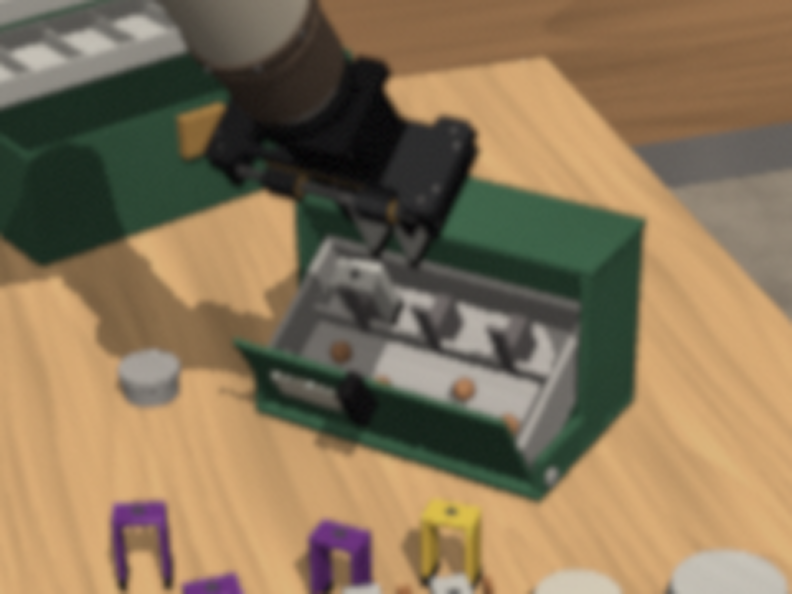

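{"op": "apply_moves", "data": {"plan": [[[20, -0.17, -0.9, 0, 0, 0.04, -0.082], [20, -0.17, -1, 0, 0, 0.04, -0.082], [20, -0.17, -1, 0, 0, 0.04, -0.082], [20, -0.17, -1, 0, 0, 0.04, -0.082], [20, -0.17, -1, 0, 0, 0.04, -0.082], [20, -0.17, -1, 0, 0, 0.04, -0.082], [20, -0.17, -1, 0, 0, 0.04, -0.082], [20, -0.17, -1, 0, 0, 0.04, -0.082], [20, -0.17, -1, 0, 0, 0.04, -0.082], [20, -0.17, -1, 0, 0, 0.04, -0.082], [20, -0.17, -1, 0, 0, 0.04, -0.082], [20, -0.17, -1, 0, 0, 0.04, -0.082]]]}}

```text
time_s: 20.98
tcp_pos: [0.5127, -0.1531, 0.2468]
ee_rot: [[-0.924, 0.338, 0.177], [0.349, 0.936, 0.037], [-0.153, 0.096, -0.983]]
wrist_force: [0.3, 0.3, -2.0]
gripper_width: 0.456
```

```bash
python3 -c "
from geo import *
go(rp(55,210),RR)
"
```

```text
t 20.9833 tcp [ 0.513 -0.153  0.247] w 0.456 F [ 0.342  0.316 -2.027] j [  -1.    8.  -16.   -3.  -56. -108.]
target [ 0.502 -0.305  0.21 ] total units [-0.425 -6.08  -1.472] rotvec [-0.002  0.183 -0.385] rows>= 7
```

{"op": "apply_moves", "data": {"plan": [[[20, -0.05, -0.9, -0.2, 0, 0.03, -0.06], [20, -0.07, -0.9, -0.2, 0, 0.03, -0.06], [20, -0.07, -0.9, -0.2, 0, 0.03, -0.06], [20, -0.07, -0.9, -0.2, 0, 0.03, -0.06], [20, -0.07, -0.9, -0.2, 0, 0.03, -0.06], [20, -0.05, -0.75, -0.2, 0, 0.02, -0.05], [20, 0, -0.3, -0.1, 0, 0, -0.02], [20, 0, 0, 0, 0, 0, 0]]]}}

```text
time_s: 21.65
tcp_pos: [0.4965, -0.301, 0.2108]
ee_rot: [[-0.729, 0.685, 0.001], [0.685, 0.729, 0.005], [0.003, 0.004, -1.0]]
wrist_force: [0.4, -0.5, -1.6]
gripper_width: 0.454
```

```bash
python3 rl.py 55 200 18
```

```text
t 21.65 tcp [ 0.496 -0.301  0.211] w 0.454 F [ 0.419 -0.463 -1.594] j [ -15.   19.   -8.   -0.  -64. -118.]
target [ 0.502 -0.305  0.2  ] total units [ 0.226 -0.164 -0.431] rotvec [-0.005  0.001  0.015] rows>= 1
```

View pics/side18.png

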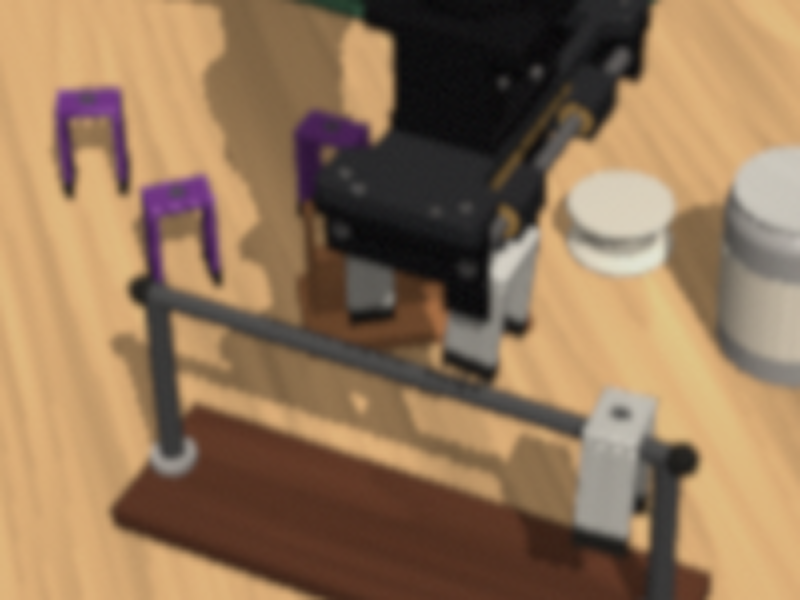

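{"op": "apply_moves", "data": {"plan": [[[20, 0.12, -0.1, -0.3, 0, 0, 0.01], [20, 0.05, -0.04, -0.5, 0, 0, 0], [20, 0, 0, -0.6, 0, 0, 0], [20, 0, 0, -0.6, 0, 0, 0], [20, 0, 0, -0.5, 0, 0, 0], [20, 0, 0, -0.3, 0, 0, 0], [20, 0, 0, 0, 0, 0, 0]]]}}

```text
time_s: 22.33
tcp_pos: [0.5032, -0.2974, 0.1419]
ee_rot: [[-0.747, 0.665, 0.012], [0.665, 0.747, 0.003], [-0.007, 0.01, -1.0]]
wrist_force: [-1.0, -1.8, -1.9]
gripper_width: 0.455
```

```bash
python3 rl.py 55 126 19
```

```text
t 22.3333 tcp [ 0.503 -0.297  0.142] w 0.455 F [-1.045 -1.826 -1.896] j [ -15.   22.  -13.   -0.  -54. -117.]
target [ 0.502 -0.305  0.126] total units [-0.042 -0.307 -0.638] rotvec [-0.003  0.012 -0.013] rows>= 1
```

View pics/side19.png

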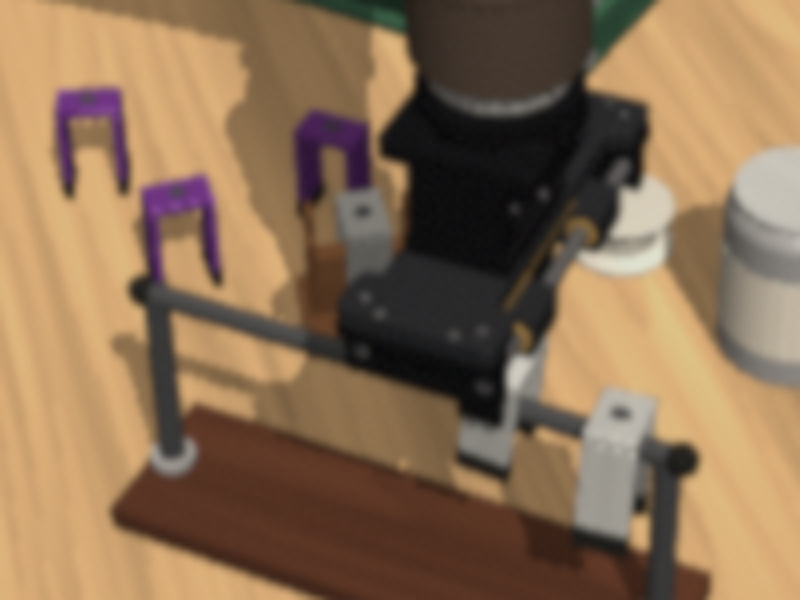

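{"op": "apply_moves", "data": {"plan": [[[20, -0.05, -0.3, -0.2, 0, 0.01, -0.01], [20, 0, -0.05, -0.3, 0, 0, 0], [20, 0, 0, -0.25, 0, 0, 0], [20, 0, 0, -0.1, 0, 0, 0]]]}}

```text
time_s: 22.77
tcp_pos: [0.5056, -0.3083, 0.1273]
ee_rot: [[-0.742, 0.671, 0.012], [0.671, 0.742, -0.002], [-0.01, 0.006, -1.0]]
wrist_force: [-7.7, 9.0, 20.5]
gripper_width: 0.454
```

```bash
python3 rl.py 55 126 20
```

```text
t 22.7667 tcp [ 0.506 -0.308  0.127] w 0.454 F [-7.685  9.042 20.476] j [ -16.   24.  -13.   -0.  -53. -116.]
target [ 0.502 -0.305  0.126] total units [-0.139  0.127 -0.051] rotvec [ 0.002  0.012 -0.005] rows>= 1
```

Seated (20 N). Release and rise.

{"op": "apply_moves", "data": {"plan": [[[20, 0, 0, 0.05, 0, 0, 0], [62, 0, 0, 0, 0, 0, 0], [62, 0, 0, 0, 0, 0, 0], [62, 0, 0, 0, 0, 0, 0], [62, 0, 0, 0.3, 0, 0, 0], [62, 0, 0, 0.6, 0, 0, 0], [62, 0, 0, 0.8, 0, 0, 0], [62, 0, 0, 0.9, 0, 0, 0], [62, 0, 0, 0.9, 0, 0, 0], [62, 0, 0.4, 0.6, 0, 0, 0], [62, 0.1, 1, 0, 0, 0, 0], [62, 0.1, 1, 0, 0, -0.02, 0.05]]]}}

```text
time_s: 23.87
tcp_pos: [0.5118, -0.2517, 0.2382]
ee_rot: [[-0.77, 0.637, 0.036], [0.637, 0.771, -0.005], [-0.031, 0.02, -0.999]]
wrist_force: [0.3, 0.8, 0.1]
gripper_width: 0.621
```

```bash
python3 -c "
from geo import *
go(yk('L',.085),brot(TH))
p=capture('side'); save(p,'side21.png',(220,230,420,380),4)
"
```

```text
t 23.8667 tcp [ 0.512 -0.252  0.238] w 0.621 F [0.291 0.806 0.118] j [ -10.   15.   -8.   -0.  -64. -120.]
target [0.555 0.255 0.177] total units [ 1.711 20.286 -2.452] rotvec [-0.007 -0.656  1.369] rows>= 21
```

View pics/side21.png

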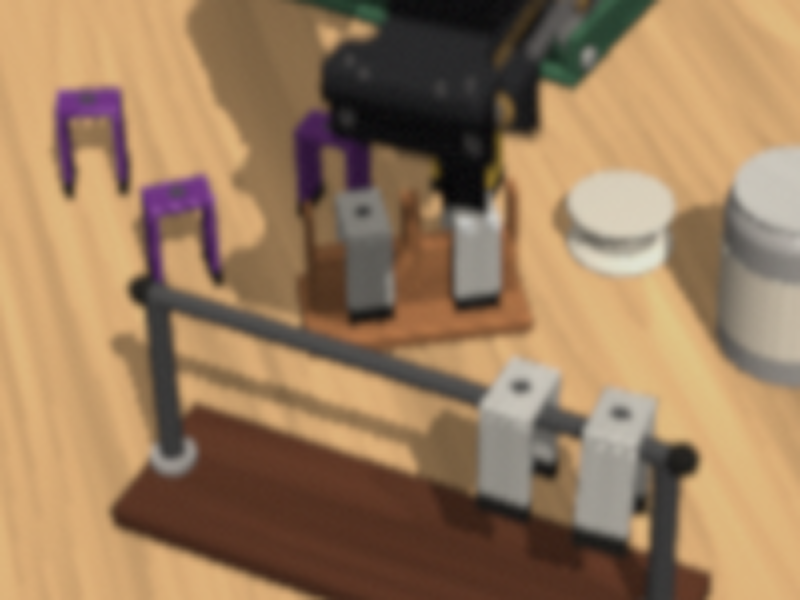

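{"op": "apply_moves", "data": {"plan": [[[54, 0.05, 0.9, 0, 0, -0.035, 0.07], [54, 0.1, 1, 0, 0, -0.035, 0.07], [54, 0.1, 1, 0, 0, -0.035, 0.07], [54, 0.1, 1, 0, 0, -0.035, 0.07], [54, 0.1, 1, 0, 0, -0.035, 0.07], [54, 0.1, 1, 0, 0, -0.035, 0.07], [54, 0.1, 1, 0, 0, -0.035, 0.07], [54, 0.1, 1, 0, 0, -0.035, 0.07], [54, 0.1, 1, 0, 0, -0.035, 0.07], [54, 0.1, 1, 0, 0, -0.035, 0.07], [54, 0.1, 1, 0, 0, -0.035, 0.07], [54, 0.1, 1, 0, 0, -0.035, 0.07]]]}}

```text
time_s: 24.92
tcp_pos: [0.5423, 0.0599, 0.2469]
ee_rot: [[-0.883, -0.235, 0.406], [-0.161, 0.965, 0.207], [-0.44, 0.118, -0.89]]
wrist_force: [-0.1, -0.4, 0.8]
gripper_width: 0.542
```

```bash
python3 -c "
from geo import *
go(yk('L',.085),brot(TH))
"
```

```text
t 24.9167 tcp [0.542 0.06  0.247] w 0.542 F [-0.146 -0.36   0.787] j [ 22.   3. -26.  -4. -34. -97.]
target [0.555 0.255 0.177] total units [ 0.491  7.822 -2.8  ] rotvec [-0.023 -0.212  0.48 ] rows>= 8
```

{"op": "apply_moves", "data": {"plan": [[[54, 0.05, 0.9, -0.1, -0.003, -0.025, 0.06], [54, 0.05, 0.95, -0.2, -0.003, -0.025, 0.06], [54, 0.05, 0.95, -0.3, -0.003, -0.025, 0.06], [54, 0.05, 0.95, -0.3, -0.003, -0.025, 0.06], [54, 0.05, 0.95, -0.3, -0.003, -0.025, 0.06], [54, 0.05, 0.95, -0.3, -0.003, -0.025, 0.06], [54, 0.05, 0.95, -0.3, -0.003, -0.025, 0.06], [54, 0.05, 0.8, -0.3, 0, -0.01, 0.03], [54, 0, 0.3, -0.2, 0, 0, 0], [54, 0, 0, 0, 0, 0, 0]]]}}

```text
time_s: 25.75
tcp_pos: [0.553, 0.2654, 0.1937]
ee_rot: [[-0.603, -0.668, 0.435], [-0.537, 0.744, 0.398], [-0.59, 0.007, -0.808]]
wrist_force: [-0.1, -0.4, -0.4]
gripper_width: 0.545
```

```bash
python3 -c "
from geo import *
go(yk('L',.085),brot(TH))
p=capture('side'); save(p,'side22.png',(200,100,440,280),3.3)
"
```

```text
t 25.75 tcp [0.553 0.265 0.194] w 0.545 F [-0.066 -0.371 -0.443] j [ 40.  11. -29.  -6. -15. -83.]
target [0.555 0.255 0.177] total units [ 0.064 -0.397 -0.672] rotvec [-0.002 -0.008 -0.001] rows>= 1
```

View pics/side22.png

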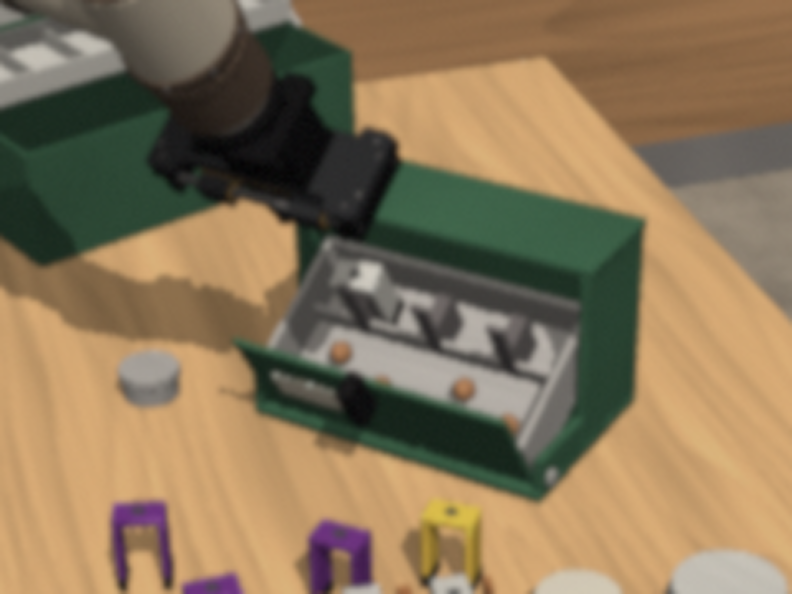

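```bash
cat >> geo.py <<'E'
ZL=XH*np.sin(.55)-Z*np.cos(.55)
def yl(back=0): return YK['L']+ZT*(.010-back)+ZL*.011
E
python3 -c "
from geo import *
go(yl(.06),brot(.55)); print(yl())"
```

```text
t 25.8 tcp [0.553 0.265 0.194] w 0.541 F [-0.015  1.026 -0.266] j [ 40.  11. -29.  -6. -15. -83.]
target [0.564 0.264 0.158] total units [ 0.437 -0.039 -1.459] rotvec [-0.059  0.056 -0.   ] rows>= 2
[0.591 0.288 0.11 ]
```

{"op": "apply_moves", "data": {"plan": [[[54, 0, 0, 0, -0.03, 0.03, 0], [54, 0.1, -0.02, -0.3, -0.03, 0.03, 0], [54, 0.15, 0, -0.4, 0, 0, 0], [54, 0.15, 0, -0.4, 0, 0, 0], [54, 0.05, 0, -0.3, 0, 0, 0], [54, 0, 0, 0, 0, 0, 0]]]}}

```text
time_s: 26.3
tcp_pos: [0.5659, 0.2615, 0.16]
ee_rot: [[-0.638, -0.665, 0.388], [-0.567, 0.747, 0.348], [-0.522, 0.002, -0.853]]
wrist_force: [0.2, -0.7, -0.8]
gripper_width: 0.542
```

```bash
python3 -c "
from geo import *
go(yl(),brot(.55))"
```

```text
t 26.3 tcp [0.566 0.262 0.16 ] w 0.542 F [ 0.228 -0.709 -0.765] j [ 39.  15. -27.  -6. -17. -82.]
target [0.591 0.288 0.11 ] total units [ 0.994  1.051 -2.018] rotvec [-0.001 -0.002  0.003] rows>= 3
```

{"op": "apply_moves", "data": {"plan": [[[54, 0.22, 0.22, -0.4, 0, 0, 0], [54, 0.22, 0.22, -0.45, 0, 0, 0], [54, 0.22, 0.22, -0.45, 0, 0, 0], [54, 0.1, 0.1, -0.2, 0, 0, 0], [54, 0, 0, 0, 0, 0, 0]]]}}

```text
time_s: 26.72
tcp_pos: [0.5886, 0.2817, 0.1235]
ee_rot: [[-0.634, -0.664, 0.397], [-0.562, 0.748, 0.353], [-0.531, 0.001, -0.847]]
wrist_force: [-3.5, -0.2, 4.1]
gripper_width: 0.539
```

```bash
python3 -c "
from geo import *
go(yl(),brot(.55))
p=capture('side'); save(p,'side23.png',(260,130,420,250),5)"
```

```text
t 26.7167 tcp [0.589 0.282 0.123] w 0.539 F [-3.473 -0.248  4.114] j [ 39.  20. -25.  -7. -12. -81.]
target [0.591 0.288 0.11 ] total units [ 0.082  0.245 -0.556] rotvec [-0.007  0.007  0.005] rows>= 1
```

View pics/side23.png

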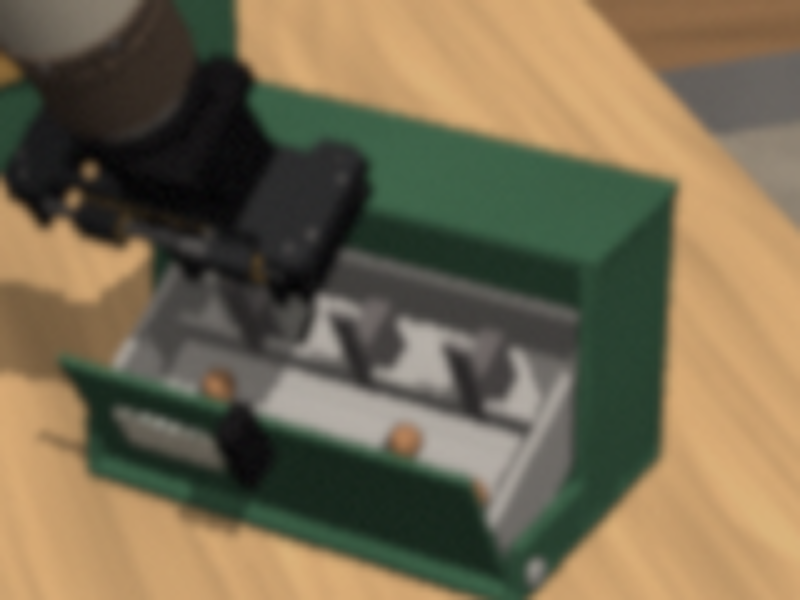

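```bash
sed -i 's/(.55)/(.50)/g' geo.py; python3 -c "
from geo import *
go(yl(),brot(.50)); print(sense()['wrist_force'], sense()['moment'])"
```

```text
t 26.7667 tcp [0.588 0.281 0.124] w 0.542 F [-1.007  0.638  2.667] j [ 39.  20. -26.  -7. -12. -81.]
target [0.59  0.287 0.109] total units [ 0.08   0.242 -0.571] rotvec [-0.04   0.044  0.005] rows>= 1
[-1.007  0.638  2.667] [-0.367  0.856  0.124]
```

{"op": "apply_moves", "data": {"plan": [[[62, -0.15, -0.05, 0.35, -0.02, 0.02, 0], [62, -0.1, 0.1, 0, -0.02, 0.02, 0], [62, -0.05, 0.05, 0, 0, 0, 0], [62, 0, 0, 0, 0, 0, 0]]]}}

```text
time_s: 27.1
tcp_pos: [0.5798, 0.283, 0.1304]
ee_rot: [[-0.657, -0.663, 0.359], [-0.583, 0.749, 0.315], [-0.477, -0.002, -0.879]]
wrist_force: [-0.1, -0.2, -0.7]
gripper_width: 0.615
```

```bash
cat > lat.py <<'E'
from geo import *
s=sense(); print("lat",(s['tcp_pos']-HO)@YH*1000,"xh",(s['tcp_pos']-HO)@XH*1000,s['wrist_force'],s['moment'])
go(yl(),brot(.50))
E
python3 lat.py
python3 - <<'E'
from h import *
p=capture('side'); save(p,'side24.png',(260,130,420,250),5)
p=capture('top'); save(p,'top24.png',(140,120,300,240),5)
E
```

```text
lat 73.10548505806214 xh 35.94234554316177 [-0.132 -0.17  -0.718] [-0.586  0.676 -0.037]
t 27.1 tcp [0.58  0.283 0.13 ] w 0.615 F [-0.132 -0.17  -0.718] j [ 40.  19. -25.  -2. -17. -87.]
target [0.59  0.287 0.109] total units [ 0.422  0.178 -0.844] rotvec [ 0.003 -0.     0.006] rows>= 1
```

View pics/side24.png

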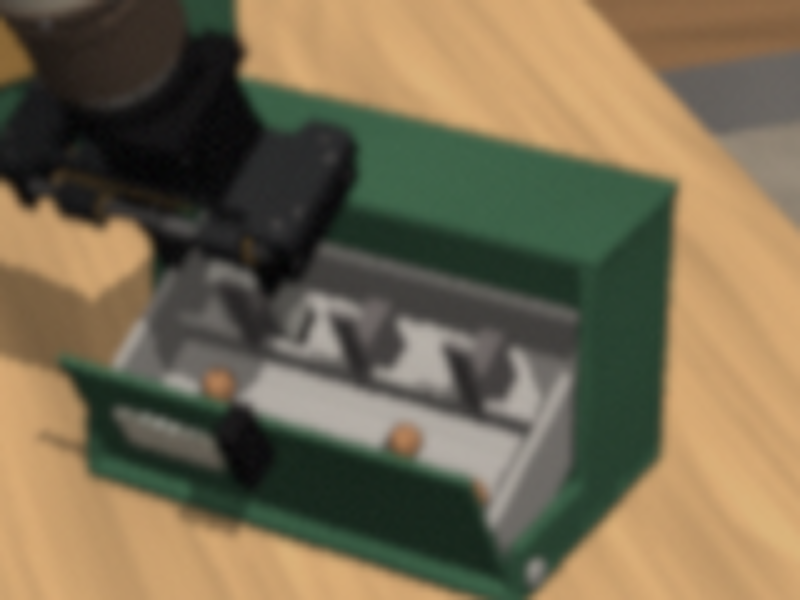

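View pics/top24.png

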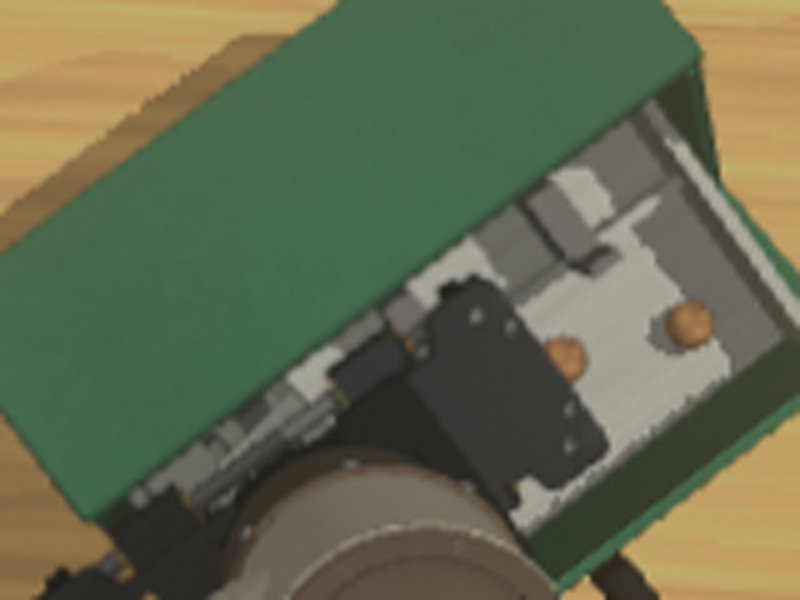

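{"op": "apply_moves", "data": {"plan": [[[60, 0.2, 0.08, -0.4, 0, 0, 0], [60, 0.15, 0.08, -0.35, 0, 0, 0], [60, 0.1, 0.05, -0.2, 0, 0, 0], [60, 0, 0, 0, 0, 0, 0]]]}}

```text
time_s: 27.53
tcp_pos: [0.5917, 0.2876, 0.103]
ee_rot: [[-0.659, -0.662, 0.358], [-0.582, 0.75, 0.315], [-0.477, -0.001, -0.879]]
wrist_force: [-0.9, -0.5, -0.2]
gripper_width: 0.599
```

```bash
python3 lat.py
```

```text
lat 68.5189503628364 xh 47.861293643008665 [-0.875 -0.465 -0.212] [-0.588  0.613 -0.018]
t 27.5333 tcp [0.592 0.288 0.103] w 0.599 F [-0.875 -0.465 -0.212] j [ 40.  23. -25.  -3. -14. -85.]
target [0.59  0.287 0.109] total units [-0.056 -0.004  0.253] rotvec [ 0.003 -0.001  0.008] rows>= 1
```

Free of contact at depth. Close and lift.

{"op": "apply_moves", "data": {"plan": [[[20, 0, 0, 0, 0, 0, 0], [20, 0, 0, 0, 0, 0, 0], [20, 0, 0, 0, 0, 0, 0], [20, 0, 0, 0, 0, 0, 0], [20, 0, 0, 0, 0, 0, 0], [20, 0, 0, 0, 0, 0, 0]]]}}

```text
time_s: 28.03
tcp_pos: [0.5917, 0.2873, 0.101]
ee_rot: [[-0.66, -0.661, 0.356], [-0.583, 0.75, 0.313], [-0.474, -0.001, -0.88]]
wrist_force: [0.4, -0.2, -1.2]
gripper_width: 0.461
```

```bash
python3 lat.py
```

```text
lat 68.33247930180761 xh 47.601308402450435 [ 0.435 -0.165 -1.152] [-0.572  0.608 -0.013]
t 28.0333 tcp [0.592 0.287 0.101] w 0.461 F [ 0.435 -0.165 -1.152] j [ 40.  23. -25.  -3. -14. -85.]
target [0.59  0.287 0.109] total units [-0.053  0.008  0.331] rotvec [ 0.005 -0.004  0.008] rows>= 1
```

{"op": "apply_moves", "data": {"plan": [[[20, -0.18, -0.16, 0.32, 0, 0, 0], [20, -0.25, -0.22, 0.45, 0, 0, 0], [20, -0.25, -0.22, 0.45, 0, 0, 0], [20, -0.25, -0.22, 0.45, 0, 0, 0], [20, -0.25, -0.22, 0.45, 0, 0, 0], [20, -0.25, -0.22, 0.45, 0, 0, 0], [20, -0.25, -0.22, 0.45, 0, 0, 0], [20, -0.2, -0.25, 0.5, 0, 0, 0], [20, 0, -0.3, 0.7, 0, 0, 0], [20, 0, -0.5, 0.7, 0, 0, 0], [20, 0, -0.8, 0.5, 0, 0, 0]]]}}

```text
time_s: 28.95
tcp_pos: [0.5351, 0.1991, 0.2358]
ee_rot: [[-0.664, -0.664, 0.342], [-0.59, 0.747, 0.306], [-0.459, 0.002, -0.888]]
wrist_force: [0.7, 0.2, -2.2]
gripper_width: 0.462
```

```bash
python3 -c "
from geo import *
go(rp(10,210),RR)
p=capture('side'); save(p,'side25.png',(200,100,440,280),3.3)
"
```

```text
t 28.95 tcp [0.535 0.199 0.236] w 0.462 F [ 0.7    0.235 -2.179] j [ 35.   6. -24.  -6. -33. -79.]
target [ 0.469 -0.275  0.21 ] total units [ -2.648 -18.952  -1.033] rotvec [ 0.002  0.522 -1.436] rows>= 19
```

View pics/side25.png

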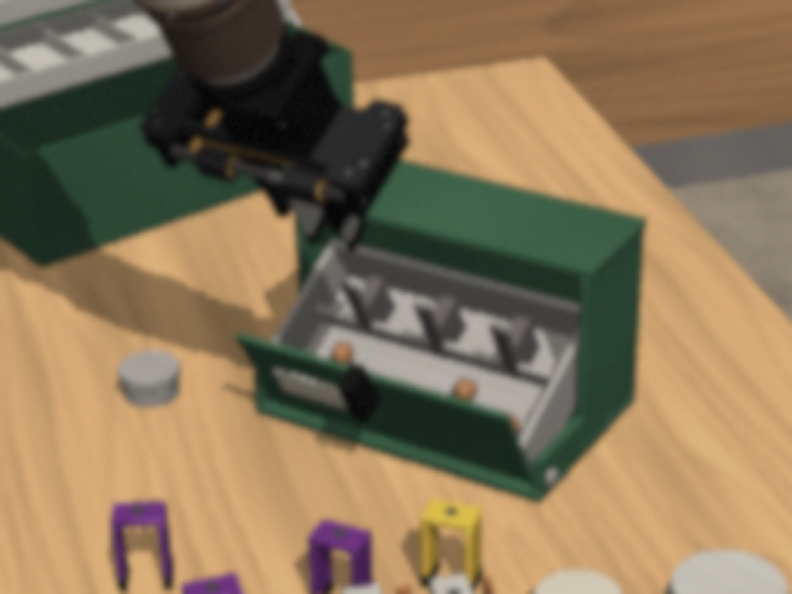

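```bash
cat >> geo.py <<'E'
RRL=rot(-Z-.135*XR,YR)
E
python3 -c "
from geo import *
go(rp(10,210),RRL)"
```

```text
t 29.0 tcp [0.536 0.197 0.239] w 0.453 F [ 1.092 -1.869  0.416] j [ 35.   6. -24.  -6. -34. -79.]
target [ 0.469 -0.275  0.21 ] total units [ -2.676 -18.861  -1.149] rotvec [ 0.005  0.672 -1.415] rows>= 19
```

{"op": "apply_moves", "data": {"plan": [[[20, -0.14, -0.9, 0, 0, 0.04, -0.082], [20, -0.14, -1, 0, 0, 0.04, -0.082], [20, -0.14, -1, 0, 0, 0.04, -0.082], [20, -0.14, -1, 0, 0, 0.04, -0.082], [20, -0.14, -1, 0, 0, 0.04, -0.082], [20, -0.14, -1, 0, 0, 0.04, -0.082], [20, -0.14, -1, 0, 0, 0.04, -0.082], [20, -0.14, -1, 0, 0, 0.04, -0.082], [20, -0.14, -1, 0, 0, 0.04, -0.082], [20, -0.14, -1, 0, 0, 0.04, -0.082], [20, -0.14, -1, 0, 0, 0.04, -0.082], [20, -0.14, -1, 0, 0, 0.04, -0.082]]]}}

```text
time_s: 30.0
tcp_pos: [0.4807, -0.1137, 0.2395]
ee_rot: [[-0.939, 0.341, 0.038], [0.343, 0.935, 0.088], [-0.005, 0.095, -0.995]]
wrist_force: [0.8, 0.0, -1.9]
gripper_width: 0.462
```

```bash
python3 -c "
from geo import *
go(rp(10,205),RRL)
"
```

```text
t 30.0 tcp [ 0.481 -0.114  0.24 ] w 0.462 F [ 0.825  0.034 -1.854] j [   2.    8.  -15.   -5.  -64. -110.]
target [ 0.469 -0.275  0.205] total units [-0.472 -6.44  -1.381] rotvec [-0.009  0.17  -0.383] rows>= 7
```

{"op": "apply_moves", "data": {"plan": [[[20, -0.05, -0.9, -0.2, 0, 0.03, -0.06], [20, -0.07, -0.95, -0.2, 0, 0.03, -0.06], [20, -0.07, -0.95, -0.2, 0, 0.03, -0.06], [20, -0.07, -0.95, -0.2, 0, 0.03, -0.06], [20, -0.07, -0.95, -0.2, 0, 0.03, -0.06], [20, -0.05, -0.8, -0.2, 0, 0.02, -0.05], [20, 0.05, -0.4, -0.1, 0, 0, -0.02], [20, 0, 0, 0, 0, 0, 0]]]}}

```text
time_s: 30.67
tcp_pos: [0.468, -0.2714, 0.2036]
ee_rot: [[-0.719, 0.687, -0.106], [0.679, 0.727, 0.106], [0.15, 0.004, -0.989]]
wrist_force: [-0.1, -0.1, -1.4]
gripper_width: 0.459
```

```bash
sed -i 's/^go(rp(s,z),RR)/go(rp(s,z),RRL if len(sys.argv)>4 else RR)/' rl.py; python3 rl.py 10 195 26 L
```

```text
t 30.6667 tcp [ 0.468 -0.271  0.204] w 0.459 F [-0.113 -0.087 -1.37 ] j [ -15.   19.   -6.   -4.  -72. -116.]
target [ 0.469 -0.275  0.195] total units [ 0.036 -0.135 -0.346] rotvec [-0.014 -0.009  0.017] rows>= 1
```

View pics/side26.png

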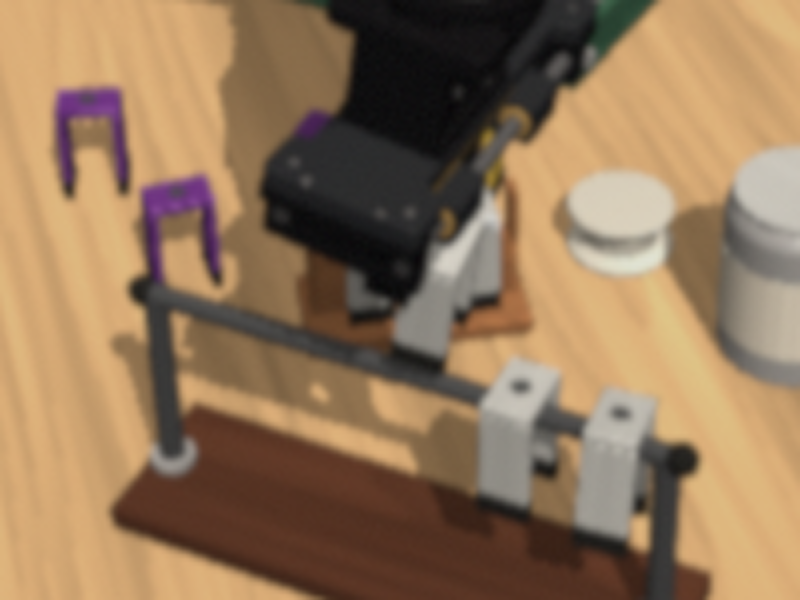

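```bash
python3 -c "
from geo import *
go(rp(10,185),RR)"
```

```text
t 30.7667 tcp [ 0.468 -0.27   0.204] w 0.461 F [ 0.225  0.766 -1.392] j [ -15.   19.   -6.   -4.  -72. -116.]
target [ 0.469 -0.275  0.185] total units [ 0.037 -0.199 -0.773] rotvec [-0.106 -0.107  0.015] rows>= 1
```

{"op": "apply_moves", "data": {"plan": [[[20, 0.02, -0.1, -0.2, -0.06, -0.06, 0.01], [20, 0.02, -0.08, -0.3, -0.05, -0.05, 0.005], [20, 0, 0, -0.2, 0, 0, 0], [20, 0, 0, 0, 0, 0, 0]]]}}

```text
time_s: 31.1
tcp_pos: [0.4694, -0.2711, 0.1878]
ee_rot: [[-0.743, 0.669, 0.01], [0.669, 0.743, -0.007], [-0.013, 0.001, -1.0]]
wrist_force: [0.4, -0.8, -1.0]
gripper_width: 0.456
```

```bash
python3 rl.py 10 126 27
```

```text
t 31.1 tcp [ 0.469 -0.271  0.188] w 0.456 F [ 0.383 -0.821 -1.001] j [ -13.   16.  -16.    0.  -58. -119.]
target [ 0.469 -0.275  0.126] total units [-0.022 -0.145 -2.474] rotvec [ 0.007  0.01  -0.007] rows>= 3
```

View pics/side27.png

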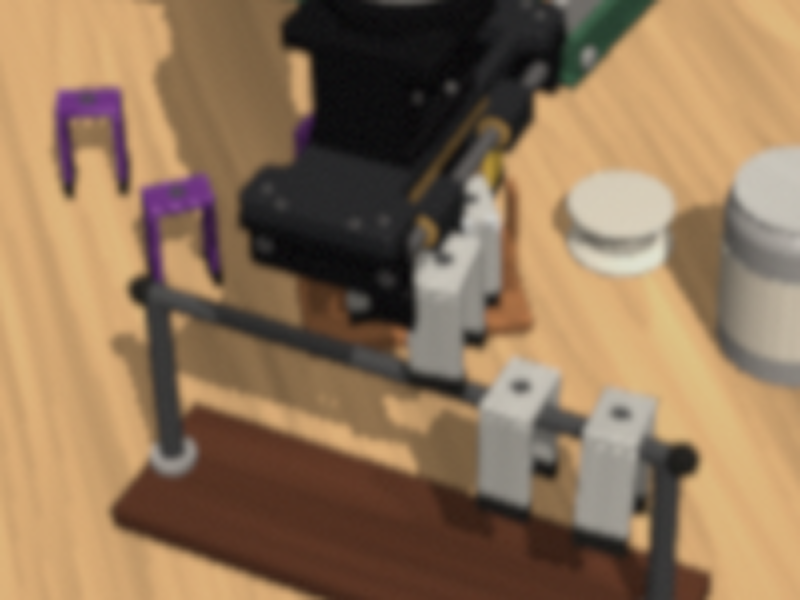

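{"op": "apply_moves", "data": {"plan": [[[20, -0.2, 0.08, -0.1, 0, 0.01, 0], [20, -0.1, 0.02, -0.4, 0, 0, 0], [20, 0, 0, -0.5, 0, 0, 0], [20, 0, 0, -0.5, 0, 0, 0], [20, 0, 0, -0.2, 0, 0, 0], [20, 0, 0, 0, 0, 0, 0]]]}}

```text
time_s: 31.7
tcp_pos: [0.4653, -0.2694, 0.1449]
ee_rot: [[-0.742, 0.67, 0.004], [0.67, 0.742, -0.007], [-0.007, -0.003, -1.0]]
wrist_force: [-0.4, 0.3, -1.3]
gripper_width: 0.459
```

```bash
python3 rl.py 2 126 28
```

```text
t 31.7 tcp [ 0.465 -0.269  0.145] w 0.459 F [-0.376  0.343 -1.327] j [ -13.   18.  -19.    0.  -52. -120.]
target [ 0.463 -0.269  0.126] total units [-0.091  0.002 -0.755] rotvec [ 0.007  0.004 -0.006] rows>= 1
```

View pics/side28.png

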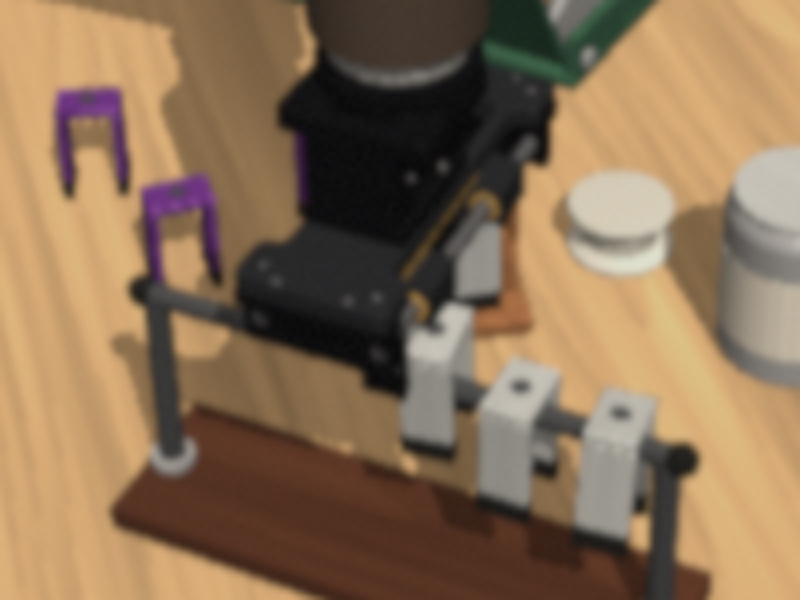

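{"op": "apply_moves", "data": {"plan": [[[20, -0.1, 0, -0.25, 0, 0, 0], [20, 0, 0, -0.3, 0, 0, 0], [20, 0, 0, -0.25, 0, 0, 0], [20, 0, 0, -0.1, 0, 0, 0]]]}}

```text
time_s: 32.13
tcp_pos: [0.4654, -0.2707, 0.1263]
ee_rot: [[-0.743, 0.669, 0.011], [0.669, 0.744, -0.011], [-0.016, -0.0, -1.0]]
wrist_force: [-6.8, 7.5, 24.0]
gripper_width: 0.454
```

```bash
python3 rl.py 2 126 29
```

```text
t 32.1333 tcp [ 0.465 -0.271  0.126] w 0.454 F [-6.798  7.502 24.018] j [ -13.   19.  -21.    1.  -49. -120.]
target [ 0.463 -0.269  0.126] total units [-0.097  0.054 -0.013] rotvec [ 0.011  0.011 -0.008] rows>= 1
```

Seated. Release, rise and move toward the block (target pose to be measured).

{"op": "apply_moves", "data": {"plan": [[[20, 0, 0, 0.05, 0, 0, 0], [62, 0, 0, 0, 0, 0, 0], [62, 0, 0, 0, 0, 0, 0], [62, 0, 0, 0, 0, 0, 0], [62, 0, 0, 0.3, 0, 0, 0], [62, 0, 0, 0.6, 0, 0, 0], [62, 0, 0, 0.8, 0, 0, 0], [62, 0, 0, 0.9, 0, 0, 0], [62, 0, 0, 0.9, 0, 0, 0], [62, 0, 0.4, 0.3, 0, 0, 0], [62, 0, 0.6, 0, 0, 0, 0.05], [62, 0, 0.3, 0, 0, 0, 0.05]]]}}

```text
time_s: 33.23
tcp_pos: [0.4656, -0.2379, 0.2288]
ee_rot: [[-0.806, 0.591, 0.015], [0.591, 0.807, -0.011], [-0.019, 0.0, -1.0]]
wrist_force: [-0.7, -1.2, -0.4]
gripper_width: 0.62
```

```bash
cat > blk.py <<'E'
from geo import *
p=capture('side'); save(p,'side30.png',(220,210,420,380),4)
for r in recognise('yoke1',p)[:9]: print(round(r['score'],2),c2w(p,r['at']).round(3))
q=capture('top'); save(q,'top30.png',(320,180,600,390),2.8)
W=cloud(q)
P=W.reshape(-1,3); im=q['pixels'].reshape(-1,3).astype(int)
m=(abs(P[:,2]-.0794)<.004)&(P[:,0]>.42)&(P[:,0]<.62)&(P[:,1]<-.04)&(P[:,1]>-.16)&(im.min(1)>90)
print(m.sum()); P=P[m]
if m.sum()>20:
  _,lab,cen=cv2.kmeans(P[:,:2].astype(np.float32),2,None,(3,30,1e-4),5,cv2.KMEANS_PP_CENTERS)
  for k in (0,1):
    r=cv2.minAreaRect((P[lab[:,0]==k][:,:2]*1000).astype(np.float32)); print((lab==k).sum(),r,P[lab[:,0]==k].mean(0))
go(rp(0,200))
E
python3 blk.py
```

```text
0.92 [ 0.499 -0.323  0.124]
0.82 [ 0.551 -0.105  0.059]
0.81 [ 0.472 -0.294  0.123]
0.78 [0.369 0.085 0.055]
0.73 [0.589 0.014 0.057]
0.66 [ 0.534 -0.359  0.129]
0.63 [ 0.405 -0.028  0.065]
0.58 [ 0.492 -0.099  0.054]
0.5 [ 0.459 -0.28   0.021]
173
96 ((495.26019287109375, -68.59324645996094), (26.724870681762695, 15.070027351379395), 1.4348735809326172) [ 0.495 -0.069  0.079]
77 ((495.01898193359375, -81.703125), (15.099717140197754, 25.172527313232422), 88.66600036621094) [ 0.496 -0.083  0.079]
t 33.3833 tcp [ 0.465 -0.238  0.228] w 0.618 F [ 0.165 -0.17  -0.01 ] j [  -9.   12.  -15.    1.  -63. -118.]
target [ 0.462 -0.268  0.2  ] total units [-0.152 -1.186 -1.12 ] rotvec [0. 0. 0.] rows>= 2
```

View pics/side30.png

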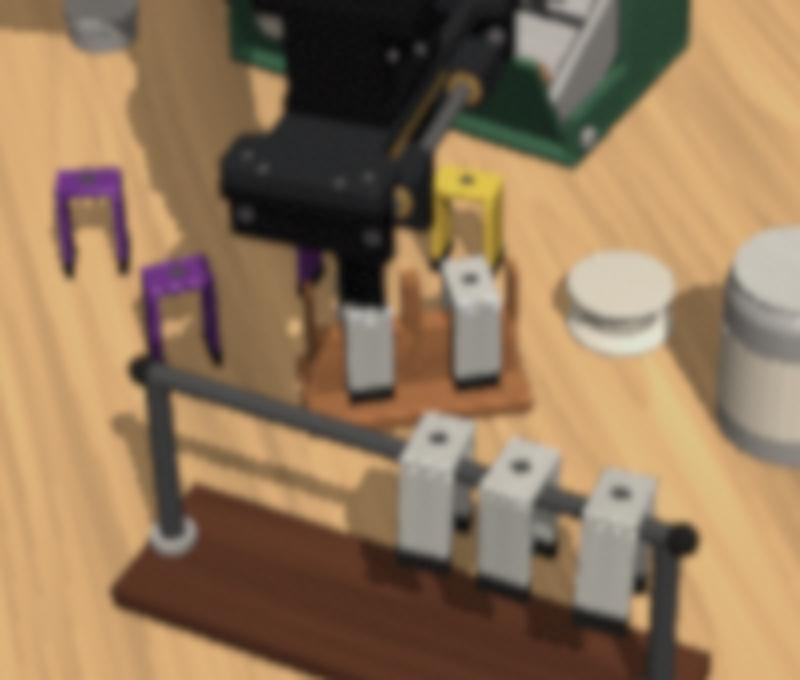

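View pics/top30.png

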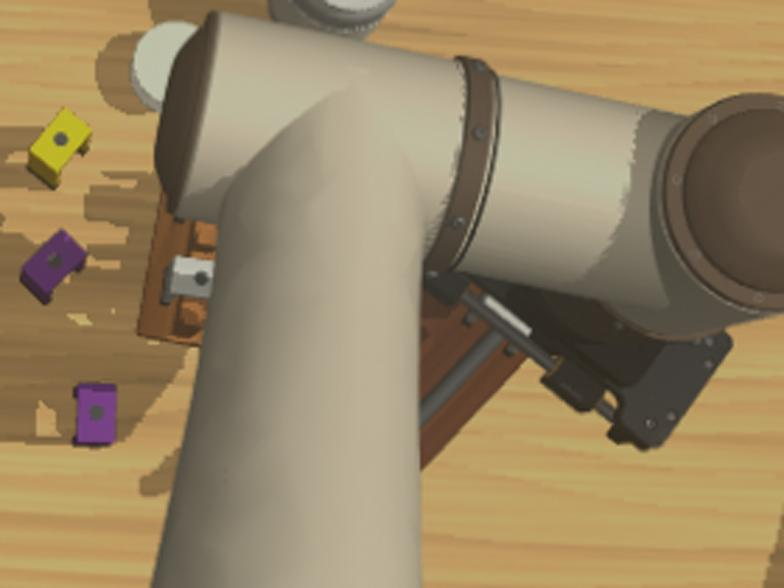

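```bash
cat >> geo.py <<'E'
BY=np.radians(-7.5); BYV=np.array([-np.sin(BY),np.cos(BY),0]); RB=rot(-Z,BYV)
Y5=np.array([.5548,-.0912,0]); Y4=np.array([.4940,-.0833,0])
E
python3 -c "
from geo import *
go(Y5+[0,0,.15],RB)"
```

```text
t 33.3833 tcp [ 0.465 -0.238  0.228] w 0.618 F [ 0.165 -0.17  -0.01 ] j [  -9.   12.  -15.    1.  -63. -118.]
target [ 0.555 -0.091  0.15 ] total units [ 3.58   5.886 -3.12 ] rotvec [0.007 0.016 0.504] rows>= 6
```

{"op": "apply_moves", "data": {"plan": [[[62, 0.5, 0.8, 0, 0, 0, 0.07], [62, 0.55, 0.9, -0.2, 0, 0, 0.07], [62, 0.55, 0.9, -0.4, 0, 0, 0.07], [62, 0.55, 0.9, -0.5, 0, 0, 0.07], [62, 0.55, 0.9, -0.5, 0, 0, 0.07], [62, 0.45, 0.8, -0.5, 0, 0, 0.07], [62, 0.2, 0.3, -0.4, 0, 0, 0.05], [62, 0, 0, -0.2, 0, 0, 0], [62, 0, 0, 0, 0, 0, 0]]]}}

```text
time_s: 34.13
tcp_pos: [0.5504, -0.0964, 0.1529]
ee_rot: [[-0.987, 0.159, 0.011], [0.159, 0.987, -0.005], [-0.011, -0.003, -1.0]]
wrist_force: [-0.4, 0.2, 0.4]
gripper_width: 0.621
```

```bash
python3 -c "
from geo import *
go(Y5+[0,0,.055],RB)
p=capture('side'); save(p,'side31.png',(240,190,440,340),4)
p=capture('top'); save(p,'top31.png',(320,180,480,300),4)"
```

```text
t 34.1333 tcp [ 0.55  -0.096  0.153] w 0.621 F [-0.378  0.181  0.413] j [   7.   19.  -16.    0.  -54. -106.]
target [ 0.555 -0.091  0.055] total units [ 0.178  0.209 -3.916] rotvec [0.004 0.011 0.028] rows>= 4
```

View pics/side31.png

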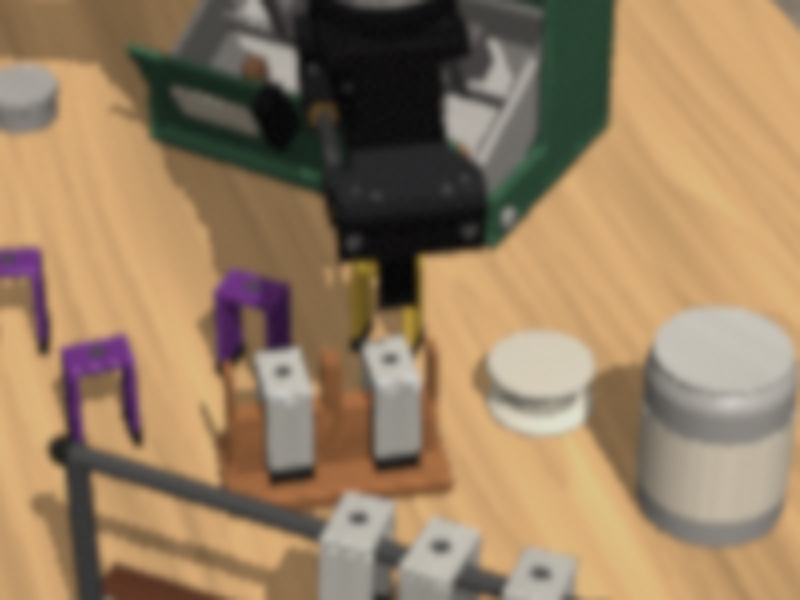

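View pics/top31.png

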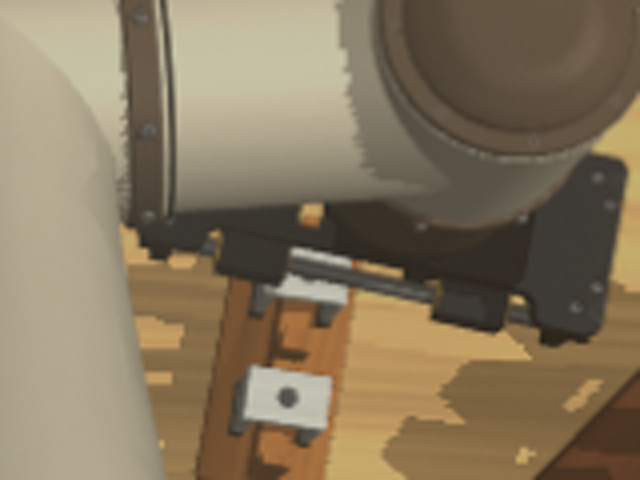

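{"op": "apply_moves", "data": {"plan": [[[62, 0.13, 0.15, -0.3, 0, 0.01, 0.02], [62, 0.05, 0.06, -0.6, 0, 0, 0.01], [62, 0, 0, -0.7, 0, 0, 0], [62, 0, 0, -0.6, 0, 0, 0], [62, 0, 0, -0.3, 0, 0, 0], [62, 0, 0, 0, 0, 0, 0]]]}}

```text
time_s: 34.73
tcp_pos: [0.5576, -0.0955, 0.0936]
ee_rot: [[-0.991, 0.135, 0.012], [0.135, 0.991, -0.004], [-0.012, -0.003, -1.0]]
wrist_force: [0.1, 0.0, 0.3]
gripper_width: 0.619
```

```bash
python3 -c "
from geo import *
go(Y5+[0,0,.055],RB)"
```

```text
t 34.7333 tcp [ 0.558 -0.096  0.094] w 0.619 F [0.072 0.037 0.314] j [   7.   24.  -19.    0.  -47. -105.]
target [ 0.555 -0.091  0.055] total units [-0.112  0.174 -1.542] rotvec [0.004 0.012 0.004] rows>= 2
```

{"op": "apply_moves", "data": {"plan": [[[62, -0.12, 0.25, 0, 0, 0.01, 0], [62, 0, 0, -0.1, 0, 0, 0], [62, 0, 0, 0, 0, 0, 0]]]}}

```text
time_s: 34.98
tcp_pos: [0.5553, -0.0896, 0.0925]
ee_rot: [[-0.991, 0.136, 0.003], [0.136, 0.991, -0.005], [-0.004, -0.004, -1.0]]
wrist_force: [0.1, 0.5, 0.2]
gripper_width: 0.624
```

```bash
python3 -c "
from geo import *
go(Y5+[0,0,.055],RB)"
```

```text
t 34.9833 tcp [ 0.555 -0.09   0.092] w 0.624 F [0.078 0.477 0.212] j [   7.   24.  -19.    0.  -47. -106.]
target [ 0.555 -0.091  0.055] total units [-0.018 -0.062 -1.499] rotvec [0.005 0.003 0.006] rows>= 2
```

{"op": "apply_moves", "data": {"plan": [[[62, 0, -0.03, -0.4, 0, 0, 0], [62, 0, 0, -0.5, 0, 0, 0], [62, 0, 0, -0.4, 0, 0, 0], [62, 0, 0, -0.2, 0, 0, 0], [62, 0, 0, 0, 0, 0, 0]]]}}

```text
time_s: 35.4
tcp_pos: [0.5572, -0.09, 0.055]
ee_rot: [[-0.991, 0.135, 0.01], [0.135, 0.991, -0.004], [-0.01, -0.003, -1.0]]
wrist_force: [0.1, 1.1, -0.2]
gripper_width: 0.621
```

```bash
python3 -c "
from geo import *
go(Y5+[0,0,.055],RB)"
```

```text
t 35.4 tcp [ 0.557 -0.09   0.055] w 0.621 F [ 0.131  1.054 -0.187] j [   7.   27.  -21.    0.  -42. -106.]
target [ 0.555 -0.091  0.055] total units [-0.096 -0.047  0.002] rotvec [0.004 0.01  0.005] rows>= 1
```

{"op": "apply_moves", "data": {"plan": [[[20, 0, 0, 0, 0, 0, 0], [20, 0, 0, 0, 0, 0, 0], [20, 0, 0, 0, 0, 0, 0], [20, 0, 0, 0, 0, 0, 0], [20, 0, 0, 0, 0, 0, 0], [20, 0, 0, 0.3, 0, 0, 0], [20, 0, 0, 0.5, 0, 0, 0], [20, 0, 0, 0.7, 0, 0, 0], [20, 0, 0, 0.8, 0, 0, 0], [20, 0, 0, 0.9, 0, 0, 0], [20, 0, 0, 0.9, 0, 0, 0], [20, 0, 0, 0.9, 0, 0, 0]]]}}

```text
time_s: 36.4
tcp_pos: [0.5518, -0.0903, 0.1821]
ee_rot: [[-0.991, 0.136, -0.004], [0.136, 0.991, -0.004], [0.003, -0.005, -1.0]]
wrist_force: [0.9, 0.6, -0.8]
gripper_width: 0.457
```

```bash
python3 -c "
from geo import *
go(rp(-42,210),RR)
p=capture('side'); save(p,'side32.png',(240,190,440,340),4)
"
```

```text
t 36.4 tcp [ 0.552 -0.09   0.182] w 0.457 F [ 0.904  0.595 -0.837] j [   7.   18.  -13.    0.  -59. -105.]
target [ 0.43 -0.24  0.21] total units [-4.851 -5.975  1.115] rotvec [ 0.003 -0.005 -0.603] rows>= 6
```

View pics/side32.png

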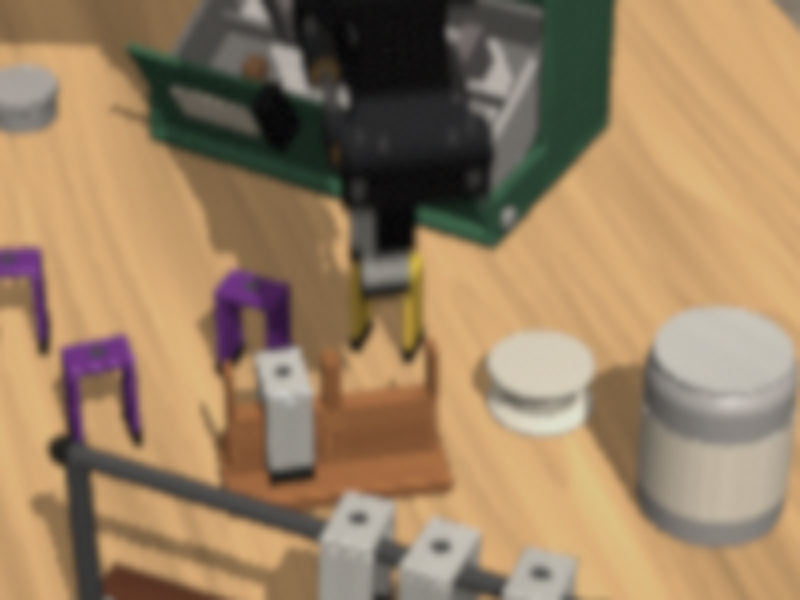

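{"op": "apply_moves", "data": {"plan": [[[20, -0.3, -0.4, 0.6, 0, 0, -0.06], [20, -0.7, -0.8, 0.6, 0, 0, -0.08], [20, -0.75, -0.9, 0.3, 0, 0, -0.08], [20, -0.75, -0.9, 0.1, 0, 0, -0.08], [20, -0.75, -0.9, 0, 0, 0, -0.08], [20, -0.75, -0.9, 0, 0, 0, -0.08], [20, -0.6, -0.8, 0, 0, 0, -0.08], [20, -0.3, -0.4, 0, 0, 0, -0.05], [20, 0, 0, 0, 0, 0, 0]]]}}

```text
time_s: 37.2
tcp_pos: [0.4271, -0.2446, 0.2388]
ee_rot: [[-0.731, 0.682, 0.018], [0.682, 0.731, -0.013], [-0.022, 0.002, -1.0]]
wrist_force: [0.5, 0.5, -2.3]
gripper_width: 0.458
```

```bash
python3 rl.py -42 195 33
```

```text
t 37.2 tcp [ 0.427 -0.245  0.239] w 0.458 F [ 0.506  0.541 -2.32 ] j [ -10.    8.  -18.    1.  -63. -123.]
target [ 0.43  -0.24   0.195] total units [ 0.135  0.198 -1.754] rotvec [0.013 0.018 0.011] rows>= 2
```

View pics/side33.png

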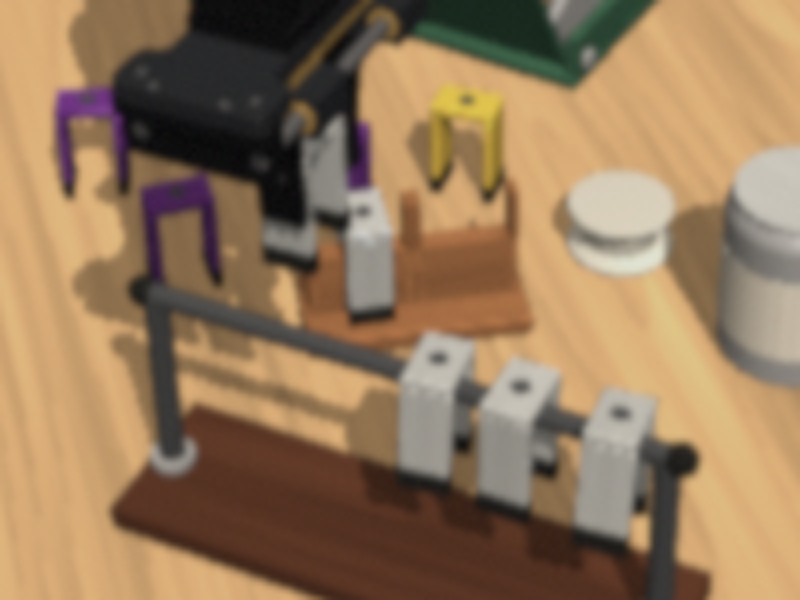

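{"op": "apply_moves", "data": {"plan": [[[20, 0.1, 0.15, -0.3, 0.01, 0.015, 0.005], [20, 0.04, 0.05, -0.7, 0, 0, 0], [20, 0, 0, -0.7, 0, 0, 0], [20, 0, 0, -0.4, 0, 0, 0], [20, 0, 0, 0, 0, 0, 0]]]}}

```text
time_s: 37.72
tcp_pos: [0.4365, -0.2344, 0.1839]
ee_rot: [[-0.744, 0.668, 0.005], [0.668, 0.744, -0.001], [-0.004, 0.003, -1.0]]
wrist_force: [-0.7, 0.1, -1.1]
gripper_width: 0.464
```

```bash
python3 rl.py -42 130 34
```

```text
t 37.7167 tcp [ 0.437 -0.234  0.184] w 0.464 F [-0.65   0.096 -1.057] j [  -9.   12.  -22.   -0.  -56. -123.]
target [ 0.43 -0.24  0.13] total units [-0.241 -0.212 -2.157] rotvec [ 0.001  0.005 -0.008] rows>= 3
```

View pics/side34.png

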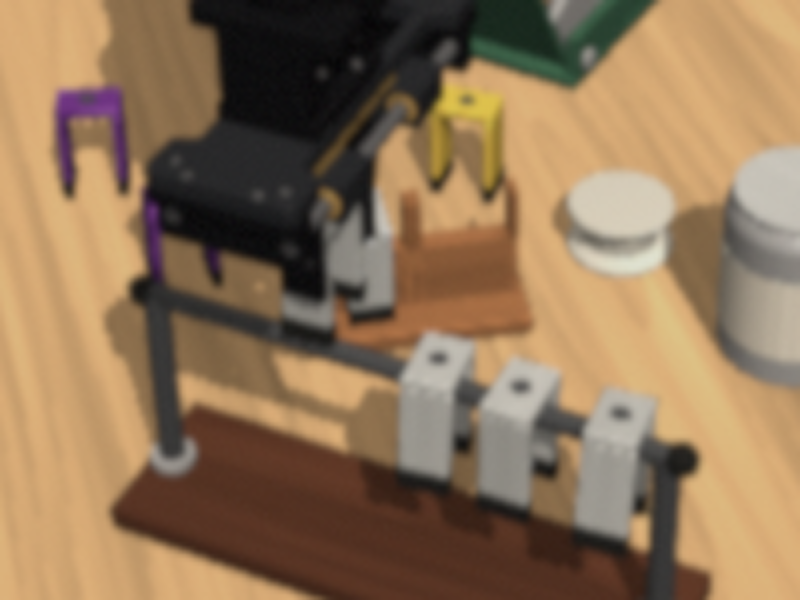

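{"op": "apply_moves", "data": {"plan": [[[20, -0.25, -0.22, 0.05, 0, 0, 0], [20, 0, 0, 0, 0, 0, 0], [20, 0, 0, 0, 0, 0, 0]]]}}

```text
time_s: 38.07
tcp_pos: [0.4329, -0.2405, 0.1889]
ee_rot: [[-0.746, 0.666, 0.011], [0.666, 0.746, -0.003], [-0.01, 0.005, -1.0]]
wrist_force: [-0.7, 0.7, -0.8]
gripper_width: 0.457
```

```bash
python3 rl.py -42 130 35
```

```text
t 38.0667 tcp [ 0.433 -0.24   0.189] w 0.457 F [-0.736  0.711 -0.771] j [ -10.   11.  -21.    0.  -57. -122.]
target [ 0.43 -0.24  0.13] total units [-0.098  0.032 -2.356] rotvec [ 0.003  0.011 -0.011] rows>= 3
```

{"op": "apply_moves", "data": {"plan": [[[20, -0.08, 0, -0.3, 0, 0.01, -0.01], [20, 0, 0, -0.5, 0, 0, 0], [20, 0, 0, -0.5, 0, 0, 0], [20, 0, 0, -0.4, 0, 0, 0], [20, 0, 0, 0, 0, 0, 0]]]}}

```text
time_s: 38.58
tcp_pos: [0.4309, -0.2408, 0.1455]
ee_rot: [[-0.737, 0.676, 0.004], [0.676, 0.737, -0.004], [-0.005, -0.001, -1.0]]
wrist_force: [0.3, 0.1, -2.1]
gripper_width: 0.458
```

```bash
python3 rl.py -42 130 36
```

```text
t 38.5833 tcp [ 0.431 -0.241  0.146] w 0.458 F [ 0.327  0.097 -2.128] j [ -10.   14.  -25.    0.  -51. -122.]
target [ 0.43 -0.24  0.13] total units [-0.017  0.045 -0.621] rotvec [0.004 0.004 0.002] rows>= 1
```

View pics/side36.png

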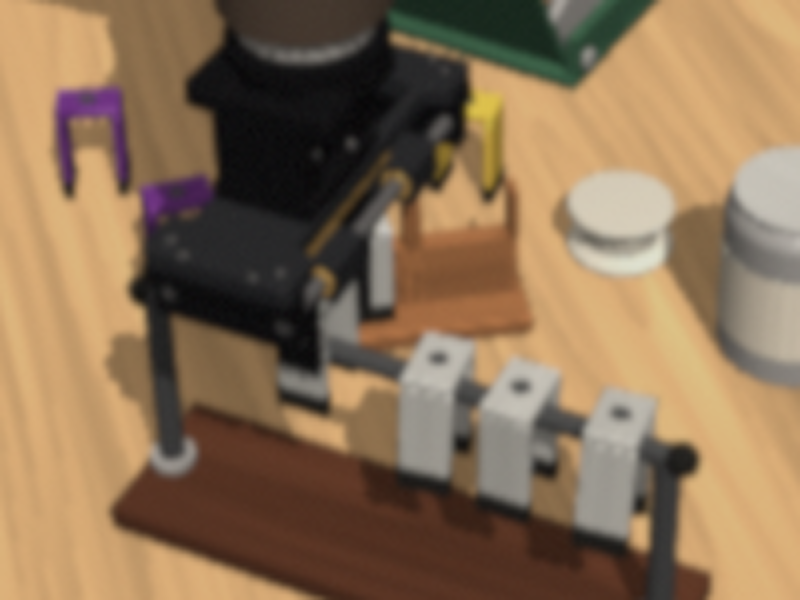

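{"op": "apply_moves", "data": {"plan": [[[20, 0, 0.03, -0.3, 0, 0, 0], [20, 0, 0, -0.35, 0, 0, 0], [20, 0, 0, -0.3, 0, 0, 0], [20, 0, 0, -0.15, 0, 0, 0]]]}}

```text
time_s: 39.02
tcp_pos: [0.4342, -0.241, 0.1203]
ee_rot: [[-0.737, 0.675, 0.013], [0.675, 0.738, -0.007], [-0.014, 0.003, -1.0]]
wrist_force: [-0.6, -0.4, -0.8]
gripper_width: 0.462
```

```bash
python3 rl.py -42 119 37
```

```text
t 39.0167 tcp [ 0.434 -0.241  0.12 ] w 0.462 F [-0.577 -0.441 -0.824] j [ -10.   16.  -27.    0.  -47. -123.]
target [ 0.43  -0.24   0.119] total units [-0.147  0.054 -0.051] rotvec [0.007 0.013 0.001] rows>= 1
```

{"op": "apply_moves", "data": {"plan": [[[20, -0.1, 0.04, -0.2, 0, 0.01, 0], [20, 0, 0, -0.2, 0, 0, 0]]]}}

```text
time_s: 39.28
tcp_pos: [0.4345, -0.242, 0.1173]
ee_rot: [[-0.741, 0.671, 0.006], [0.671, 0.741, -0.014], [-0.014, -0.006, -1.0]]
wrist_force: [-12.4, 10.5, 38.4]
gripper_width: 0.457
```

```bash
python3 rl.py -42 119 38
```

```text
t 39.2833 tcp [ 0.435 -0.242  0.117] w 0.457 F [-12.419  10.46   38.438] j [ -10.   16.  -27.    1.  -46. -123.]
target [ 0.43  -0.24   0.119] total units [-0.161  0.093  0.067] rotvec [ 0.014  0.006 -0.004] rows>= 1
```

Seated. Release and rise.

{"op": "apply_moves", "data": {"plan": [[[20, 0, 0, 0.1, 0, 0, 0], [62, 0, 0, 0, 0, 0, 0], [62, 0, 0, 0, 0, 0, 0], [62, 0, 0, 0, 0, 0, 0], [62, 0, 0, 0.3, 0, 0, 0], [62, 0, 0, 0.6, 0, 0, 0], [62, 0, 0, 0.8, 0, 0, 0], [62, 0, 0, 0.9, 0, 0, 0], [62, 0, 0, 0.9, 0, 0, 0], [62, 0, 0, 0.3, 0, 0, 0], [62, 0.1, 0.6, 0, 0, 0, 0.07], [62, 0.2, 0.8, 0, 0, 0, 0.07]]]}}

```text
time_s: 40.38
tcp_pos: [0.4419, -0.2085, 0.2209]
ee_rot: [[-0.828, 0.561, 0.009], [0.561, 0.828, -0.014], [-0.015, -0.007, -1.0]]
wrist_force: [0.2, 0.0, -1.0]
gripper_width: 0.619
```

```bash
python3 blk.py; python3 -c "
from geo import *
go(Y4+[0,0,.12],RB)"
```

```text
0.95 [ 0.498 -0.325  0.125]
0.86 [ 0.47  -0.291  0.12 ]
0.83 [0.37  0.084 0.057]
0.79 [ 0.496 -0.1    0.069]
0.78 [0.586 0.016 0.053]
0.69 [0.512 0.003 0.05 ]
0.66 [ 0.536 -0.358  0.127]
0.51 [ 0.401 -0.024  0.065]
0
t 40.5333 tcp [ 0.442 -0.208  0.22 ] w 0.622 F [-0.209 -0.301  0.614] j [  -6.    9.  -20.    1.  -61. -119.]
target [ 0.462 -0.268  0.2  ] total units [ 0.786 -2.416 -0.808] rotvec [0. 0. 0.] rows>= 3
t 40.5333 tcp [ 0.442 -0.208  0.22 ] w 0.622 F [-0.209 -0.301  0.614] j [  -6.    9.  -20.    1.  -61. -119.]
target [ 0.494 -0.083  0.12 ] total units [ 2.086  4.972 -4.008] rotvec [0.012 0.01  0.465] rows>= 5
```

View pics/side30.png

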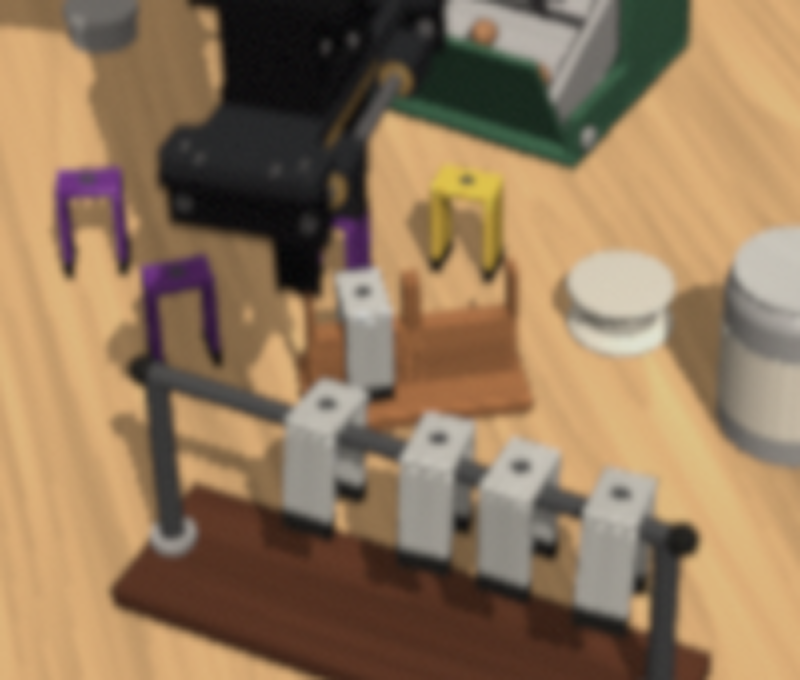

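{"op": "apply_moves", "data": {"plan": [[[62, 0.3, 0.7, 0, 0, 0, 0.07], [62, 0.35, 0.8, -0.2, 0, 0, 0.08], [62, 0.4, 0.9, -0.5, 0, 0, 0.08], [62, 0.4, 0.9, -0.6, 0, 0, 0.08], [62, 0.35, 0.8, -0.6, 0, 0, 0.08], [62, 0.2, 0.4, -0.6, 0, 0, 0.05], [62, 0, 0.1, -0.5, 0, 0, 0], [62, 0, 0, -0.2, 0, 0, 0], [62, 0, 0, 0, 0, 0, 0]]]}}

```text
time_s: 41.28
tcp_pos: [0.4916, -0.0922, 0.1327]
ee_rot: [[-0.989, 0.148, 0.005], [0.147, 0.989, -0.012], [-0.007, -0.011, -1.0]]
wrist_force: [0.3, 0.3, 0.3]
gripper_width: 0.618
```

```bash
python3 -c "
from geo import *
go(Y4+[0,0,.1],RB)"
```

```text
t 41.2833 tcp [ 0.492 -0.092  0.133] w 0.618 F [0.262 0.34  0.284] j [   8.   15.  -25.    1.  -49. -108.]
target [ 0.494 -0.083  0.1  ] total units [ 0.097  0.355 -1.309] rotvec [0.011 0.005 0.017] rows>= 2
```

{"op": "apply_moves", "data": {"plan": [[[62, 0.08, 0.3, -0.3, 0.01, 0.005, 0.015], [62, 0, 0.05, -0.5, 0, 0, 0], [62, 0, 0, -0.4, 0, 0, 0], [62, 0, 0, 0, 0, 0, 0]]]}}

```text
time_s: 41.62
tcp_pos: [0.4948, -0.0845, 0.1023]
ee_rot: [[-0.991, 0.135, 0.002], [0.135, 0.991, 0.0], [-0.002, 0.001, -1.0]]
wrist_force: [0.2, -0.2, -0.3]
gripper_width: 0.623
```

```bash
python3 -c "
from geo import *
go(Y4+[0,0,.055],RB)
p=capture('side'); save(p,'side40.png',(240,190,440,340),4)"
```

```text
t 41.6167 tcp [ 0.495 -0.084  0.102] w 0.623 F [ 0.206 -0.249 -0.309] j [   9.   18.  -27.    0.  -45. -107.]
target [ 0.494 -0.083  0.055] total units [-0.033  0.046 -1.891] rotvec [-0.     0.002  0.005] rows>= 2
```

View pics/side40.png

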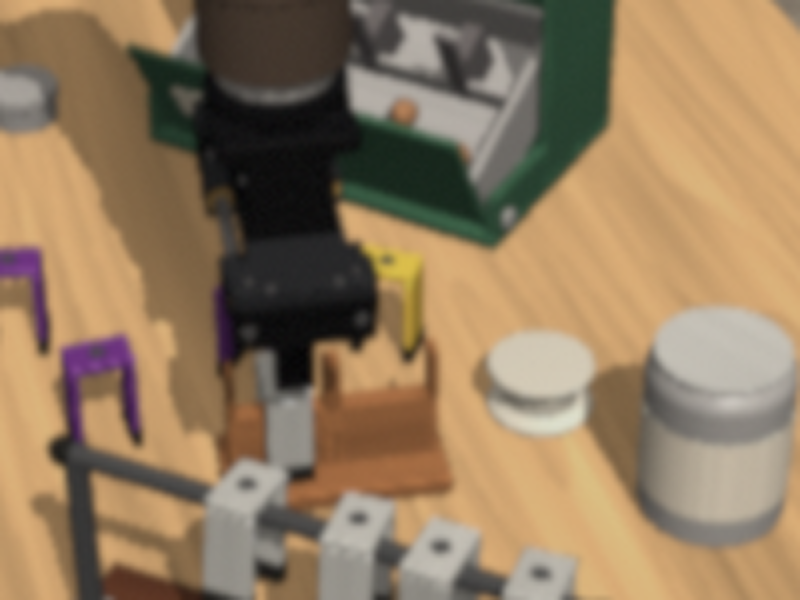

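{"op": "apply_moves", "data": {"plan": [[[62, 0, 0.03, -0.5, 0, 0, 0], [62, 0, 0, -0.6, 0, 0, 0], [62, 0, 0, -0.5, 0, 0, 0], [62, 0, 0, -0.2, 0, 0, 0], [62, 0, 0, 0, 0, 0, 0]]]}}

```text
time_s: 42.08
tcp_pos: [0.4998, -0.0847, 0.0616]
ee_rot: [[-0.991, 0.136, 0.014], [0.136, 0.991, 0.001], [-0.014, 0.003, -1.0]]
wrist_force: [-0.3, -0.6, -0.0]
gripper_width: 0.619
```

```bash
python3 -c "
from geo import *
go(Y4+[0,0,.055],RB)"
```

```text
t 42.0833 tcp [ 0.5   -0.085  0.062] w 0.619 F [-0.309 -0.612 -0.025] j [   9.   22.  -29.    0.  -39. -107.]
target [ 0.494 -0.083  0.055] total units [-0.231  0.058 -0.266] rotvec [-0.001  0.014  0.006] rows>= 1
```

{"op": "apply_moves", "data": {"plan": [[[62, -0.22, 0.04, -0.25, 0, 0.01, 0], [62, -0.05, 0, -0.05, 0, 0, 0], [20, 0, 0, 0, 0, 0, 0], [20, 0, 0, 0, 0, 0, 0], [20, 0, 0, 0, 0, 0, 0], [20, 0, 0, 0, 0, 0, 0], [20, 0, 0, 0, 0, 0, 0]]]}}

```text
time_s: 42.67
tcp_pos: [0.4947, -0.0836, 0.057]
ee_rot: [[-0.991, 0.136, 0.01], [0.136, 0.991, 0.002], [-0.009, 0.003, -1.0]]
wrist_force: [0.0, 0.5, -1.3]
gripper_width: 0.459
```

```bash
python3 -c "
from geo import *
go(Y4+[0,0,.055],RB)"
```

```text
t 42.6667 tcp [ 0.495 -0.084  0.057] w 0.459 F [ 0.026  0.523 -1.329] j [   9.   22.  -30.   -0.  -38. -107.]
target [ 0.494 -0.083  0.055] total units [-0.029  0.012 -0.08 ] rotvec [-0.002  0.01   0.006] rows>= 1
```

{"op": "apply_moves", "data": {"plan": [[[20, 0, 0, 0.3, 0, 0, 0], [20, 0, 0, 0.5, 0, 0, 0], [20, 0, 0, 0.7, 0, 0, 0], [20, 0, 0, 0.8, 0, 0, 0], [20, 0, 0, 0.9, 0, 0, 0], [20, 0, 0, 0.9, 0, 0, 0], [20, 0, 0, 0.9, 0, 0, 0], [20, 0, 0, 0.9, 0, 0, 0], [20, 0, 0, 0.9, 0, 0, -0.03], [20, -0.2, -0.3, 0.4, 0, 0, -0.06], [20, -0.4, -0.5, 0, 0, 0, -0.07], [20, -0.5, -0.6, 0, 0, 0, -0.07]]]}}

```text
time_s: 43.67
tcp_pos: [0.4623, -0.1186, 0.2497]
ee_rot: [[-0.931, 0.364, 0.006], [0.364, 0.931, 0.002], [-0.005, 0.004, -1.0]]
wrist_force: [-0.6, 0.5, -2.8]
gripper_width: 0.461
```

```bash
python3 -c "
from geo import *
go(rp(-88,215),RR)"
```

```text
t 43.6667 tcp [ 0.462 -0.119  0.25 ] w 0.461 F [-0.574  0.455 -2.785] j [   5.    6.  -18.   -0.  -65. -116.]
target [ 0.397 -0.209  0.215] total units [-2.633 -3.604 -1.386] rotvec [-0.001  0.007 -0.367] rows>= 4
```

{"op": "apply_moves", "data": {"plan": [[[20, -0.5, -0.65, 0, 0, 0, -0.07], [20, -0.5, -0.7, -0.1, 0, 0, -0.07], [20, -0.5, -0.7, -0.2, 0, 0, -0.07], [20, -0.4, -0.55, -0.3, 0, 0, -0.07], [20, -0.2, -0.3, -0.3, 0, 0, -0.03], [20, 0, 0, -0.1, 0, 0, 0], [20, 0, 0, 0, 0, 0, 0]]]}}

```text
time_s: 44.25
tcp_pos: [0.4033, -0.1948, 0.2276]
ee_rot: [[-0.764, 0.645, 0.011], [0.645, 0.764, 0.0], [-0.008, 0.007, -1.0]]
wrist_force: [-0.2, -0.2, -0.3]
gripper_width: 0.458
```

```bash
python3 rl.py -88 195 41
```

```text
t 44.25 tcp [ 0.403 -0.195  0.228] w 0.458 F [-0.212 -0.186 -0.333] j [  -5.    4.  -24.   -0.  -61. -125.]
target [ 0.397 -0.209  0.195] total units [-0.27  -0.553 -1.306] rotvec [-0.     0.011 -0.039] rows>= 2
```

View pics/side41.png

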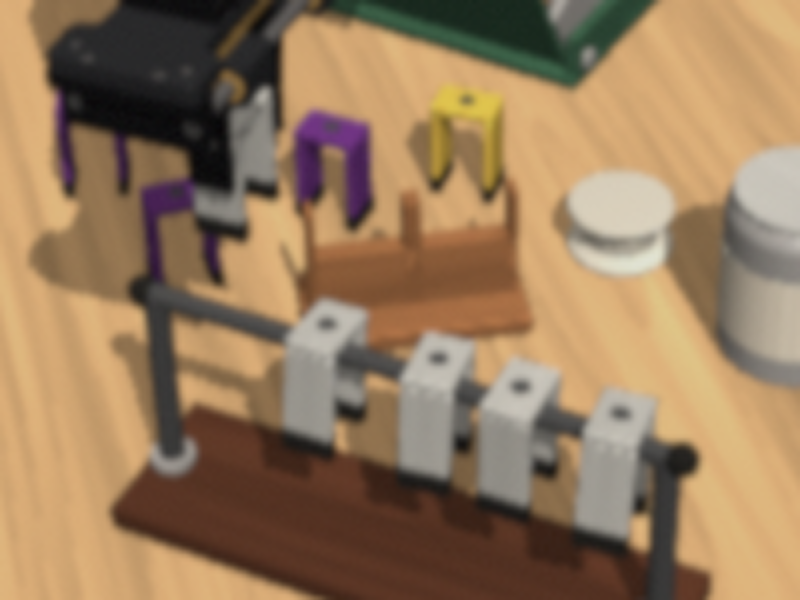

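{"op": "apply_moves", "data": {"plan": [[[20, -0.2, -0.4, -0.2, 0, 0.01, -0.03], [20, -0.08, -0.2, -0.4, 0, 0, -0.01], [20, 0, 0, -0.4, 0, 0, 0], [20, 0, 0, -0.2, 0, 0, 0], [20, 0, 0, 0, 0, 0, 0]]]}}

```text
time_s: 44.77
tcp_pos: [0.4, -0.2095, 0.1979]
ee_rot: [[-0.74, 0.673, 0.004], [0.673, 0.74, -0.001], [-0.004, 0.001, -1.0]]
wrist_force: [-0.0, -0.2, -1.4]
gripper_width: 0.457
```

```bash
python3 rl.py -88 130 42
```

```text
t 44.7667 tcp [ 0.4   -0.21   0.198] w 0.457 F [-0.03  -0.205 -1.436] j [  -7.    7.  -26.    0.  -57. -125.]
target [ 0.397 -0.209  0.13 ] total units [-0.138  0.034 -2.717] rotvec [ 0.001  0.004 -0.002] rows>= 3
```

{"op": "apply_moves", "data": {"plan": [[[20, -0.12, 0.03, -0.3, 0, 0, 0], [20, 0, 0, -0.5, 0, 0, 0], [20, -0.03, 0, -0.5, 0, 0, 0], [20, -0.03, 0, -0.5, 0, 0, 0], [20, 0, 0, -0.3, 0, 0, 0], [20, 0, 0, 0, 0, 0, 0]]]}}

```text
time_s: 45.37
tcp_pos: [0.3977, -0.2085, 0.1462]
ee_rot: [[-0.741, 0.671, 0.013], [0.671, 0.741, -0.003], [-0.012, 0.006, -1.0]]
wrist_force: [0.4, -0.1, -1.4]
gripper_width: 0.455
```

```bash
python3 rl.py -88 119 43
```

```text
t 45.3667 tcp [ 0.398 -0.209  0.146] w 0.455 F [ 0.418 -0.103 -1.439] j [  -7.   10.  -31.    0.  -49. -126.]
target [ 0.397 -0.209  0.119] total units [-0.046 -0.006 -1.086] rotvec [ 0.004  0.013 -0.004] rows>= 2
```

View pics/side43.png

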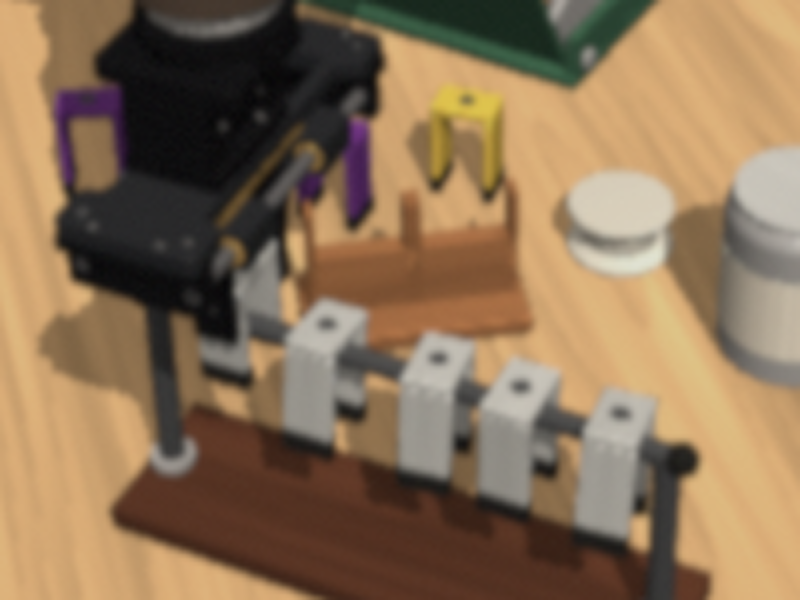

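{"op": "apply_moves", "data": {"plan": [[[20, -0.05, 0, -0.35, 0, 0.01, 0], [20, 0, 0, -0.35, 0, 0, 0], [20, -0.03, 0, -0.3, 0, 0, 0], [20, 0, 0, -0.2, 0, 0, 0]]]}}

```text
time_s: 45.8
tcp_pos: [0.3993, -0.2096, 0.1195]
ee_rot: [[-0.743, 0.669, 0.011], [0.669, 0.743, -0.007], [-0.013, 0.002, -1.0]]
wrist_force: [-10.6, 10.0, 41.3]
gripper_width: 0.455
```

```bash
python3 rl.py -88 119 44
```

```text
t 45.8 tcp [ 0.399 -0.21   0.119] w 0.455 F [-10.575   9.999  41.311] j [  -7.   12.  -33.    0.  -45. -126.]
target [ 0.397 -0.209  0.119] total units [-0.113  0.039 -0.02 ] rotvec [ 0.007  0.011 -0.007] rows>= 1
```

Seated. Release and rise, then check all five.

{"op": "apply_moves", "data": {"plan": [[[20, 0, 0, 0.1, 0, 0, 0], [62, 0, 0, 0, 0, 0, 0], [62, 0, 0, 0, 0, 0, 0], [62, 0, 0, 0, 0, 0, 0], [62, 0, 0, 0.3, 0, 0, 0], [62, 0, 0, 0.6, 0, 0, 0], [62, 0, 0, 0.8, 0, 0, 0], [62, 0, 0, 0.9, 0, 0, 0], [62, 0, 0, 0.9, 0, 0, 0], [62, 0.1, 0.4, 0.3, 0, 0, 0.05], [62, 0.3, 0.9, 0, 0, 0, 0.1], [62, 0.4, 1, 0, 0, 0, 0.1]]]}}

```text
time_s: 46.9
tcp_pos: [0.4188, -0.1536, 0.2246]
ee_rot: [[-0.887, 0.462, 0.015], [0.462, 0.887, -0.007], [-0.016, 0.001, -1.0]]
wrist_force: [0.8, -0.0, -0.8]
gripper_width: 0.617
```

```bash
python3 -c "
from geo import *
p=capture('side'); save(p,'side45.png',(220,230,420,380),4)
q=capture('top'); save(q,'top45.png',(380,200,600,390),3.3)
go(bp(-19,0,160,.62),brot(.5))"
```

```text
t 47.0 tcp [ 0.42  -0.152  0.224] w 0.618 F [-0.482 -0.344  0.509] j [   1.    4.  -25.    0.  -60. -119.]
target [0.521 0.132 0.131] total units [ 4.051 11.37  -3.727] rotvec [ 0.063 -0.51   1.184] rows>= 12
```

View pics/side45.png

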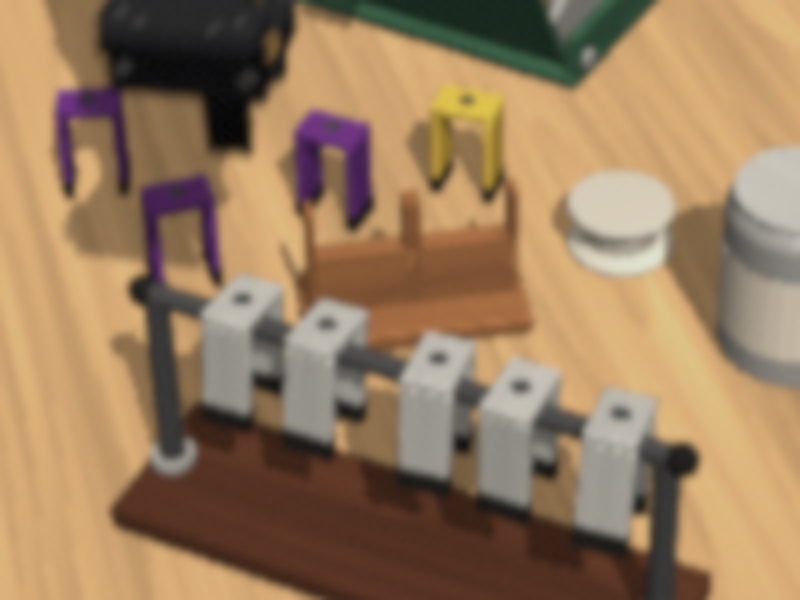

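View pics/top45.png

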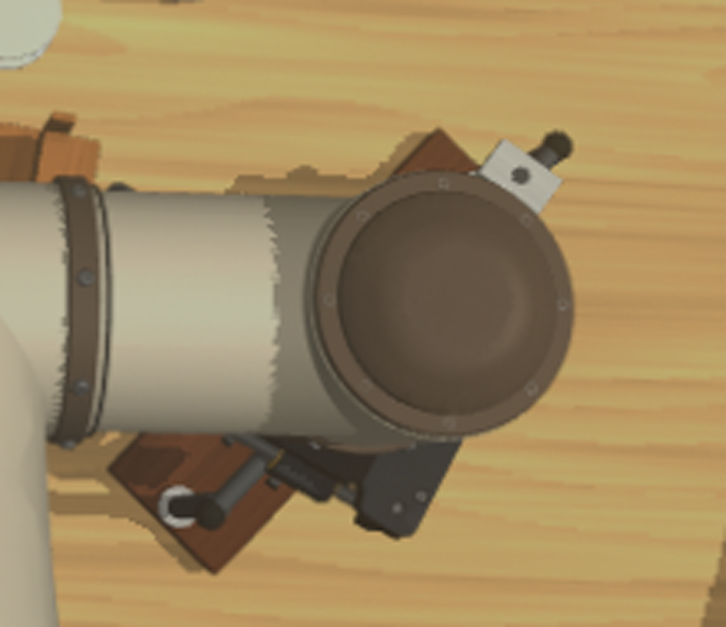

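```bash
cat >> geo.py <<'E'
def hp(x,y,z): return HO+XH*x/1000+YH*y/1000+Z*z/1000
E
python3 -c "
from geo import *
go(hp(-130,0,200),brot(0)); print(hp(-130,0,85),hp(-41,0,95))"
```

```text
t 47.0 tcp [ 0.42  -0.152  0.224] w 0.618 F [-0.482 -0.344  0.509] j [   1.    4.  -25.    0.  -60. -119.]
target [0.505 0.118 0.2  ] total units [ 3.409 10.794 -0.974] rotvec [-0.004  0.017  1.209] rows>= 11
[0.505 0.118 0.085] [0.571 0.177 0.095]
```

{"op": "apply_moves", "data": {"plan": [[[0, 0.3, 0.9, 0, 0, 0, 0.1], [0, 0.3, 1, 0, 0, 0, 0.1], [0, 0.3, 1, 0, 0, 0, 0.1], [0, 0.3, 1, 0, 0, 0, 0.1], [0, 0.3, 1, 0, 0, 0, 0.1], [0, 0.3, 1, 0, 0, 0, 0.1], [0, 0.3, 1, 0, 0, 0, 0.1], [0, 0.3, 1, 0, 0, 0, 0.1], [0, 0.3, 0.9, 0, 0, 0, 0.1], [0, 0.3, 0.9, 0, 0, 0, 0.1], [0, 0.2, 0.8, -0.2, 0, 0, 0.1], [0, 0.1, 0.3, -0.2, 0, 0, 0.05]]]}}

```text
time_s: 48.0
tcp_pos: [0.5039, 0.1266, 0.2188]
ee_rot: [[-0.755, -0.655, 0.016], [-0.655, 0.755, 0.012], [-0.02, -0.001, -1.0]]
wrist_force: [0.2, -0.6, -0.7]
gripper_width: 0.004
```

```bash
python3 -c "
from geo import *
go(hp(-130,0,130),brot(0))"
```

```text
t 48.0 tcp [0.504 0.127 0.219] w 0.004 F [ 0.246 -0.563 -0.672] j [ 32.  12. -16.  -0. -61. -81.]
target [0.505 0.118 0.13 ] total units [ 0.046 -0.353 -3.551] rotvec [-0.013  0.016  0.016] rows>= 4
```

{"op": "apply_moves", "data": {"plan": [[[0, 0, -0.35, 0, -0.01, 0.015, 0.01], [0, 0, -0.1, -0.6, 0, 0, 0], [0, 0, 0, -0.8, 0, 0, 0], [0, 0, 0, -0.8, 0, 0, 0], [0, 0, 0, -0.7, 0, 0, 0], [0, 0, 0, -0.2, 0, 0, 0], [0, 0, 0, 0, 0, 0, 0]]]}}

```text
time_s: 48.58
tcp_pos: [0.5056, 0.1153, 0.1393]
ee_rot: [[-0.749, -0.663, 0.001], [-0.663, 0.749, 0.001], [-0.002, 0.0, -1.0]]
wrist_force: [0.0, -0.3, 0.4]
gripper_width: 0.005
```

```bash
python3 -c "
from geo import *
go(hp(-130,0,85),brot(0))
p=capture('side'); save(p,'side46.png',(200,100,440,280),3.3)
p=capture('top'); save(p,'top46.png',(150,80,390,260),3.3)"
```

```text
t 48.5833 tcp [0.506 0.115 0.139] w 0.005 F [ 0.047 -0.315  0.391] j [ 31.  17. -22.  -0. -51. -79.]
target [0.505 0.118 0.085] total units [-0.021  0.1   -2.173] rotvec [-0.001  0.001  0.006] rows>= 3
```

View pics/side46.png

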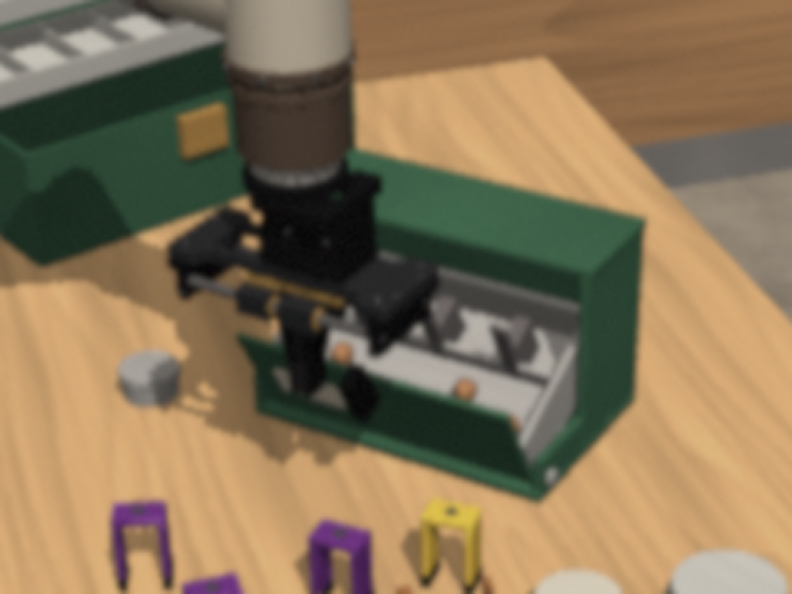

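View pics/top46.png

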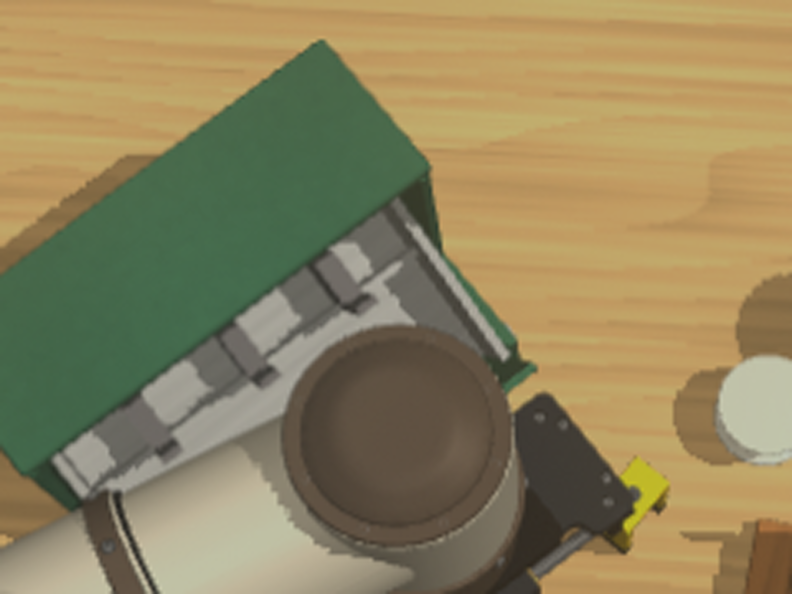

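{"op": "apply_moves", "data": {"plan": [[[0, 0.1, 0, -0.5, 0, 0, 0.005], [0, 0.05, 0, -0.6, 0, 0, 0], [0, 0, 0, -0.6, 0, 0, 0], [0, 0, 0, -0.4, 0, 0, 0], [0, 0, 0, 0, 0, 0, 0]]]}}

```text
time_s: 49.1
tcp_pos: [0.5159, 0.1178, 0.0947]
ee_rot: [[-0.744, -0.668, 0.019], [-0.668, 0.745, 0.009], [-0.02, -0.006, -1.0]]
wrist_force: [0.2, -0.5, -0.2]
gripper_width: 0.006
```

```bash
cat > sh.py <<'E'
from geo import *
s=sense(); d=s['tcp_pos']-HO; print('xh',d@XH*1000,'yh',d@YH*1000,'z',d[2]*1000,'F along xh',s['wrist_force']@XH,s['wrist_force'],s['time_s'])
go(hp(-41,-4,97),brot(0))
E
python3 sh.py; python3 -c "
from h import *
p=capture('side'); save(p,'side47.png',(200,100,440,280),3.3)"
```

```text
xh -122.0004414486472 yh -7.215595574949204 z 94.71375381704844 F along xh -0.16290881436088664 [ 0.215 -0.484 -0.204] 49.1
t 49.1 tcp [0.516 0.118 0.095] w 0.006 F [ 0.215 -0.484 -0.204] j [ 30.  21. -24.   0. -44. -79.]
target [0.574 0.174 0.097] total units [2.326 2.259 0.091] rotvec [-0.009  0.019  0.   ] rows>= 3
```

View pics/side47.png

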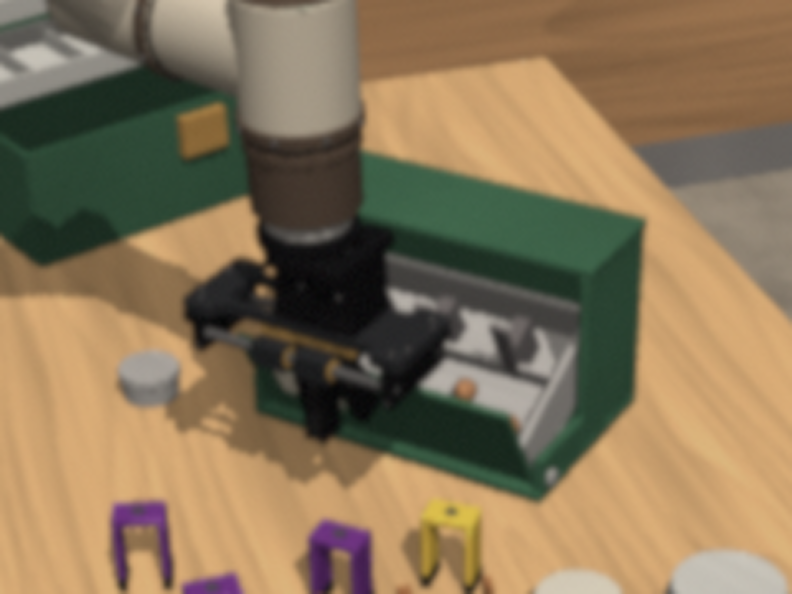

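{"op": "apply_moves", "data": {"plan": [[[0, 0, 0.05, -0.4, 0, 0.02, 0], [0, 0.1, 0.1, -0.2, 0, 0, 0], [0, 0.3, 0.27, 0, 0, 0, 0], [0, 0.4, 0.36, 0, 0, 0, 0]]]}}

```text
time_s: 49.48
tcp_pos: [0.5379, 0.138, 0.0836]
ee_rot: [[-0.745, -0.667, 0.002], [-0.667, 0.745, 0.011], [-0.009, 0.007, -1.0]]
wrist_force: [-12.1, -11.8, 15.7]
gripper_width: 0.007
```

```bash
python3 sh.py
```

```text
xh -92.10133564811632 yh -6.933791754325029 z 83.56596889723922 F along xh -16.89657329620423 [-12.141 -11.77   15.699] 49.4833
t 49.4833 tcp [0.538 0.138 0.084] w 0.007 F [-12.141 -11.77   15.699] j [ 31.  24. -20.  -1. -45. -78.]
target [0.574 0.174 0.097] total units [1.443 1.452 0.537] rotvec [-0.011  0.002  0.   ] rows>= 2
```

{"op": "apply_moves", "data": {"plan": [[[0, 0.4, 0.38, 0.05, 0, 0, 0], [0, 0.4, 0.38, 0.1, 0, 0, 0], [0, 0.4, 0.38, 0.1, 0, 0, 0]]]}}

```text
time_s: 49.73
tcp_pos: [0.5508, 0.1511, 0.0905]
ee_rot: [[-0.744, -0.666, -0.049], [-0.666, 0.746, -0.024], [0.053, 0.014, -0.999]]
wrist_force: [-10.0, -8.9, 11.3]
gripper_width: 0.001
```

```bash
python3 sh.py; python3 -c "
from h import *
p=capture('side'); save(p,'side48.png',(200,100,440,280),3.3)"
```

```text
xh -73.76003654279792 yh -5.792438785442643 z 90.54487853728486 F along xh -13.43662840229973 [-10.04   -8.93   11.294] 49.7333
t 49.7333 tcp [0.551 0.151 0.091] w 0.001 F [-10.04   -8.93   11.294] j [ 31.  26. -15.  -0. -52. -79.]
target [0.574 0.174 0.097] total units [0.928 0.928 0.258] rotvec [ 0.024 -0.049  0.002] rows>= 1
```

View pics/side48.png

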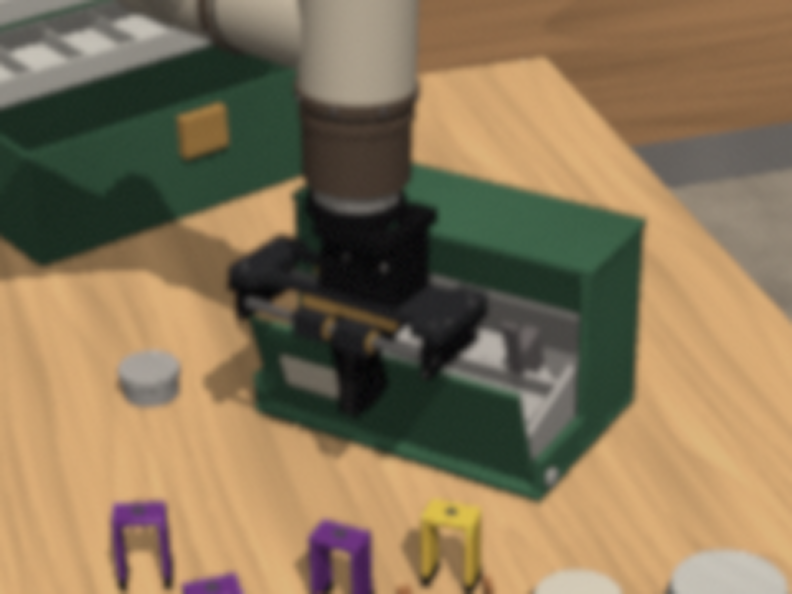

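Bin is closing. Tool is tilting slightly; correct it and keep pushing.

{"op": "apply_moves", "data": {"plan": [[[0, 0.4, 0.38, 0.1, 0.02, -0.03, 0], [0, 0.4, 0.38, 0.1, 0.02, -0.03, 0], [0, 0.4, 0.38, 0.1, 0.01, -0.01, 0]]]}}

```text
time_s: 50.03
tcp_pos: [0.5738, 0.1719, 0.0989]
ee_rot: [[-0.746, -0.666, -0.003], [-0.666, 0.746, 0.007], [-0.002, 0.007, -1.0]]
wrist_force: [-15.7, -26.2, 4.9]
gripper_width: 0.002
```

```bash
python3 sh.py
```

```text
xh -42.72006525519423 yh -5.5876060744462945 z 98.86983735961104 F along xh -29.22232545225579 [-15.72  -26.239   4.857] 50.0333
t 50.0333 tcp [0.574 0.172 0.099] w 0.002 F [-15.72  -26.239   4.857] j [ 32.  27. -13.  -1. -51. -80.]
target [0.574 0.174 0.097] total units [ 0.009  0.093 -0.075] rotvec [-0.007 -0.003  0.002] rows>= 1
```

{"op": "apply_moves", "data": {"plan": [[[0, 0.35, 0.32, 0, 0, 0, 0], [0, 0.35, 0.32, 0, 0, 0, 0], [0, 0.35, 0.32, 0, 0, 0, 0]]]}}

```text
time_s: 50.28
tcp_pos: [0.5717, 0.1705, 0.0995]
ee_rot: [[-0.745, -0.663, -0.081], [-0.661, 0.749, -0.046], [0.091, 0.019, -0.996]]
wrist_force: [-18.5, -17.1, 10.7]
gripper_width: 0.005
```

```bash
python3 sh.py
```

```text
xh -45.27494079329091 yh -5.27946996320535 z 99.48735481703734 F along xh -25.14943384795576 [-18.488 -17.053  10.746] 50.2833
t 50.2833 tcp [0.572 0.17  0.099] w 0.005 F [-18.488 -17.053  10.746] j [ 32.  29.  -9.  -0. -57. -80.]
target [0.574 0.174 0.097] total units [ 0.093  0.152 -0.099] rotvec [ 0.046 -0.081  0.006] rows>= 1
```

{"op": "apply_moves", "data": {"plan": [[[0, -0.3, -0.27, 0, 0.02, -0.03, 0], [0, -0.5, -0.45, 0, 0.02, -0.03, 0], [0, -0.6, -0.5, 0.2, 0, 0, 0], [0, -0.5, -0.45, 0.7, 0, 0, 0], [0, -0.3, -0.3, 0.9, 0, 0, 0], [0, -0.3, 0.3, 0.9, 0, 0, 0], [0, -0.4, 0.8, 0.9, 0, 0, 0], [0, -0.5, 0.9, 0.6, 0, 0, 0], [0, -0.6, 0.9, 0.3, 0, 0, 0], [0, -0.6, 0.9, 0, 0, 0, 0], [0, -0.6, 0.9, 0, 0, 0, 0], [0, -0.6, 0.9, 0, 0, 0, 0]]]}}

```text
time_s: 51.28
tcp_pos: [0.4271, 0.2637, 0.2229]
ee_rot: [[-0.754, -0.656, -0.016], [-0.656, 0.754, -0.003], [0.015, 0.008, -1.0]]
wrist_force: [1.5, 0.1, -0.4]
gripper_width: 0.008
```

Run:
```python
from geo import *
p=capture("top"); p2=capture("side")
for q in (p,p2):
    im=q["pixels"]
    for th,col in ((0.,(255,0,0)),):
        L=[bp(*a,th) for a in [(-6,-126,100),(-6,126,100),(0,126,100),(0,-126,100)]]
        cv2.polylines(im,[np.int32(np.round(w2px(q,L)*8))],True,col,1,cv2.LINE_AA,3)
        L=[bp(*a,th) for a in [(-32,-7,120),(-32,7,120),(-6,7,120),(-6,-7,120)]]
        cv2.polylines(im,[np.int32(np.round(w2px(q,L)*8))],True,col,1,cv2.LINE_AA,3)
save(p,"top50.png"); save(p2,"side50.png",(230,130,430,270),4); save(p,"top50z.png",(130,90,330,270),4); save(p2,"side50b.png",(140,180,460,420),2.5)
print(sense()['tcp_pos'])
```

```text
[0.426 0.265 0.223]
```

View pics/side50.png

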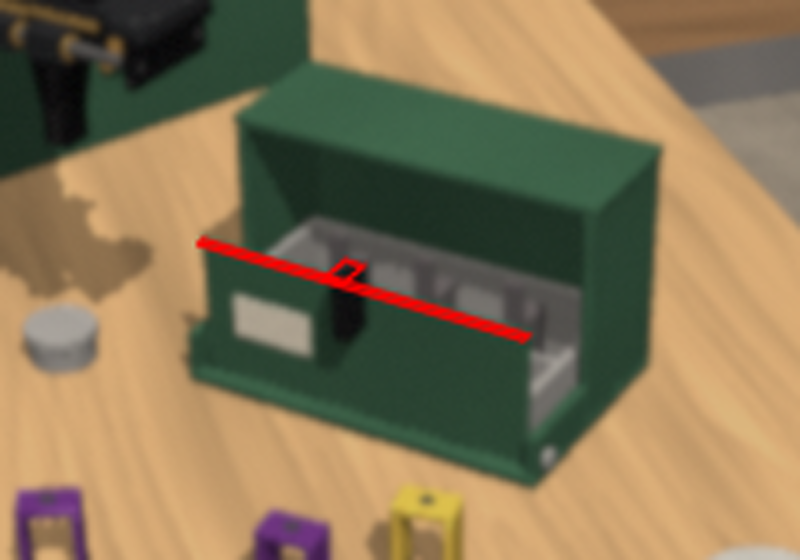

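View pics/top50z.png

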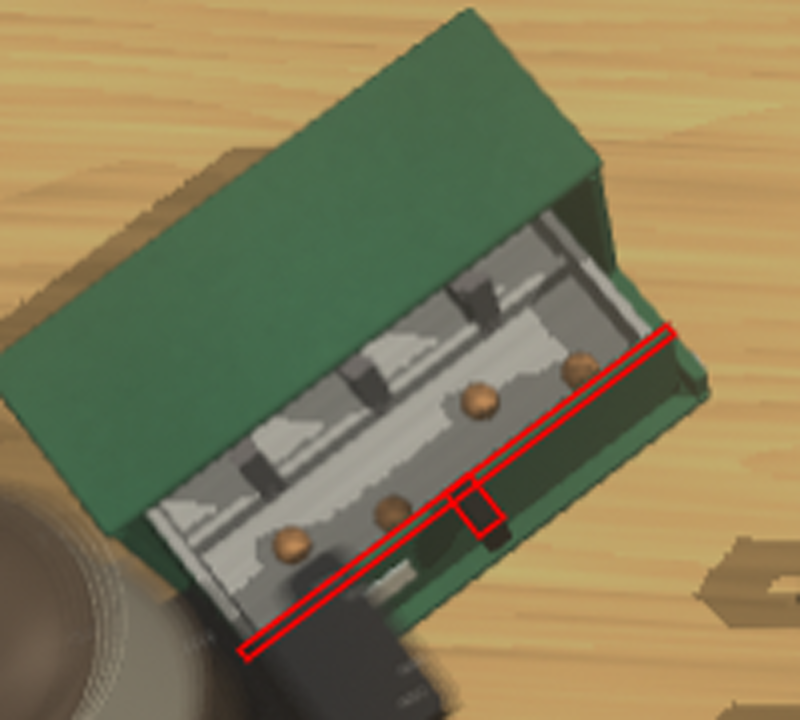

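View pics/top50.png

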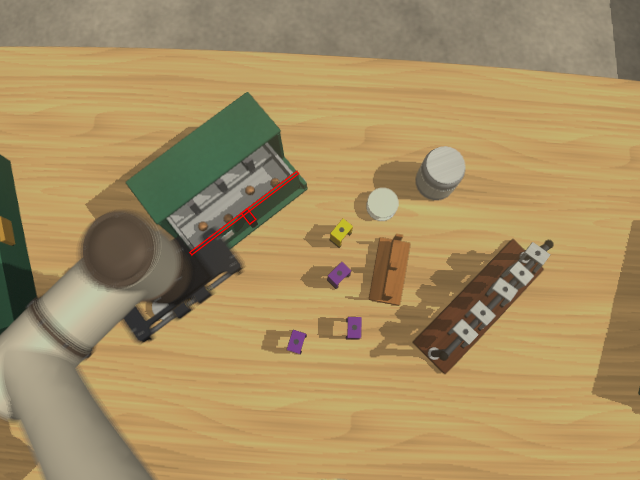

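View pics/side50b.png

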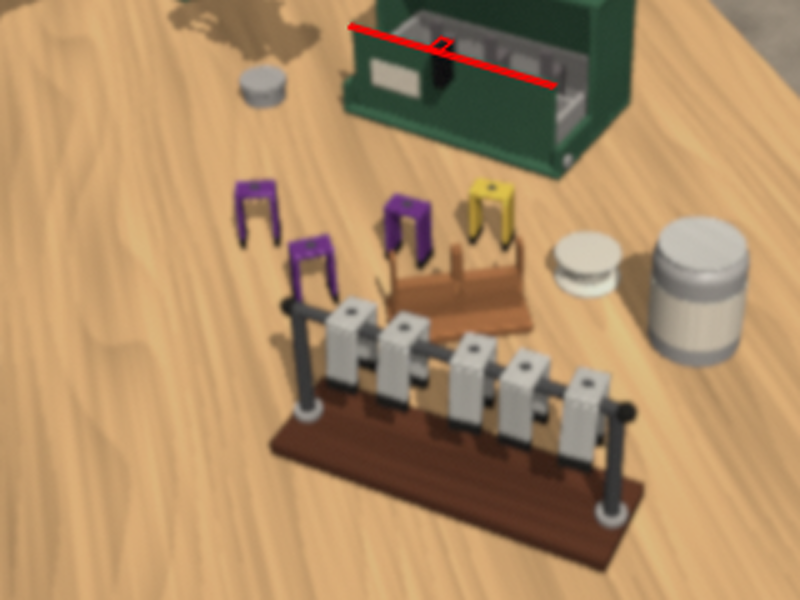

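Run:
```python
from geo import *
for n,box,lab in (("side",(280,180,330,225),"front"),("side",(310,190,330,222),"tab"),("top",(250,175,305,225),"front")):
    p=capture(n); a=cv2.imread(f"pics/{n}0.png"); b=p["pixels"][:,:,::-1]
    x0,y0,x1,y1=box
    g=lambda i: cv2.cvtColor(np.ascontiguousarray(i[y0:y1,x0:x1]),cv2.COLOR_BGR2GRAY).astype(np.float64)
    print(n,lab,cv2.phaseCorrelate(g(a),g(b)),"mean absdiff",abs(g(a)-g(b)).mean())
p=capture("side")
for th in (0,.03,.06): print(th,w2px(p,bp(-19,0,120,th)))
```

```text
side front ((-0.12830903342447897, 0.5874393579294512), 0.7903561088776655) mean absdiff 5.526222222222223
side tab ((0.7758855523144206, -0.4476754241208383), 0.6342241444132303) mean absdiff 5.3328125
top front ((-0.005192182191439798, -0.003064945976710476), 0.998144943610459) mean absdiff 5.3945454545454545
0 [[315.437 197.598]]
0.03 [[314.71  198.415]]
0.06 [[313.987 199.267]]
```

Run:
```python
from geo import *
for k in range(2):
  for n,box,lab in (("side",(283,198,312,222),"label"),("side",(305,192,325,220),"tab"),("side",(330,205,368,240),"right"),("top",(238,203,264,229),"tab"),("top",(262,178,300,215),"paneledge")):
    p=capture(n); a=cv2.imread(f"pics/{n}0.png"); b=p["pixels"][:,:,::-1]
    x0,y0,x1,y1=box
    g=lambda i: np.float32(cv2.cvtColor(np.ascontiguousarray(i[y0:y1,x0:x1]),cv2.COLOR_BGR2GRAY))
    M=np.eye(2,3,dtype=np.float32)
    cc,M=cv2.findTransformECC(g(a),g(b),M,cv2.MOTION_TRANSLATION,(3,100,1e-5))
    print(n,lab,cc,M[:,2])
p=capture("side");q=capture("top")
for th in (0,.03,.06): print(th,w2px(p,bp(-19,0,110,th)),w2px(q,bp(-19,0,120,th)),w2px(p,bp(-6,50,70,th)))
```

```text
side label 0.999961984429215 [0.006 0.003]
side tab 0.9382266750870208 [0.294 0.36 ]
side right 0.9378702151492538 [0.004 0.722]
top tab 0.9999285484908069 [0.022 0.015]
top paneledge 0.9999820377201956 [ 0.024 -0.003]
side label 0.9999623013468323 [-0.003  0.004]
side tab 0.9381860867129292 [0.291 0.366]
side right 0.9380928992395143 [0.03  0.713]
top tab 0.9999393644701003 [0.012 0.022]
top paneledge 0.999984135017882 [ 0.019 -0.008]
0 [[315.539 200.93 ]] [[248.09  215.881]] [[302.76  206.992]]
0.03 [[314.876 201.696]] [[249.304 217.448]] [[302.34  207.409]]
0.06 [[314.217 202.493]] [[250.519 219.021]] [[301.921 207.846]]
```

```bash
python3 -c "
from geo import *
p=capture('side'); a=cv2.imread('pics/side0.png'); b=p['pixels'][:,:,::-1]
for l,(x0,y0,x1,y1) in dict(spool=(358,272,392,300),tin=(398,265,442,325),shot=(234,205,258,224),purple1=(230,250,255,280),yellow=(326,250,348,276)).items():
    print(l,abs(a[y0:y1,x0:x1].astype(int)-b[y0:y1,x0:x1]).mean().round(2))
print(finish_job())"
```

```text
spool 3.74
tin 3.43
shot 4.21
purple1 2.88
yellow 3.71
the job is handed in; nothing more can be done
None
```

The job is done and handed in at about 52 s of the 200 s allowed: all five yokes hang on the rail and the bin is shut again.

**What I did:**
- I tipped the bin forward by its tab and hung its three yokes astride the bar. All three places in the bin were filled.
- I then hung the two yokes from the saddle block.
- Last, I pushed the bin shut by the tab.

**Last checks:**
- **Yokes:** the pictures from both cameras show all five hanging free side by side, clear of each other and of the posts. The yoke nearest the right post is the closest fit, with about 10 mm to spare.
- **Bin:** the front panel's edge, the label and the tab (from above) match the starting picture to about 0.02 pixels, so I take it as fully shut. Two other side-view patches shifted 0.3 to 0.7 pixels. I put that down to the removed yokes showing behind the panel, but I did not check it further.
- **Things to leave alone:** the line spool, paint tin, flat tin and the two look-alikes I compared (one purple, the yellow) differ from the starting picture by only about the same small amount throughout. The other two purple ones look unmoved in the last pictures.

**What disagreed:**
- **Bin tilt:** the arm's path put the tilt at about 0.70 rad, but the pictures put it at about 0.62 to 0.65, so I grasped by the pictures.
- **Third bin yoke:** a finger first touched its leg lightly, so I backed off and re-centred before gripping it.
- **Lowering onto the bar:** the yokes pressed it with about 20 to 40 N, and the highest wrist force I read was about 45 N.
- **Block:** it was not seen to move.

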